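Load, index and lock the welding turntable

TASK

Get the welding turntable ready for the next run: put the wire brush that was left on it back flat in its well in the blue tool tray, and, while the table is still on its loading side, lay every ribbed bracket from the bench flat in a green nest of its own, the tall end of its rib towards the hub. Then turn the loaded table by its black handle, anticlockwise from above, right up to its stop, and lock it by pushing the red-knobbed pin fully home through the yellow ear into the yellow bush below. Leave the other things on the bench where they are.

Things in the scene. Friction and masses are not known exactly. Their poses are not given: they have to be found in the camera images.
- turntable (a joint): angle of the round steel table (310 mm across, face 68 mm above the bench) about its upright axis, rad; grows anticlockwise seen from above; hard stops at 0 (loading) and 1.571 (welding). Starts at 0 to 0.45; below 0.8 is the loading side. Friction holds it where it is left: 0.6 N m, about 5 N at the handle
- hub (a point): centre of the top of the black hub cap (54 mm across) on the table's axis, 10 mm above its face, 78 mm above the bench; turns with the table. At the start the wire brush lies across the hub cap and the nest walls, bristles down
- turn_handle (a point): point on the axis of the table's upright black handle, 20 mm below its top: a cylinder 24 mm across, 118 mm from the table's axis, top 126 mm above the bench, on a foot 32 mm across and 6 mm high; turns with the table
- nest1 (a point): centre of the floor of a green nest on the table: a compartment 106 x 46 mm inside, dark steel walls 10 mm high and 5 mm thick, floor 68 mm above the bench, centre 91 mm from the table's axis. Four nests lie radially, 90 degrees apart; handle and yellow ear are in gaps between them. Site x runs along the nest to the hub, z up; turns with the table
- nest2 (a point): the same point and axes for another of the four identical nests
- nest3 (a point): the same point and axes for another of the four identical nests
- nest4 (a point): the same point and axes for another of the four identical nests
- lock_hole (a point): centre of the mouth of the lock bush: 12.5 mm through hole in a fixed yellow block 40 mm square, top 50 mm above the bench. The table carries a yellow ear (46 x 40 mm, 12 mm thick, top 68 mm above the bench) with a like hole; with the table at its 1.571 stop the holes are in line, the ear 6 mm above the bush
- park_hole (a point): centre of the mouth of a like hole in a grey block on the opposite side of the base, 56 mm above the bench, where the pin is parked upright at the start, collar on the block
- pin: lock pin, 90 g, upright: steel shank 10 mm across, 50 mm long (its last 8 mm taper to 5 mm), then a collar 30 mm across and 6 mm thick, then a red knob 24 mm across and 30 mm high; 86 mm in all. Origin at the tip, z up to the knob. Fully home the collar rests on the ear, tip 18 mm above the bench; parked, the tip is 6 mm above it
- bracket1: bright steel bracket, 0.3 kg: base 100 x 40 x 6 mm, upright rib 8 mm thick along its middle line from x = -40 to +45 mm. The rib's top is level, 36 mm above the underside, from x = -10 to +45 (the tall end), and slopes down to 14 mm at x = -40. Origin at the centre of the underside, x along the rib to the tall end, z up; mass centre near x = +5 mm
- bracket2: another bracket, the same. 2 to 4 of the four are present, the rest absent; they start base down on the bench on the robot's right, rib within about 0.5 rad of the bench's x direction, tall end either way
- bracket3: another bracket, the same (may be absent)
- bracket4: another bracket, the same (may be absent)
- brush: wire brush with a pale wooden back, 206 mm long, 0.12 kg. Origin in the plane of the bristle tips, x towards the head, z up. Wooden head x = -30 to +88 mm, 32 mm wide, 22 to 40 mm above the tips; bristles below it x = -25 to +83, 26 mm wide; handle x = -118 to -30, 22 mm wide, 22 to 39 mm above the tips. Mass centre near x = +10 mm. Starts at any yaw
- brush_head (a point): point on the brush's middle line 80 mm along its x axis from its origin, 22 mm above the bristle tips: shows which way the head points
- brush_slot (a point): where the brush's origin belongs in the fixed blue tool tray (240 x 100 mm, walls 18 mm high): on the floor (4 mm above the bench) of the well for its bristles, 116 x 34 mm, from x = -29 to +87 mm in this frame. x points the way the head must point; behind the well, at -x, the tray is solid up to 18 mm, under the brush's handle
- file: bystander: flat file with an orange handle, 205 mm long, lying in its slot of the tool tray, 48 mm beside the brush's well. Leave
- spray: bystander: grey spray can, 58 mm across, 170 mm high, at the far right of the bench. Leave
- wrench: bystander: steel wrench, 160 mm long, lying flat beyond the brackets. Leave
- magnet: bystander: red square welding magnet, 70 x 70 x 16 mm, beyond the turntable. Leave
- offcut: bystander: dark square steel offcut, 45 x 45 x 6 mm, between the brackets and the turntable's far right. Leave
- marker: bystander: flat yellow chalk holder, 115 mm long, 14 mm wide, 9 mm high, lying nearer the robot than the brackets. Leave
- jar: bystander: small amber jar, 60 mm across and 60 mm high, near the robot on the right. Leave
Things that resemble listed ones, but are neither listed nor needed, are in the scene too. Leave any purple look-alike of the bracket4 alone.

How it is judged:
By the outcome, as a careful person would: the job done as asked, in the order asked, and still so for the second after the job is handed in, with the robot touching nothing.
Of bracket1, bracket2, bracket3, bracket4 only 2 to 4 are there at a start; the rules pass over those that are not, and their reading is None.
At some moment in a run one of bracket1, bracket2, bracket3, bracket4 may be knocked a few centimetres aside while the robot is not near it.
It also fails if it takes over 210 s, if anything falls off the work surface, if the arm or the gripper's body presses on something with over 40 N, if the wrist force passes 120 N, or if a joint passes its speed limit or range.

ROBOT

A 6-joint arm with a two-finger parallel gripper is mounted at the origin on the work surface. World frame = base frame: x ahead of the robot, y to its left, z up, the work surface at z = 0. Lengths are in m, angles in rad, forces in N, time in s.
With the tool pointing down it reaches from about 0.275 to 1 m from the base axis. Payload 8.4 kg.
Tool frame: the origin (TCP) lies between the finger pads; the fingertips stand 14 mm ahead of it and the grasp point (between the pads) lies 5 mm behind it; x points along the fingers, y is the direction in which the jaws open and shut, and the axes are right-handed (so a half turn about x gives the same grasp; the last joint's range is limited). The gripper opens to 85 mm and grips with 20 to 120 N. Pads are 22 mm wide; open, the fingers measure 114 mm over their backs; the gripper's body (76 mm by 85 mm) begins 54 mm behind the grasp point. The pads swing forward as they close: fully open they stand 13 mm farther back than shut.
Start: joints at [-1.338, 0.353, 1.633, -0, 1.155, -0.002], TCP at [0.145, -0.608, 0.245] pointing down, gripper open.
Joint ranges: [-2.63, 2.63], [-0.92, 2.1], [0.06, 2.66], [-1.3, 4.44], [0, 2.69], [-3.02, 3.02]. Speed limits (rad/s): [2.22, 2.22, 2.79, 3.14, 3.14, 3.14].

INTERFACE

Orientations are given as a rotation vector (axis times angle).
In Python, from station import r gives the robot as it stands. The module is installed in compiled form; this text tells all that it offers.
- The arm moves only by the tool apply_moves, never from a script. Its arguments are lists of equal length, an entry for each row: "delta_pos": the shift along the tool's x, y, z in m, a list of three; "dr": the turn, a rotation vector about the tool's x, y, z in rad, a list of three; "jaw": the opening, from -1 (shut) to 1 (fully open). In form: {"delta_pos": [[dx, dy, dz], ...], "dr": [[ax, ay, az], ...], "jaw": [jaw, ...]}. A call has 1 to 5 rows; each row is the pose to reach, as a shift and turn from the pose commanded when the call began, along the tool's axes at that moment; what a row does not reach only later rows make up. A row lasts 1/10 s, in which the tool goes at most 50 mm and 8.59 degrees, less where a joint would pass 70% of its speed; a pose out of reach is approached as far as the arm can. A call with a gripper value outside its range is refused whole. The fingers move at their own pace and stop on an object; the grip force is fixed at half the most. Time passes only in rows, so rows that repeat a pose let the fingers close. It gives the time, the measured TCP pose, the force and the opening at its end, in the units of the state.
- r.observe(): the state, without advancing time (a new reading comes with each control period).
- r.snapshot(name): name is "scene" or "top" or "wrist"; returns the picture (400x640x3 uint8, red, green, blue); there is no depth.
- r.get_calibration(name): a dict with "mtx" (3x3 intrinsics, pixels), "origin" and "orientation" of the camera in the world; the wrist camera has in their place "T_tool_cam" (4x4, takes a point from camera to tool coordinates, whose origin is the TCP and whose axes are the tool frame's). Camera axes: x right, y up, looking along -z (the intrinsics and any distortion apply to the point x, -y, -z); pixel columns grow to the right and rows downward; lengths in m; the calibration is good to about 2 mm. A picture is of the moment at which its call begins: read the wrist's pose just before it. get_calibration takes no time and is no camera call.
- r.job_done(): hands the job in, once; it reports no verdict.
The state is a dict: "time_s": time; "joints": joint angles; "joint_velocities": joint speeds; "joint_efforts": joint torques, N m; "tcp_pos": TCP position; "ee_rot": TCP orientation; "force": force on the tool from outside, world axes, zero at the start; "ft_torque": the same for the moment, N m; "finger_gap": finger opening in m.
Only numpy, scipy, OpenCV 4.12 (cv2) and the standard library are available. Lean on these libraries where they do the work, as an engineer would, in place of code of your own. Each camera call takes 0.05 s, during which the arm holds its last target.

## Working session

There is one attempt and no reset: what is moved stays moved. The work goes in short steps, Python scripts to look and compute and a tool call to move; the robot and the scene stay as the last step left them, time stands still between calls to the robot, and variables do not carry over. Pictures are saved under pics/ and viewed, and the job is handed in when it is done.

Besides the shell and the picture viewer there is one more tool, called after "Emit:" as a command line: name --argument value ..., lists and objects as JSON in quotes. apply_moves: Moves the arm, as the interface text tells. Its arguments: {"type":"object","properties":{"delta_pos":{"type":"array"},"dr":{"type":"array"},"jaw":{"type":"array"}},"required":["delta_pos","dr","jaw"]}

```bash
mkdir -p pics; ls; python3 - <<'E'
from station import r
import cv2
s=r.observe(); print(s)
for n in ["scene","top","wrist"]:
    c=r.get_calibration(n); print(n,c)
    im=r.snapshot(n); cv2.imwrite(f"pics/{n}0.png",im[:,:,::-1])
E
```

```text
pics
{'time_s': 0.0, 'joints': array([-1.33839967e+00,  3.53642200e-01,  1.63414936e+00,  2.68922443e-05,
        1.15523014e+00, -2.41380346e-03]), 'joint_velocities': array([-0.00153678,  0.00137108,  0.000277  , -0.00099319,  0.00051153,
       -0.00141487]), 'joint_efforts': array([-2.93509016e-03, -6.05257201e+01, -3.42064941e+01, -1.60723744e-04,
        9.47237480e-03,  1.43500461e-05]), 'tcp_pos': array([ 0.14530169, -0.60738674,  0.24455888]), 'ee_rot': array([ 2.09737295,  0.24888817, -2.09766766]), 'force': array([-0.05708388, -1.30914121, -0.01644742]), 'ft_torque': array([-0.02026498, -0.00716465, -0.01957091]), 'finger_gap': 0.08529720769426466}
scene {'mtx': array([[368.48671851,   0.        , 323.6392867 ],
       [  0.        , 368.48671851, 195.69330471],
       [  0.        ,   0.        ,   1.        ]]), 'origin': array([0.98839011, 0.67852219, 0.97886185]), 'orientation': array([0.26781963, 0.99916678, 2.47096747])}
top {'mtx': array([[373.92928951,   0.        , 320.40402059],
       [  0.        , 373.92928951, 204.42675188],
       [  0.        ,   0.        ,   1.        ]]), 'origin': array([ 0.44008354, -0.08305026,  1.16449311]), 'orientation': array([ 0.07996033, -0.07921397, -1.56758757])}
wrist {'mtx': array([[289.00596613,   0.        , 320.48226308],
       [  0.        , 289.00596613, 201.29064269],
       [  0.        ,   0.        ,   1.        ]]), 'T_tool_cam': array([[-4.56140580e-04,  2.62140680e-01, -9.65029562e-01,
        -1.28776318e-01],
       [ 9.99999612e-01,  8.47241875e-04, -2.42525049e-04,
         1.24579006e-03],
       [ 7.54037774e-04, -9.65029298e-01, -2.62140964e-01,
        -6.57918462e-02],
       [ 0.00000000e+00,  0.00000000e+00,  0.00000000e+00,
         1.00000000e+00]])}
```

View pics/top0.png

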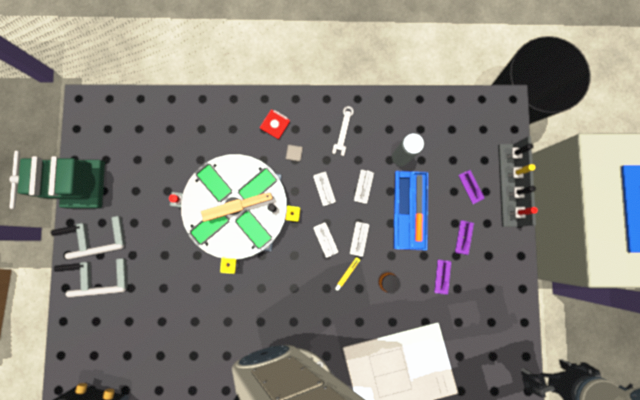

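View pics/scene0.png

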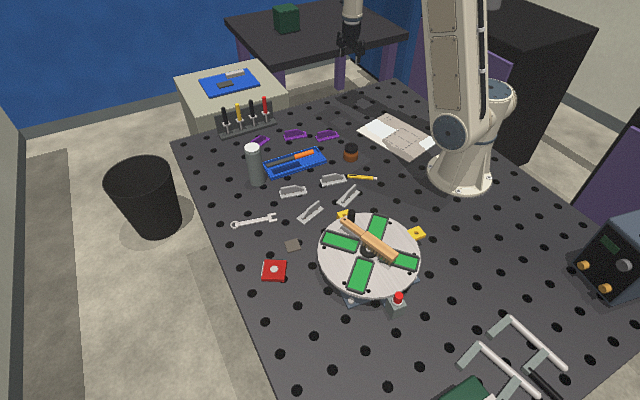

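View pics/wrist0.png

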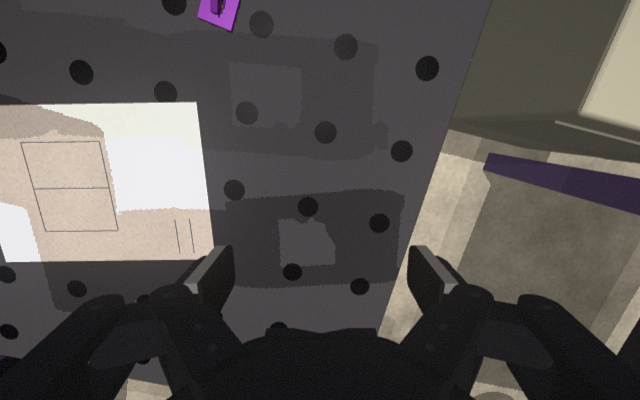

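```bash
cat > h.py <<'E'
import numpy as np, cv2
from scipy.spatial.transform import Rotation as R
from station import r
def cam(name, s=None):
    c=r.get_calibration(name)
    if name=="wrist":
        s=s or r.observe()
        T=np.eye(4);T[:3,:3]=R.from_rotvec(s['ee_rot']).as_matrix();T[:3,3]=s['tcp_pos']
        T=T@np.array(c['T_tool_cam']); return c['mtx'],T[:3,:3],T[:3,3]
    return c['mtx'],R.from_rotvec(c['orientation']).as_matrix(),np.array(c['origin'])
def proj(C,P):
    K,Rm,o=C; p=(np.atleast_2d(P)-o)@Rm; p=p*[1,-1,-1]; q=p@K.T; return q[:,:2]/q[:,2:]
def unproj(C,uv,z):
    K,Rm,o=C; uv=np.atleast_2d(np.array(uv,float)); d=np.c_[uv,np.ones(len(uv))]@np.linalg.inv(K).T
    d=(d*[1,-1,-1])@Rm.T; t=(z-o[2])/d[:,2]; return o+d*t[:,None]
def crop(im,x0,y0,x1,y1,k,f):
    c=cv2.resize(im[y0:y1,x0:x1],None,fx=k,fy=k,interpolation=cv2.INTER_CUBIC)
    cv2.imwrite("pics/"+f,c[:,:,::-1])
def snap(name,f=None):
    s=r.observe(); C=cam(name,s); im=r.snapshot(name)
    if f: cv2.imwrite("pics/"+f,im[:,:,::-1])
    return im,C,s
E
python3 - <<'E'
from h import *
im=cv2.imread('pics/top0.png')[:,:,::-1]
crop(im,150,135,310,285,5,'t_table.png')
crop(im,300,150,450,300,4,'t_br.png')
E
```

```text
(no output)
```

View pics/t_table.png

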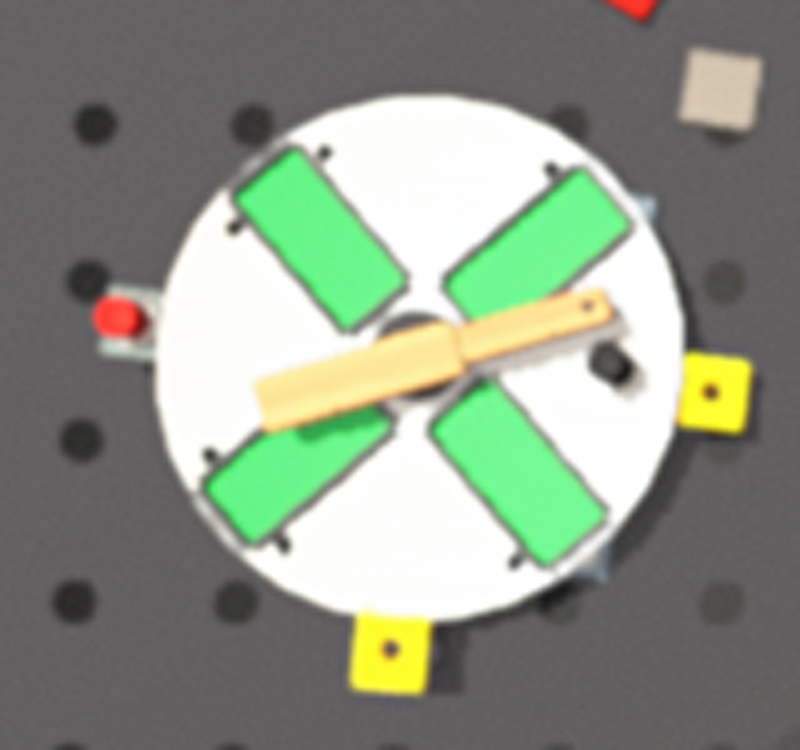

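View pics/t_br.png

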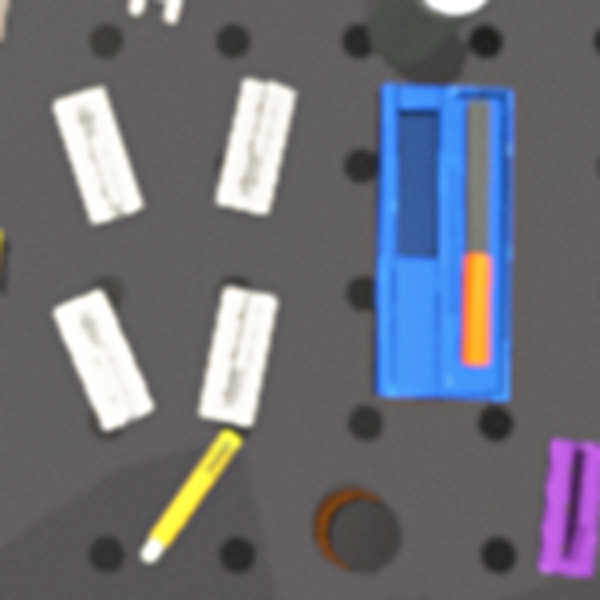

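```bash
python3 - <<'E'
from h import *
C=cam("top")
f=lambda x,y,x0=150,y0=135,k=5:((x+.5)/k+x0-.5,(y+.5)/k+y0-.5)
def P(n,pts,z,**k):
    q=unproj(C,[f(*p,**k) for p in pts],z); print(n,np.round(q[:,:2],4).tolist()); return q
e=P('edge L R T B',[(155,358),(685,358),(420,95),(420,620)],.068)
P('nestNW corners',[(296,147),(407,285),(350,332),(235,197)],.068)
P('nestSE corners',[(490,380),(607,513),(547,567),(430,430)],.068)
P('ear,bush',[(390,650),],.068);P('bush',[(710,392)],.05)
P('handle top',[(612,360)],.126)
P('brush hd, tail',[(258,407),(610,303),(450,345)],.118)
g=lambda n,pts,z:P(n,pts,z,x0=300,y0=150,k=4)
g('b NW,NE,SW,SE',[(98,155),(256,147),(104,360),(239,356)],.006)
g('well',[(400,108),(438,112),(432,257),(394,254)],.018)
g('tray',[(382,84),(514,90),(509,402),(377,398)],.018)
for m in ["top","scene"]:
    im=cv2.imread(f'pics/{m}0.png')[:,:,::-1]
im=cv2.imread('pics/scene0.png')[:,:,::-1]
crop(im,230,130,390,240,5,'s_br.png'); crop(im,300,195,440,325,5,'s_t.png')
E
```

```text
edge L R T B [[0.5456, 0.3295], [0.5462, 0.0172], [0.7039, 0.1773], [0.393, 0.1695]]
nestNW corners [[0.6722, 0.2504], [0.5893, 0.1821], [0.5613, 0.215], [0.6419, 0.2857]]
nestSE corners [[0.533, 0.1318], [0.4551, 0.0617], [0.4237, 0.0962], [0.5035, 0.1664]]
ear,bush [[0.3757, 0.1864]]
bush [[0.5275, 0.0036]]
handle top [[0.5394, 0.0526]]
brush hd, tail [[0.5133, 0.2518], [0.5724, 0.0552], [0.5485, 0.1449]]
b NW,NE,SW,SE [[0.6084, -0.0939], [0.6149, -0.2175], [0.4488, -0.0987], [0.4521, -0.2028]]
well [[0.6439, -0.3282], [0.6408, -0.3577], [0.528, -0.3505], [0.5302, -0.3214]]
tray [[0.6628, -0.3146], [0.6582, -0.4171], [0.4174, -0.4067], [0.4203, -0.3063]]
```

View pics/s_br.png

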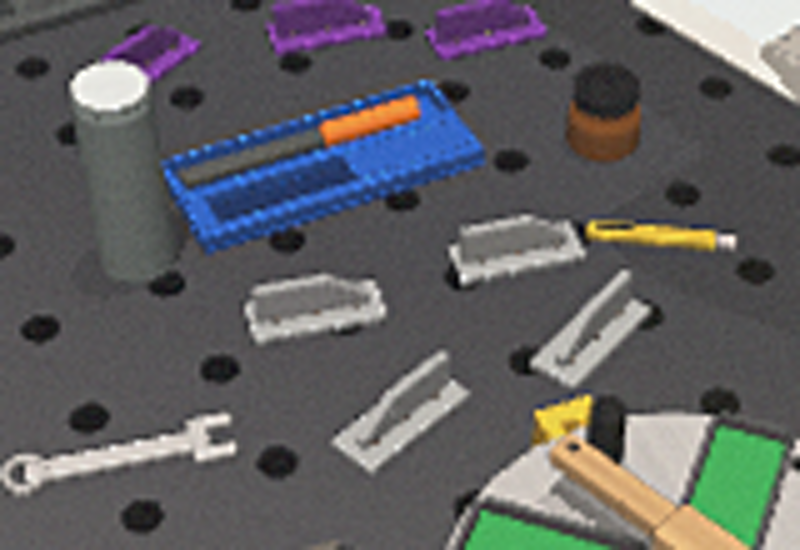

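View pics/s_t.png

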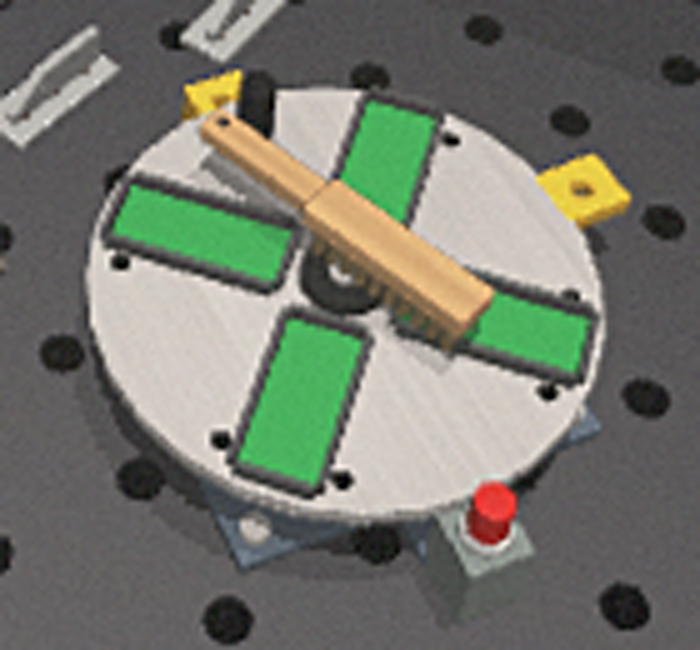

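```bash
cat >> h.py <<'E'
def tgt(pos,psi,s=None,n=1):
    """pos TCP target, psi = plan angle (deg) of tool y; vertical tool. prints delta in current tool frame"""
    s=s or r.observe(); Rc=R.from_rotvec(s['ee_rot'])
    a=np.radians(psi); y=np.array([np.cos(a),np.sin(a),0]);x=np.array([0,0,-1.]);z=np.cross(x,y)
    Rt=R.from_matrix(np.c_[x,y,z]); dr=(Rc.inv()*Rt).as_rotvec(); dp=Rc.inv().apply(np.array(pos)-s['tcp_pos'])
    print('dp',np.round(dp,4).tolist(),'dr',np.round(dr,4).tolist(),'|dp| %.3f |dr| %.1fdeg rows>=%d'%(np.linalg.norm(dp),np.degrees(np.linalg.norm(dr)),max(np.ceil(np.linalg.norm(dp)/.05),np.ceil(np.degrees(np.linalg.norm(dr))/8.59))))
def st():
    s=r.observe(); y=R.from_rotvec(s['ee_rot']).as_matrix()
    print('t %.2f tcp %s psi %.2f down %s F %s gap %.4f q %s'%(s['time_s'],np.round(s['tcp_pos'],4).tolist(),np.degrees(np.arctan2(y[1,1],y[0,1])),np.round(y[:,0],3).tolist(),np.round(s['force'],1).tolist(),s['finger_gap'],np.round(s['joints'],2).tolist())); return s
E
python3 - <<'E'
from h import *
st()
C=cam("top"); print(unproj(C,[(413,143)],.17), unproj(C,[(389,281)],.06))
tgt([0.52,0.13,0.30],16.7); tgt([0.52,0.13,0.30],-163.3)
E
```

```text
t 0.15 tcp [0.1453, -0.6075, 0.2447] psi -76.55 down [-0.0, 0.001, -1.0] F [0.1, 1.0, -0.0] gap 0.0853 q [-1.34, 0.35, 1.63, -0.0, 1.16, -0.0]
[[ 0.70951859 -0.33390972  0.17      ]] [[ 0.3289301  -0.28231133  0.06      ]]
dp [-0.0546, -0.6302, -0.536] dr [-1.6274, -0.0008, 0.0008] |dp| 0.829 |dr| 93.2deg rows>=17
dp [-0.0546, -0.6302, -0.536] dr [1.5142, 0.0008, 0.0008] |dp| 0.829 |dr| 86.8deg rows>=17
```

Emit:
apply_moves --delta_pos '[[-0.0137,-0.1575,-0.134],[-0.0137,-0.1575,-0.134],[-0.0137,-0.1575,-0.134],[-0.0137,-0.1575,-0.134],[-0.0137,-0.1575,-0.134]]' --dr '[[-0.4,0,0],[-0.4,0,0],[-0.4,0,0],[-0.6,0,0],[-0.6,0,0]]' --jaw '[1,1,1,1,1]'

```text
time_s: 0.65
tcp_pos: [0.2402, -0.4192, 0.259]
ee_rot: [1.724, 0.774, -1.722]
force: [-0.2, -0.6, 0.2]
finger_gap: 0.0854
```

```bash
python3 -c "
from h import *
st();tgt([0.52,0.13,0.30],16.7)"
```

```text
t 0.65 tcp [0.2402, -0.4192, 0.259] psi -41.73 down [0.0, 0.002, -1.0] F [-0.2, -0.6, 0.2] gap 0.0854 q [-1.05, 0.12, 1.91, 0.0, 1.12, -0.33]
dp [-0.0398, -0.1568, -0.5962] dr [-1.0198, -0.0021, 0.0003] |dp| 0.618 |dr| 58.4deg rows>=13
```

Emit:
apply_moves --delta_pos '[[-0.0133,-0.0523,-0.1987],[-0.0133,-0.0523,-0.1987],[-0.0133,-0.0523,-0.1987],[-0.0133,-0.0523,-0.1987],[-0.0133,-0.0523,-0.1987]]' --dr '[[-0.6,0,0],[-0.6,0,0],[-0.6,0,0],[-0.6,0,0],[-0.6,0,0]]' --jaw '[1,1,1,1,1]'

```text
time_s: 1.15
tcp_pos: [0.3352, -0.2372, 0.2726]
ee_rot: [1.303, 1.147, -1.301]
force: [-0.8, 0.2, 0.2]
finger_gap: 0.0856
```

```bash
python3 -c "
from h import *
st();tgt([0.52,0.13,0.30],16.7)"
```

```text
t 1.15 tcp [0.3352, -0.2372, 0.2726] psi -7.27 down [0.001, 0.001, -1.0] F [-0.8, 0.2, 0.2] gap 0.0856 q [-0.62, -0.02, 2.03, 0.0, 1.14, -0.49]
dp [-0.0268, 0.1369, -0.3876] dr [-0.4184, -0.001, -0.001] |dp| 0.412 |dr| 24.0deg rows>=9
```

Emit:
apply_moves --delta_pos '[[-0.0134,0.0685,-0.1938],[-0.0134,0.0685,-0.1938],[-0.0134,0.0685,-0.1938],[-0.0134,0.0685,-0.1938],[-0.0134,0.0685,-0.1938]]' --dr '[[-0.4184,0,0],[-0.4184,0,0],[-0.4184,0,0],[-0.4184,0,0],[-0.4184,0,0]]' --jaw '[1,1,1,1,1]'

```text
time_s: 1.65
tcp_pos: [0.4299, -0.0547, 0.2861]
ee_rot: [0.998, 1.33, -0.995]
force: [0.1, -1.4, 0.2]
finger_gap: 0.0856
```

Emit:
apply_moves --delta_pos '[[-0.0134,0.1412,-0.1494],[-0.0134,0.1412,-0.1494],[-0.0134,0.1412,-0.1494],[-0.0134,0.1412,-0.1494],[-0.0134,0.1412,-0.1494]]' --dr '[[0,0,0],[0,0,0],[0,0,0],[0,0,0],[0,0,0]]' --jaw '[1,1,1,1,1]'

```text
time_s: 2.15
tcp_pos: [0.5241, 0.1277, 0.2991]
ee_rot: [0.999, 1.33, -0.996]
force: [-0.1, -0.2, -0.1]
finger_gap: 0.0853
```

```bash
python3 -c "
from h import *
st();im,C,s=snap('wrist','w1.png');crop(im,0,0,640,400,1.25,'w1.png')"
```

```text
t 2.15 tcp [0.5241, 0.1277, 0.2991] psi 16.27 down [0.001, 0.001, -1.0] F [-0.1, -0.2, -0.1] gap 0.0853 q [0.24, 0.17, 1.76, 0.0, 1.22, -0.05]
```

View pics/w1.png

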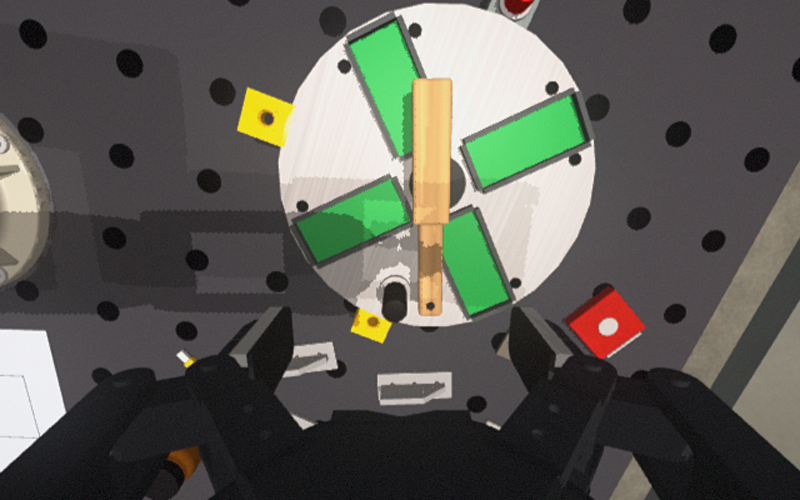

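```bash
cat >> h.py <<'E'
def ws(C,n,pts,z,k=1.25,x0=0,y0=0):
    q=unproj(C,[((u+.5)/k-.5+x0,(v+.5)/k-.5+y0) for u,v in pts],z); print(n,np.round(q[:,:2],4).tolist()); return q[:,:2]
E
python3 - <<'E'
from h import *
C=cam('wrist')
b=ws(C,'brush',[(432.5,79),(429,315),(413,79),(452,79),(451,222),(413,222)],.118)
d=b[0]-b[1]; print(np.linalg.norm(d),np.degrees(np.arctan2(d[1],d[0])), 'origin',b[0]-d/np.linalg.norm(d)*.088)
ws(C,'ear',[(266,118)],.068);ws(C,'bush',[(373,322)],.05)
e=ws(C,'table rim',[(278,165),(595,165),(435,4),(400,325),(330,60),(545,52)],.068)
A=np.c_[2*e,np.ones(len(e))];x=np.linalg.lstsq(A,(e**2).sum(1),rcond=None)[0];print('centre',x[:2],np.sqrt(x[2]+x[0]**2+x[1]**2))
ws(C,'handle top',[(396,311)],.126)
n=ws(C,'nestright(NW)',[(462,147),(577,92),(587,141),(483,190)],.068); print(n.mean(0))
n=ws(C,'nestleft(SE)',[(391,178),(411,219),(316,265),(294,219)],.068); print(n.mean(0))
E
```

```text
brush [[0.5126, 0.2498], [0.5704, 0.0565], [0.4979, 0.2455], [0.5274, 0.2541], [0.5624, 0.1457], [0.5307, 0.1365]]
0.2017858636232938 106.62908304740478 origin [0.53782986 0.16551211]
ear [[0.3743, 0.1841]]
bush [[0.526, 0.0013]]
table rim [[0.3934, 0.1451], [0.6881, 0.2309], [0.498, 0.3173], [0.5542, 0.015], [0.4205, 0.2489], [0.6041, 0.3091]]
centre [0.54712014 0.16822147] 0.1537137538992534
handle top [[0.5388, 0.0553]]
nestright(NW) [[0.559, 0.2108], [0.645, 0.2865], [0.6715, 0.2492], [0.592, 0.178]]
[0.61691074 0.23109562]
nestleft(SE) [[0.5018, 0.1638], [0.5322, 0.1304], [0.4511, 0.0563], [0.4191, 0.0975]]
[0.47604659 0.11201504]
```

```bash
python3 -c "
from h import *
tgt([0.5353,0.1761,0.17],16.65);tgt([0.5353,0.1761,0.110],16.65)"
```

```text
dp [0.1287, 0.0256, -0.0443] dr [-0.0065, -0.0002, -0.0002] |dp| 0.139 |dr| 0.4deg rows>=3
dp [0.1887, 0.0256, -0.0443] dr [-0.0065, -0.0002, -0.0002] |dp| 0.196 |dr| 0.4deg rows>=4
```

Emit:
apply_moves --delta_pos '[[0.1,0.0256,-0.0443],[0.13,0.0256,-0.0443],[0.17,0.0256,-0.0443],[0.1887,0.0256,-0.0443],[0.1887,0.0256,-0.0443]]' --dr '[[-0.006,0,0],[-0.006,0,0],[-0.006,0,0],[-0.006,0,0],[-0.006,0,0]]' --jaw '[1,1,1,1,1]'

```text
time_s: 2.7
tcp_pos: [0.5295, 0.1713, 0.1047]
ee_rot: [0.988, 1.338, -1.004]
force: [-0.3, -0.3, 0.2]
finger_gap: 0.0856
```

Emit:
apply_moves --delta_pos '[[0,0,0],[0,0,0],[0,0,0],[0,0,0],[0,0,0]]' --dr '[[0,0,0],[0,0,0],[0,0,0],[0,0,0],[0,0,0]]' --jaw '[-1,-1,-1,-1,-1]'

```text
time_s: 3.2
tcp_pos: [0.5356, 0.1742, 0.1129]
ee_rot: [0.996, 1.329, -0.991]
force: [-0.8, -2.2, 10.2]
finger_gap: 0.0308
```

Emit:
apply_moves --delta_pos '[[0,0,0],[0,0,0],[-0.04,0,0],[-0.09,0,0],[-0.09,0,0]]' --dr '[[0,0,0],[0,0,0],[0,0,0],[0,0,0],[0,0,0]]' --jaw '[-1,-1,-1,-1,-1]'

```text
time_s: 3.7
tcp_pos: [0.5379, 0.1753, 0.2078]
ee_rot: [1.001, 1.325, -0.985]
force: [1.1, -0.9, -0.6]
finger_gap: 0.0308
```

```bash
python3 -c "
from h import *
st();im,C,s=snap('wrist');crop(im,0,0,640,400,1.25,'w2.png')
im,C,s=snap('top');crop(im,150,135,310,285,4,'t2.png')"
```

```text
t 3.70 tcp [0.5379, 0.1753, 0.2078] psi 16.52 down [0.011, 0.004, -1.0] F [1.1, -0.9, -0.6] gap 0.0308 q [0.31, 0.3, 1.81, -0.0, 1.03, 0.02]
```

View pics/w2.png

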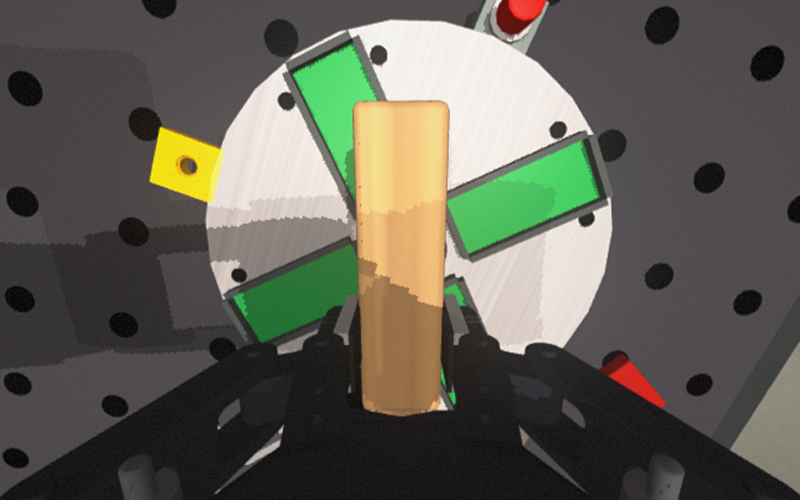

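```bash
python3 -c "
from h import *
st()
tgt([0.545,0.01,0.25],-20)
tgt([0.566,-0.3389,0.25],-92.3)"
```

```text
t 3.80 tcp [0.5349, 0.1743, 0.2025] psi 16.52 down [0.004, 0.001, -1.0] F [0.4, 0.3, -1.3] gap 0.0308 q [0.31, 0.3, 1.81, -0.0, 1.02, 0.02]
dp [-0.0476, -0.0369, 0.1604] dr [0.6375, -0.0014, -0.004] |dp| 0.171 |dr| 36.5deg rows>=5
dp [-0.048, -0.116, 0.5009] dr [1.8993, -0.004, -0.0028] |dp| 0.516 |dr| 108.8deg rows>=13
```

Emit:
apply_moves --delta_pos '[[-0.0476,-0.0369,0.1604],[-0.0476,-0.0369,0.1604],[-0.0476,-0.0369,0.1604],[-0.0476,-0.0369,0.1604],[-0.0476,-0.0369,0.1604]]' --dr '[[0.6375,0,0],[0.6375,0,0],[0.6375,0,0],[0.6375,0,0],[0.6375,0,0]]' --jaw '[-1,-1,-1,-1,-1]'

```text
time_s: 4.3
tcp_pos: [0.544, 0.0069, 0.2478]
ee_rot: [1.467, 1.018, -1.468]
force: [0.1, 0.8, -1.3]
finger_gap: 0.0308
```

```bash
python3 -c "
from h import *
st()
tgt([0.56,-0.165,0.25],-56)"
```

```text
t 4.30 tcp [0.544, 0.0069, 0.2478] psi -20.49 down [-0.0, -0.001, -1.0] F [0.1, 0.8, -1.3] gap 0.0308 q [0.01, 0.23, 1.8, -0.0, 1.11, 0.37]
dp [-0.0021, 0.0751, 0.1554] dr [0.6198, 0.0008, -0.0002] |dp| 0.173 |dr| 35.5deg rows>=5
```

Emit:
apply_moves --delta_pos '[[-0.0021,0.0751,0.1554],[-0.0021,0.0751,0.1554],[-0.0021,0.0751,0.1554],[-0.0021,0.0751,0.1554],[-0.0021,0.0751,0.1554]]' --dr '[[0.62,0,0],[0.62,0,0],[0.62,0,0],[0.62,0,0],[0.62,0,0]]' --jaw '[-1,-1,-1,-1,-1]'

```text
time_s: 4.8
tcp_pos: [0.561, -0.1647, 0.2486]
ee_rot: [1.881, 0.577, -1.885]
force: [-0.3, 0.6, -0.1]
finger_gap: 0.0308
```

```bash
python3 -c "
from h import *
st()
tgt([0.566,-0.3389,0.25],-92.3)"
```

```text
t 4.80 tcp [0.561, -0.1647, 0.2486] psi -55.96 down [-0.002, -0.0, -1.0] F [-0.3, 0.6, -0.1] gap 0.0308 q [-0.29, 0.29, 1.72, -0.0, 1.14, 0.69]
dp [-0.0014, 0.1471, 0.0934] dr [0.6342, 0.002, 0.0003] |dp| 0.174 |dr| 36.3deg rows>=5
```

Emit:
apply_moves --delta_pos '[[-0.0014,0.1471,0.0934],[-0.0014,0.1471,0.0934],[-0.0014,0.1471,0.0934],[-0.0014,0.1471,0.0934],[-0.0014,0.1471,0.0934]]' --dr '[[0.634,0,0],[0.634,0,0],[0.634,0,0],[0.634,0,0],[0.634,0,0]]' --jaw '[-1,-1,-1,-1,-1]'

```text
time_s: 5.3
tcp_pos: [0.5674, -0.3382, 0.2499]
ee_rot: [-2.2, 0.042, 2.204]
force: [0.9, 0.6, -2.3]
finger_gap: 0.0306
```

Emit:
apply_moves --delta_pos '[[0,0,0],[0,0,0]]' --dr '[[0,0,0],[0,0,0]]' --jaw '[-1,-1]'

```text
time_s: 5.5
tcp_pos: [0.5677, -0.3347, 0.2505]
ee_rot: [-2.205, 0.031, 2.208]
force: [0.5, -0.1, -2.0]
finger_gap: 0.031
```

```bash
python3 -c "
from h import *
st();im,C,s=snap('wrist');crop(im,0,0,640,400,1.25,'w3.png')
im,C,s=snap('top');crop(im,300,130,460,270,5,'t3.png')"
```

```text
t 5.50 tcp [0.5677, -0.3347, 0.2505] psi -91.67 down [-0.001, 0.001, -1.0] F [0.5, -0.1, -2.0] gap 0.0310 q [-0.54, 0.4, 1.55, 0.0, 1.19, 1.06]
```

View pics/w3.png

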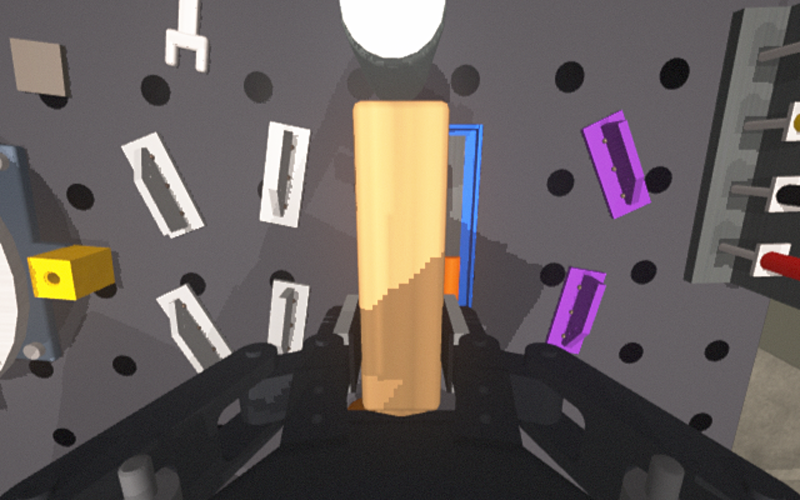

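View pics/t3.png

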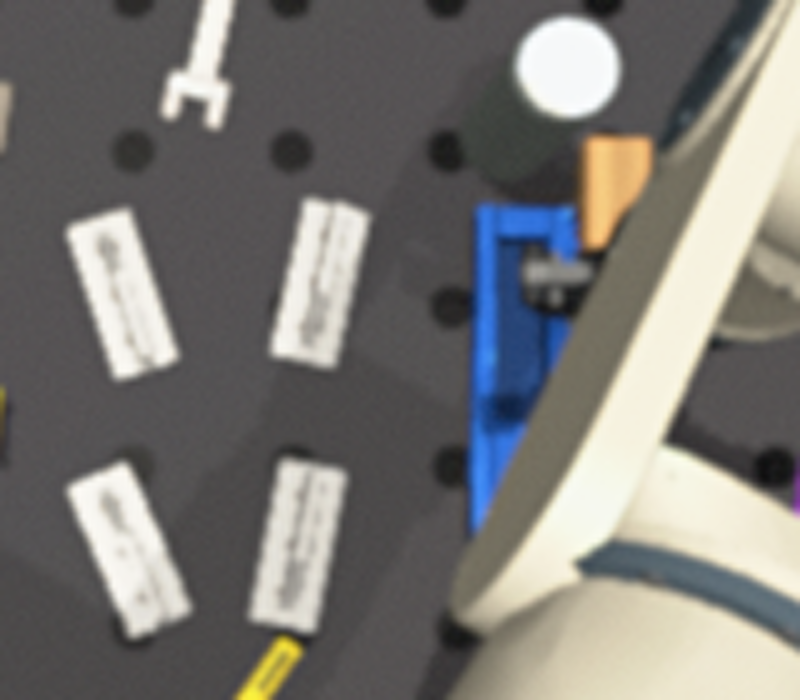

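```bash
python3 - <<'E'
from h import *
s=st();C=cam('wrist',s)
for dz in (.004,.008):
    ws(C,'head end, edges',[(402,101),(354,101),(448,101),(361,400),(443,400)],s['tcp_pos'][2]+dz)
ws(C,'tray corner NE',[(481,126),(471,305)],.018)
im=cv2.imread('pics/w3.png')[:,:,::-1]; crop(im,110,100,330,370,2.9,'w3b.png')
E
```

```text
t 5.60 tcp [0.568, -0.3347, 0.2511] psi -91.69 down [-0.001, 0.001, -1.0] F [0.5, 0.5, -1.2] gap 0.0306 q [-0.53, 0.4, 1.55, 0.0, 1.19, 1.07]
head end, edges [[0.6504, -0.339], [0.6508, -0.3236], [0.6499, -0.3537], [0.5388, -0.3192], [0.5378, -0.3522]]
head end, edges [[0.6498, -0.3389], [0.6503, -0.324], [0.6494, -0.3532], [0.5419, -0.3198], [0.5409, -0.3517]]
tray corner NE [[0.6569, -0.4149], [0.4737, -0.4092]]
```

View pics/w3b.png

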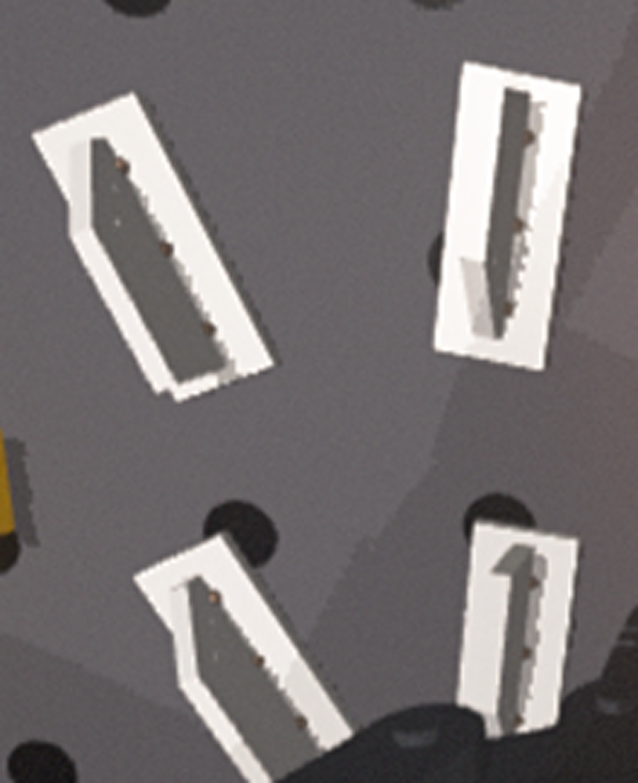

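```bash
python3 -c "
from h import *
st()
tgt([0.562,-0.27,0.23],-92.3)"
```

```text
t 5.60 tcp [0.568, -0.3347, 0.2511] psi -91.69 down [-0.001, 0.001, -1.0] F [0.5, 0.5, -1.2] gap 0.0306 q [-0.53, 0.4, 1.55, 0.0, 1.19, 1.07]
dp [0.0211, -0.0645, 0.0079] dr [0.0107, 0.0007, 0.0006] |dp| 0.068 |dr| 0.6deg rows>=2
```

Emit:
apply_moves --delta_pos '[[0.0211,-0.0645,0.0079],[0.0211,-0.0645,0.0079],[0.0211,-0.0645,0.0079],[0.0211,-0.0645,0.0079],[0.0211,-0.0645,0.0079]]' --dr '[[0.01,0,0],[0.01,0,0],[0.01,0,0],[0.01,0,0],[0.01,0,0]]' --jaw '[-1,-1,-1,-1,-1]'

```text
time_s: 6.1
tcp_pos: [0.5628, -0.272, 0.2311]
ee_rot: [-2.202, 0.047, 2.199]
force: [-0.2, -0.5, -0.7]
finger_gap: 0.0305
```

```bash
python3 -c "
from h import *
st();im,C,s=snap('wrist');crop(im,260,60,460,350,2,'w4.png');st()"
```

```text
t 6.10 tcp [0.5628, -0.272, 0.2311] psi -92.39 down [0.001, -0.001, -1.0] F [-0.2, -0.5, -0.7] gap 0.0305 q [-0.45, 0.37, 1.65, -0.0, 1.13, 1.16]
t 6.15 tcp [0.5627, -0.2721, 0.231] psi -92.42 down [0.001, -0.001, -1.0] F [0.0, 0.0, -2.0] gap 0.0304 q [-0.45, 0.37, 1.65, -0.0, 1.13, 1.16]
```

View pics/w4.png

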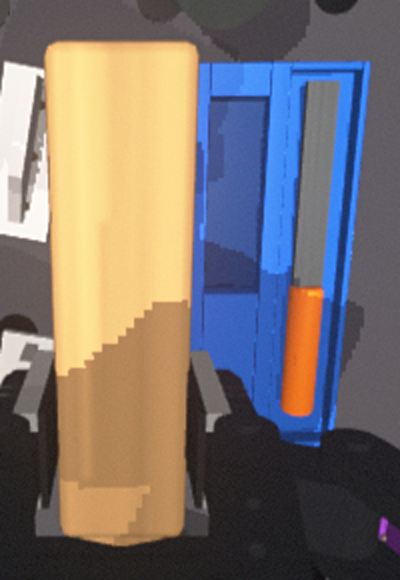

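```bash
python3 - <<'E'
from h import *
s=st();C=cam('wrist',s);k=dict(k=2,x0=260,y0=60)
for z in (.018,.004): ws(C,'well R far,R near,mid farend,nearend, L far',[(269,97),(262,292),(240,97),(240,292),(209,97)],z,**k)
ws(C,'tray far R corner, far left',[(370,63),(200,63)],.018,**k)
ws(C,'slot left edge,right', [(291,72),(277,440)],.018,**k)
h=ws(C,'head',[(122,43),(45,60),(198,60),(60,520),(186,520)],s['tcp_pos'][2]+.007,**k)
print(h-s['tcp_pos'][:2])
im=cv2.imread('pics/top0.png')[:,:,::-1]; crop(im,385,165,435,255,6,'t_tray.png')
E
```

```text
t 6.15 tcp [0.5627, -0.2721, 0.231] psi -92.42 down [0.001, -0.001, -1.0] F [0.0, 0.0, -2.0] gap 0.0304 q [-0.45, 0.37, 1.65, -0.0, 1.13, 1.16]
well R far,R near,mid farend,nearend, L far [[0.6412, -0.3603], [0.5268, -0.3587], [0.6419, -0.344], [0.5274, -0.3452], [0.6427, -0.3265]]
well R far,R near,mid farend,nearend, L far [[0.6417, -0.3638], [0.5227, -0.3621], [0.6425, -0.3468], [0.5233, -0.348], [0.6432, -0.3286]]
tray far R corner, far left [[0.6568, -0.416], [0.6609, -0.3216]]
slot left edge,right [[0.654, -0.3723], [0.4244, -0.3707]]
head [[0.6444, -0.2771], [0.642, -0.2617], [0.6407, -0.292], [0.5361, -0.2572], [0.5348, -0.2881]]
[[ 0.08176039 -0.00495147]
 [ 0.07928542  0.01039234]
 [ 0.07798789 -0.0198343 ]
 [-0.0265695   0.01492366]
 [-0.02792793 -0.01599015]]
```

View pics/t_tray.png

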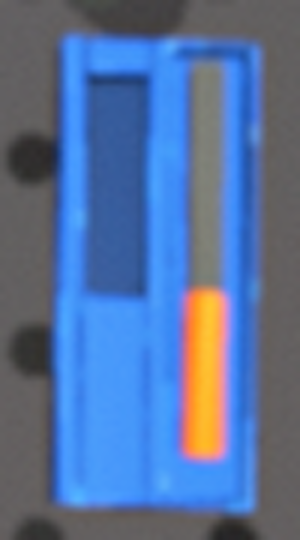

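```bash
python3 -c "
from h import *
tgt([0.5625,-0.338,0.06],-92.3)"
```

```text
dp [0.171, 0.0657, -0.0024] dr [-0.0021, -0.0011, -0.0007] |dp| 0.183 |dr| 0.1deg rows>=4
```

Emit:
apply_moves --delta_pos '[[0.04,0.0457,-0.0024],[0.08,0.0657,-0.0024],[0.12,0.0657,-0.0024],[0.15,0.0657,-0.0024],[0.17,0.0657,-0.0024]]' --dr '[[0,0,0],[0,0,0],[0,0,0],[0,0,0],[0,0,0]]' --jaw '[-1,-1,-1,-1,-1]'

```text
time_s: 6.65
tcp_pos: [0.5606, -0.3378, 0.0576]
ee_rot: [-2.196, 0.047, 2.201]
force: [0.9, 0.2, -1.1]
finger_gap: 0.0309
```

Emit:
apply_moves --delta_pos '[[0,0,0],[0,0,0],[0,0,0]]' --dr '[[0,0,0],[0,0,0],[0,0,0]]' --jaw '[-1,-1,-1]'

```text
time_s: 6.95
tcp_pos: [0.5629, -0.338, 0.0621]
ee_rot: [-2.203, 0.048, 2.198]
force: [0.0, 0.1, 0.0]
finger_gap: 0.0308
```

```bash
python3 -c "
from h import *
st();im,C,s=snap('wrist');crop(im,0,0,640,400,1.25,'w5.png');st()
tgt([0.5625,-0.338,0.042],-92.3)"
```

```text
t 6.95 tcp [0.5629, -0.338, 0.0621] psi -92.44 down [0.002, -0.001, -1.0] F [0.0, 0.1, 0.0] gap 0.0308 q [-0.54, 0.61, 1.69, -0.0, 0.85, 1.07]
t 7.00 tcp [0.5629, -0.3379, 0.0622] psi -92.43 down [0.003, -0.002, -1.0] F [0.4, -0.4, -0.9] gap 0.0305 q [-0.54, 0.6, 1.69, -0.0, 0.85, 1.07]
dp [0.0202, 0.0001, 0.0005] dr [-0.0022, -0.0026, -0.0015] |dp| 0.020 |dr| 0.2deg rows>=1
```

View pics/w5.png

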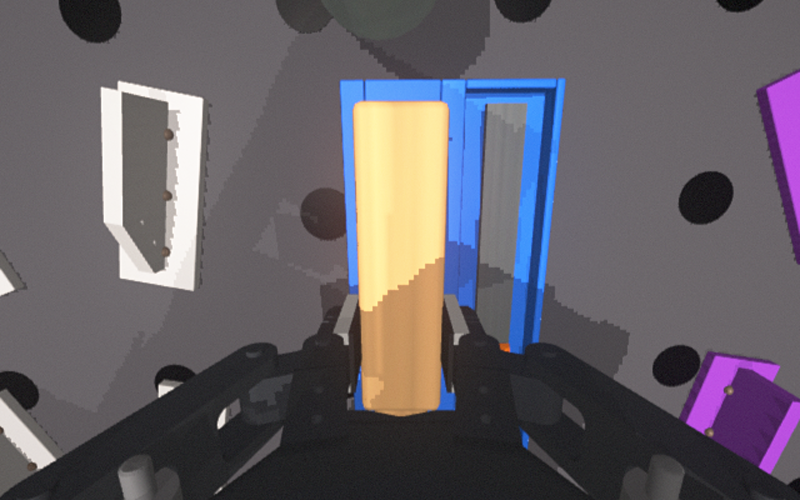

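```bash
python3 - <<'E'
from h import *
s=st();C=cam('wrist',s)
ws(C,'tray L,far lines',[(341,81),(365,85),(442,85),(465,85),(565,81)],.018)
ws(C,'brush',[(401,101),(355,110),(447,110)],.0683)
E
```

```text
t 7.00 tcp [0.5629, -0.3379, 0.0622] psi -92.43 down [0.003, -0.002, -1.0] F [0.4, -0.4, -0.9] gap 0.0305 q [-0.54, 0.6, 1.69, -0.0, 0.85, 1.07]
tray L,far lines [[0.661, -0.3172], [0.659, -0.3277], [0.6575, -0.3616], [0.6571, -0.3718], [0.6568, -0.4159]]
brush [[0.645, -0.3429], [0.643, -0.3281], [0.6417, -0.3574]]
```

Emit:
apply_moves --delta_pos '[[0.004,0,0],[0.01,0,0],[0.014,0,0],[0.018,0,0],[0.02,0,0]]' --dr '[[0,0,0],[0,0,0],[0,0,0],[0,0,0],[0,0,0]]' --jaw '[-1,-1,-1,-1,-1]'

```text
time_s: 7.5
tcp_pos: [0.5615, -0.3368, 0.0397]
ee_rot: [-2.199, 0.046, 2.201]
force: [-0.6, -0.0, -0.6]
finger_gap: 0.0309
```

Emit:
apply_moves --delta_pos '[[0.001,0.001,0],[0.002,0.001,0],[0.003,0.001,0],[0.004,0.001,0],[0.004,0.001,0]]' --dr '[[0,0,0],[0,0,0],[0,0,0],[0,0,0],[0,0,0]]' --jaw '[-1,-1,-1,-1,-1]'

```text
time_s: 8.0
tcp_pos: [0.5616, -0.3379, 0.0389]
ee_rot: [-2.199, 0.046, 2.2]
force: [-9.2, 5.7, 24.0]
finger_gap: 0.0303
```

Emit:
apply_moves --delta_pos '[[-0.003,0,0],[-0.003,0,0],[-0.003,0,0],[-0.003,0,0],[-0.003,0,0]]' --dr '[[0,0,0],[0,0,0],[0,0,0],[0,0,0],[0,0,0]]' --jaw '[-1,-1,0,0,0]'

```text
time_s: 8.5
tcp_pos: [0.5617, -0.338, 0.0391]
ee_rot: [-2.2, 0.046, 2.2]
force: [0.2, -0.5, -0.1]
finger_gap: 0.0428
```

Emit:
apply_moves --delta_pos '[[-0.01,0,0],[-0.06,0,0],[-0.11,0,0],[-0.16,0,0],[-0.18,0,0]]' --dr '[[0,0,0],[0,0,0],[0,0,0],[0,0,0],[0,0,0]]' --jaw '[0.1,0.1,0.1,0.1,0.1]'

```text
time_s: 9.0
tcp_pos: [0.5637, -0.3392, 0.2259]
ee_rot: [-2.209, 0.051, 2.195]
force: [0.7, -0.5, -1.0]
finger_gap: 0.0468
```

```bash
python3 -c "
from h import *
st();im,C,s=snap('wrist');crop(im,0,0,640,400,1.25,'w6.png');st()
im,C,s=snap('scene');crop(im,230,130,390,240,5,'s6.png')"
```

```text
t 9.00 tcp [0.5637, -0.3392, 0.2259] psi -92.42 down [0.007, -0.004, -1.0] F [0.7, -0.5, -1.0] gap 0.0468 q [-0.54, 0.42, 1.58, -0.0, 1.13, 1.07]
t 9.05 tcp [0.5643, -0.3396, 0.2275] psi -92.42 down [0.008, -0.005, -1.0] F [1.3, -0.3, 1.8] gap 0.0472 q [-0.54, 0.42, 1.58, 0.0, 1.13, 1.07]
```

View pics/w6.png

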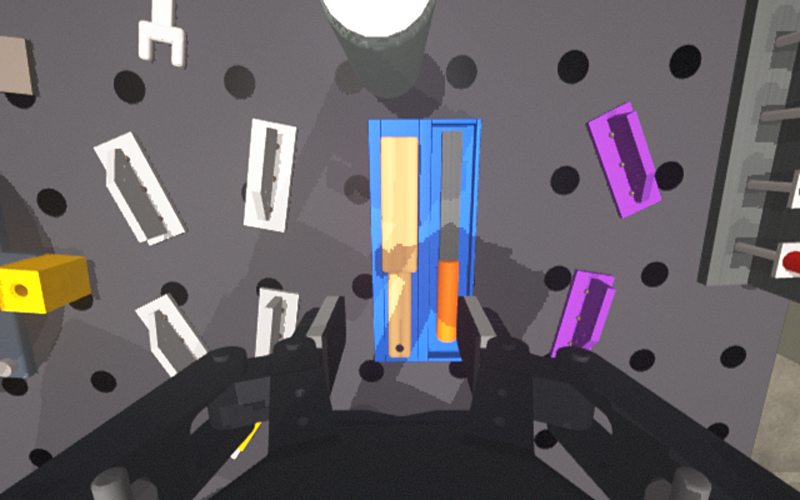

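View pics/s6.png

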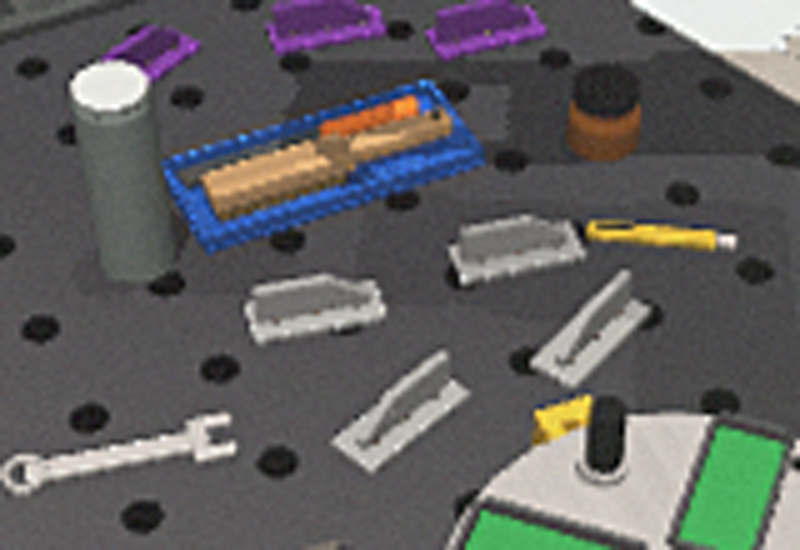

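```bash
python3 - <<'E'
from h import *
s=st();C=cam('wrist',s)
b=ws(C,'brush head/tail',[(399.5,137),(400,357)],.044)
d=b[0]-b[1];print(np.linalg.norm(d),np.degrees(np.arctan2(d[1],d[0])),b[0]-d/np.linalg.norm(d)*.088)
t=ws(C,'tray',[(369,120),(481,120),(463,361),(376,361)],.018)
for i,j in((0,3),(1,2)):
    d=t[i]-t[j];print(np.linalg.norm(d),np.degrees(np.arctan2(d[1],d[0])))
# bracket candidates
for n,pts in dict(NW=[(130,132),(186,231),(152,243),(95,147)],NE=[(257,119),(297,126),(286,232),(245,226)]).items():
    q=ws(C,n,pts,.006); print(q.mean(0))
E
```

```text
t 9.10 tcp [0.5637, -0.3392, 0.2246] psi -92.42 down [0.007, -0.004, -1.0] F [0.2, 0.1, -0.6] gap 0.0470 q [-0.54, 0.42, 1.58, 0.0, 1.13, 1.07]
brush head/tail [[0.6441, -0.3437], [0.4425, -0.3353]]
0.2017829439745644 -2.3809077829314425 [ 0.55618727 -0.34007619]
tray [[0.6607, -0.3177], [0.6566, -0.4159], [0.4192, -0.4003], [0.4233, -0.3095]]
0.23756060064636286 -1.9890910009811897
0.23788261649855985 -3.752719752509371
NW [[0.6609, -0.0982], [0.5672, -0.1312], [0.5567, -0.0955], [0.6492, -0.063]]
[ 0.60851652 -0.09696457]
NE [[0.6671, -0.2155], [0.6595, -0.251], [0.562, -0.2288], [0.5696, -0.1896]]
[ 0.61455122 -0.22119717]
```

```bash
python3 -c "
from h import *
tgt([0.6085,-.0967,.18],-70.6)"
```

```text
dp [0.044, -0.2443, -0.0342] dr [-0.3809, -0.006, -0.005] |dp| 0.251 |dr| 21.8deg rows>=6
```

Emit:
apply_moves --delta_pos '[[0.0,-0.2443,-0.0342],[0.0,-0.2443,-0.0342],[0.02,-0.2443,-0.0342],[0.044,-0.2443,-0.0342],[0.044,-0.2443,-0.0342]]' --dr '[[-0.38,-0.006,-0.005],[-0.38,-0.006,-0.005],[-0.38,-0.006,-0.005],[-0.38,-0.006,-0.005],[-0.38,-0.006,-0.005]]' --jaw '[0.1,0.1,0.1,0.1,0.1]'

```text
time_s: 9.6
tcp_pos: [0.6053, -0.0972, 0.1759]
ee_rot: [2.034, 0.353, -2.047]
force: [0.5, -0.4, 0.1]
finger_gap: 0.0467
```

Emit:
apply_moves --delta_pos '[[0,0,0],[0,0,0],[0,0,0]]' --dr '[[0,0,0],[0,0,0],[0,0,0]]' --jaw '[0.1,0.1,0.1]'

```text
time_s: 9.9
tcp_pos: [0.6055, -0.0999, 0.1768]
ee_rot: [2.034, 0.353, -2.047]
force: [0.9, 0.5, 0.4]
finger_gap: 0.0468
```

```bash
python3 -c "
from h import *
st();im,C,s=snap('wrist');crop(im,0,0,640,400,1.25,'w7.png');crop(im,210,80,430,280,3.5,'w7b.png');st()"
```

```text
t 9.90 tcp [0.6055, -0.0999, 0.1768] psi -70.66 down [-0.007, 0.004, -1.0] F [0.9, 0.5, 0.4] gap 0.0468 q [-0.17, 0.41, 1.71, 0.0, 1.02, 1.06]
t 9.95 tcp [0.6056, -0.1003, 0.177] psi -70.71 down [-0.006, 0.004, -1.0] F [0.6, -0.5, -0.7] gap 0.0471 q [-0.17, 0.41, 1.71, 0.0, 1.02, 1.06]
```

View pics/w7b.png

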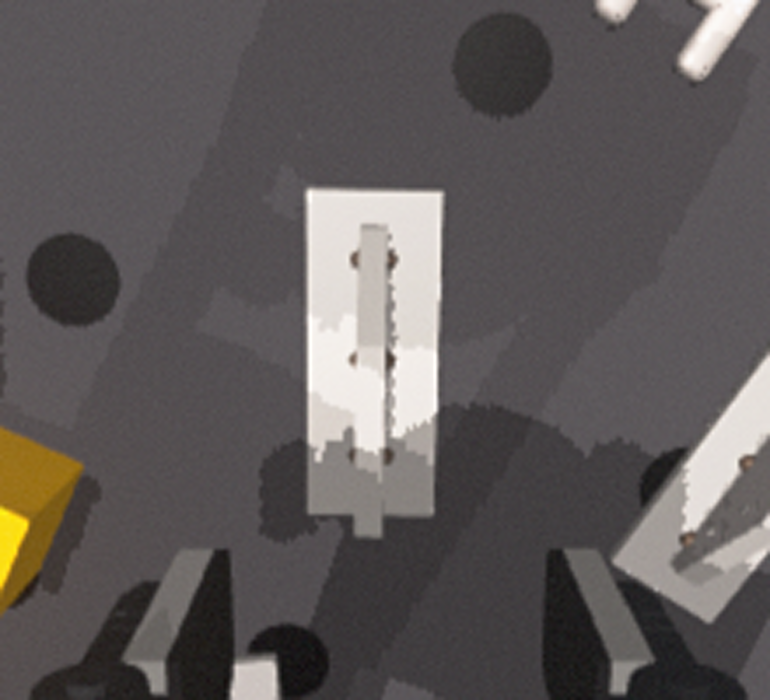

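```bash
cat >> h.py <<'E'
def br(C,pts,k,x0,y0,z=.006):
    """pts: low-end L,R then tall-end R,L (corners of base top)"""
    q=ws(C,'corners',pts,z,k,x0,y0); c=q.mean(0); d=(q[2]+q[3]-q[0]-q[1])/2
    print('centre',np.round(c,4),'len %.4f wid %.4f %.4f yaw %.2f'%(np.linalg.norm(d),np.linalg.norm(q[0]-q[1]),np.linalg.norm(q[2]-q[3]),np.degrees(np.arctan2(d[1],d[0])))); return c,d/np.linalg.norm(d)
E
python3 - <<'E'
from h import *
C=cam('wrist')
c,d=br(C,[(306,188),(443,191),(433,516.5),(308,515)],3.5,210,80)
p=c+.01*d
tgt([*p,.10],-70.6);tgt([*p,.026],np.degrees(np.arctan2(d[1],d[0]))+90)
E
```

```text
corners [[0.6494, -0.0603], [0.6616, -0.0979], [0.5667, -0.1292], [0.5541, -0.0919]]
centre [ 0.608  -0.0948] len 0.1002 wid 0.0395 0.0394 yaw -161.68
dp [0.0771, -0.0041, 0.0056] dr [-0.0019, 0.0048, 0.0056] |dp| 0.077 |dr| 0.4deg rows>=2
dp [0.1511, -0.0037, 0.0052] dr [0.0169, 0.0048, 0.0055] |dp| 0.151 |dr| 1.1deg rows>=4
```

Emit:
apply_moves --delta_pos '[[0.04,-0.0037,0.0052],[0.08,-0.0037,0.0052],[0.12,-0.0037,0.0052],[0.145,-0.0037,0.0052],[0.15,-0.0037,0.0052]]' --dr '[[0.0169,0.005,0.0055],[0.0169,0.005,0.0055],[0.0169,0.005,0.0055],[0.0169,0.005,0.0055],[0.0169,0.005,0.0055]]' --jaw '[0.1,0.1,0.1,0.1,0.1]'

```text
time_s: 10.45
tcp_pos: [0.5964, -0.0979, 0.0243]
ee_rot: [2.046, 0.331, -2.054]
force: [-0.6, -0.2, -0.2]
finger_gap: 0.047
```

Emit:
apply_moves --delta_pos '[[0,0,0],[0,0,0],[0,0,0]]' --dr '[[0,0,0],[0,0,0],[0,0,0]]' --jaw '[0.1,0.1,0.1]'

```text
time_s: 10.75
tcp_pos: [0.5997, -0.0972, 0.0287]
ee_rot: [2.051, 0.33, -2.045]
force: [-0.0, 0.4, 1.7]
finger_gap: 0.047
```

```bash
python3 -c "
from h import *
st();im,C,s=snap('wrist');crop(im,0,0,640,400,1.25,'w8.png')
tgt([.5985,-.098,.026],-71.7)"
```

```text
t 10.75 tcp [0.5997, -0.0972, 0.0287] psi -71.64 down [0.003, -0.0, -1.0] F [-0.0, 0.4, 1.7] gap 0.0470 q [-0.16, 0.6, 1.81, 0.0, 0.73, 1.09]
dp [0.0025, 0.0005, 0.0013] dr [0.0011, -0.0025, -0.0008] |dp| 0.003 |dr| 0.2deg rows>=1
```

View pics/w8.png

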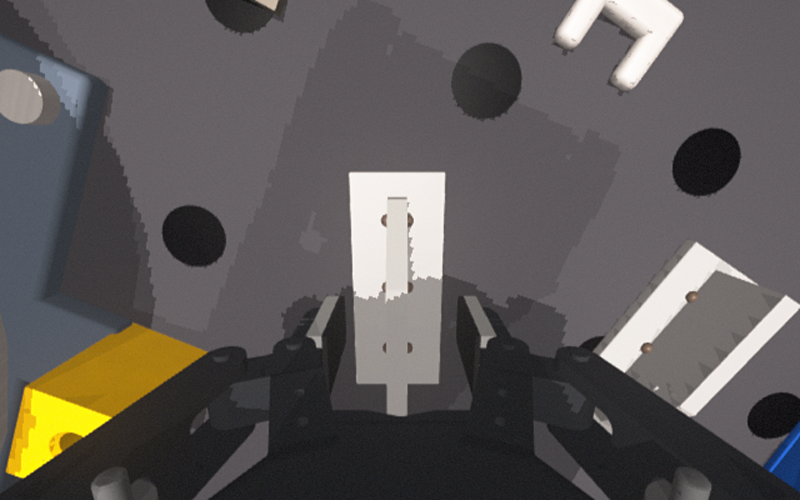

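Emit:
apply_moves --delta_pos '[[0.0025,0.0,0.001],[0.0025,0.0,0.001],[0.0025,0.0,0.001],[0.0025,0.0,0.001],[0.0025,0.0,0.001]]' --dr '[[0,-0.002,0],[0,-0.002,0],[0,-0.002,0],[0,-0.002,0],[0,-0.002,0]]' --jaw '[0,-1,-1,-1,-1]'

```text
time_s: 11.3
tcp_pos: [0.5977, -0.0971, 0.0246]
ee_rot: [2.046, 0.331, -2.05]
force: [-1.0, 0.6, 3.7]
finger_gap: 0.0068
```

Emit:
apply_moves --delta_pos '[[0,0,0],[0,0,0]]' --dr '[[0,0,0],[0,0,0]]' --jaw '[-1,-1]'

```text
time_s: 11.5
tcp_pos: [0.5977, -0.0971, 0.0246]
ee_rot: [2.046, 0.331, -2.05]
force: [-2.0, 0.1, 5.4]
finger_gap: 0.007
```

```bash
python3 -c "
from h import *
st();im,C,s=snap('wrist');crop(im,210,80,430,350,2.2,'w9.png')"
```

```text
t 11.50 tcp [0.5977, -0.0971, 0.0246] psi -71.62 down [-0.002, -0.0, -1.0] F [-2.0, 0.1, 5.4] gap 0.0070 q [-0.16, 0.6, 1.81, -0.0, 0.73, 1.09]
```

View pics/w9.png

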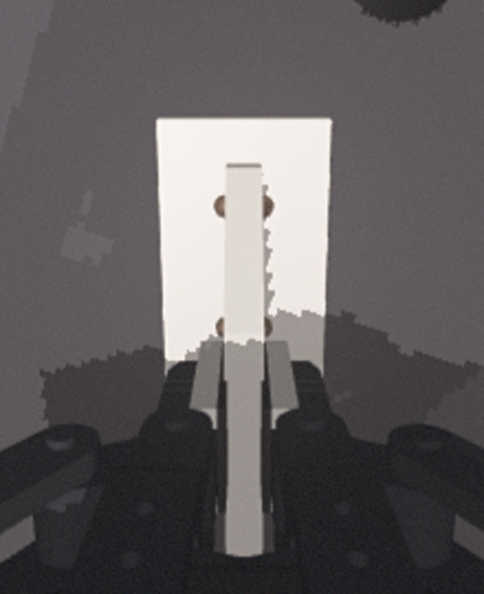

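```bash
cat >> h.py <<'E'
def inhand(C,s,L,Rr,k,x0,y0,z,zr=None,rib=None):
    """low-end (or visible end) corners of base top -> midpoint in tool yz plane (m) relative to TCP"""
    q=ws(C,'end',[L,Rr],z,k,x0,y0); m=q.mean(0)-s['tcp_pos'][:2]; M=R.from_rotvec(s['ee_rot']).as_matrix()
    m3=np.array([*m,0]); d=q[1]-q[0]
    print('end mid in tool y,z:',np.round([m3@M[:,1],m3@M[:,2]],4),'wid %.4f'%np.linalg.norm(d),'edge dir vs tool y deg %.2f'%np.degrees(np.arctan2(np.array([*d,0])@M[:,2],np.array([*d,0])@M[:,1])))
E
python3 - <<'E'
from h import *
s=r.observe();C=cam('wrist',s)
inhand(C,s,(156,119),(331,119),2.2,210,80,.006)
ws(C,'c',[(156,119),(331,119),(164,340),(325,340)],.006,2.2,210,80)
E
```

```text
end [[0.6491, -0.0604], [0.6616, -0.0979]]
end mid in tool y,z: [ 0.0012 -0.0604] wid 0.0395 edge dir vs tool y deg 0.04
c [[0.6491, -0.0604], [0.6616, -0.0979], [0.5985, -0.0773], [0.611, -0.1152]]
```

```bash
python3 -c "
from h import *
tgt([.5977,-.0971,.20],-71.6);tgt([.57,.06,.27],-49)"
```

```text
dp [-0.1754, -0.0, 0.0003] dr [-0.0003, 0.0017, 0.0003] |dp| 0.175 |dr| 0.1deg rows>=4
dp [-0.2454, -0.1578, -0.0228] dr [-0.3947, 0.0016, 0.0006] |dp| 0.293 |dr| 22.6deg rows>=6
```

Emit:
apply_moves --delta_pos '[[-0.03,0,0],[-0.07,0,0],[-0.12,-0.02,-0.003],[-0.17,-0.05,-0.008],[-0.21,-0.08,-0.012]]' --dr '[[0,0,0],[0,0,0],[-0.1,0,0],[-0.2,0,0],[-0.3,0,0]]' --jaw '[-1,-1,-1,-1,-1]'

```text
time_s: 12.05
tcp_pos: [0.5849, -0.0242, 0.2256]
ee_rot: [1.862, 0.602, -1.867]
force: [1.2, 0.3, -3.8]
finger_gap: 0.0071
```

```bash
python3 -c "
from h import *
st();tgt([.57,.06,.27],-49)"
```

```text
t 12.05 tcp [0.5849, -0.0242, 0.2256] psi -54.26 down [-0.002, -0.0, -1.0] F [1.2, 0.3, -3.8] gap 0.0071 q [-0.04, 0.31, 1.74, -0.0, 1.09, 0.9]
dp [-0.0444, -0.0771, -0.037] dr [-0.0919, 0.0019, 0.0013] |dp| 0.096 |dr| 5.3deg rows>=2
```

Emit:
apply_moves --delta_pos '[[-0.0444,-0.0771,-0.037],[-0.0444,-0.0771,-0.037],[-0.0444,-0.0771,-0.037],[-0.0444,-0.0771,-0.037],[-0.0444,-0.0771,-0.037]]' --dr '[[-0.092,0.0,0],[-0.092,0.0,0],[-0.092,0.0,0],[-0.092,0.0,0],[-0.092,0.0,0]]' --jaw '[-1,-1,-1,-1,-1]'

```text
time_s: 12.55
tcp_pos: [0.5701, 0.0591, 0.2674]
ee_rot: [1.804, 0.673, -1.812]
force: [-0.3, -0.4, -3.2]
finger_gap: 0.0066
```

```bash
python3 -c "
from h import *
st();im,C,s=snap('wrist');crop(im,0,0,640,400,1.25,'w10.png');st()"
```

```text
t 12.55 tcp [0.5701, 0.0591, 0.2674] psi -49.17 down [-0.004, -0.001, -1.0] F [-0.3, -0.4, -3.2] gap 0.0066 q [0.1, 0.25, 1.72, -0.0, 1.17, 0.96]
t 12.60 tcp [0.5702, 0.0588, 0.2673] psi -49.21 down [-0.004, -0.001, -1.0] F [-0.4, 0.1, -3.3] gap 0.0071 q [0.1, 0.25, 1.72, -0.0, 1.17, 0.96]
```

View pics/w10.png

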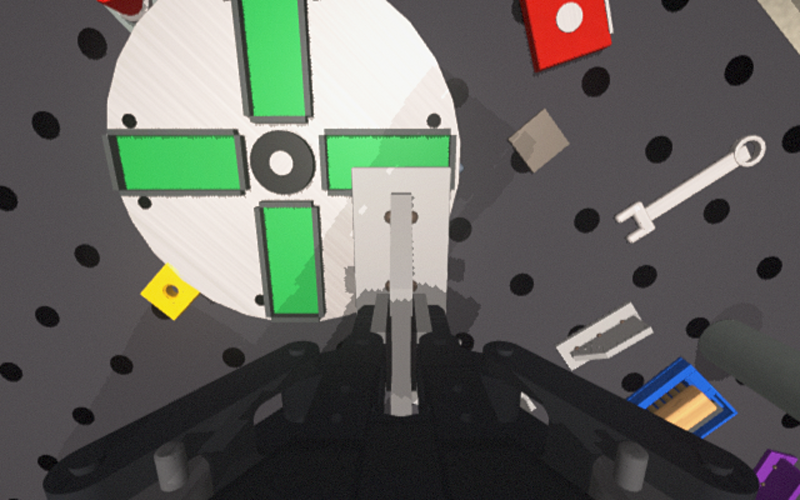

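```bash
python3 - <<'E'
from h import *
im=cv2.imread('pics/w10.png')[:,:,::-1]
crop(im,95,0,475,330,2,'w10b.png')
E
```

```text
(no output)
```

View pics/w10b.png

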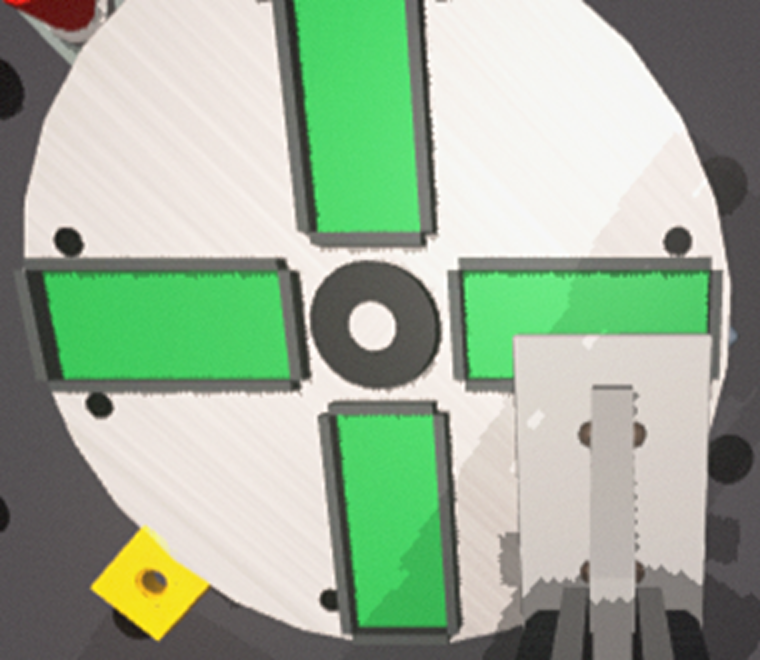

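```bash
python3 - <<'E'
from h import *
from scipy.optimize import least_squares
s=r.observe();C=cam('wrist',s);k=dict(k=2.5,x0=76,y0=0)
lo,hi=.068,.078
# (pt, z, nest index(0=A,90deg steps ccw), kind 'u'/'v', value)
E=[((49,300),lo,1,'u',.144),((58,355),lo,1,'u',.144),((285,300),hi,1,'u',.038),((288,355),hi,1,'u',.038),
((100,275),lo,1,'v',-.023),((250,274),lo,1,'v',-.023),((100,380),hi,1,'v',.023),((250,380),hi,1,'v',.023),
((298,30),lo,0,'v',.023),((315,200),lo,0,'v',.023),((409,30),hi,0,'v',-.023),((420,200),hi,0,'v',-.023),((365,232),hi,0,'u',.038),
((340,450),lo,2,'v',-.023),((354,600),lo,2,'v',-.023),((437,450),hi,2,'v',.023),((446,600),hi,2,'v',.023),((385,414),lo,2,'u',.038),((400,628),hi,2,'u',.144),
((465,300),lo,3,'u',.038),((708,300),lo,3,'u',.144),((520,272),lo,3,'v',.023),((650,272),lo,3,'v',.023)]
import sys,io
P=np.array([unproj(C,[((p[0]+.5)/2.5-.5+76,(p[1]+.5)/2.5-.5)],z)[0,:2] for p,z,*_ in E])
def res(x):
    o=[]
    for p,(_,_,n,kd,v) in zip(P,E):
        a=x[2]+n*np.pi/2; d=p-x[:2]
        o.append((d@[np.cos(a),np.sin(a)] if kd=='u' else d@[-np.sin(a),np.cos(a)])-v)
    return o
f=least_squares(res,[.547,.17,np.radians(41)],loss='soft_l1',f_scale=.001)
print(f.x[:2],np.degrees(f.x[2]),np.round(np.array(res(f.x))*1000,1))
ws(C,'hub',[(374,325)],.078,**k); e=ws(C,'ear',[(153,582)],.068,**k); d=e[0]-f.x[:2];print(np.degrees(np.arctan2(d[1],d[0])),np.linalg.norm(d))
E
```

```text
[0.54673324 0.17249982] 40.69572205778038 [ 0.2  1.  -1.5 -0.1  1.4  1.  -0.5 -0.6  0.3  0.4 -0.5 -0.5  0.3 -0.4
 -1.   0.8  0.5  0.7 -3.9 -0.2 -0.  -0.   0. ]
hub [[0.5476, 0.1728]]
ear [[0.3764, 0.1854]]
175.66981619769558 0.17077468760437417
```

```bash
python3 -c "
from h import *
tgt([.6073,.2260,.13],-49.3)"
```

```text
dp [0.1371, -0.1021, -0.1379] dr [0.0016, 0.0037, 0.0022] |dp| 0.220 |dr| 0.3deg rows>=5
```

Emit:
apply_moves --delta_pos '[[0,-0.03,-0.04],[0.02,-0.06,-0.08],[0.05,-0.0951,-0.1299],[0.09,-0.1021,-0.1379],[0.13,-0.1021,-0.1379]]' --dr '[[0.0016,0.0037,0.0022],[0.0016,0.0037,0.0022],[0.0016,0.0037,0.0022],[0.0016,0.0037,0.0022],[0.0016,0.0037,0.0022]]' --jaw '[-1,-1,-1,-1,-1]'

```text
time_s: 13.1
tcp_pos: [0.6096, 0.2293, 0.1372]
ee_rot: [1.813, 0.672, -1.803]
force: [0.6, -0.7, -3.6]
finger_gap: 0.0069
```

Emit:
apply_moves --delta_pos '[[0.005,0,0],[0.005,0,0],[0.005,0,0],[0.005,0,0]]' --dr '[[0,0,0],[0,0,0],[0,0,0],[0,0,0]]' --jaw '[-1,-1,-1,-1]'

```text
time_s: 13.5
tcp_pos: [0.6097, 0.2267, 0.1362]
ee_rot: [1.815, 0.67, -1.803]
force: [0.4, 0.2, -3.8]
finger_gap: 0.0067
```

```bash
python3 -c "
from h import *
st();im,C,s=snap('wrist');crop(im,0,0,640,400,1.25,'w11.png');tgt([.6073,.2260,.105],-49.3)"
```

```text
t 13.50 tcp [0.6097, 0.2267, 0.1362] psi -49.33 down [0.006, 0.002, -1.0] F [0.4, 0.2, -3.8] gap 0.0067 q [0.35, 0.5, 1.67, -0.0, 0.97, 1.21]
dp [0.031, -0.0009, 0.0024] dr [-0.0002, -0.0056, -0.0024] |dp| 0.031 |dr| 0.3deg rows>=1
```

View pics/w11.png

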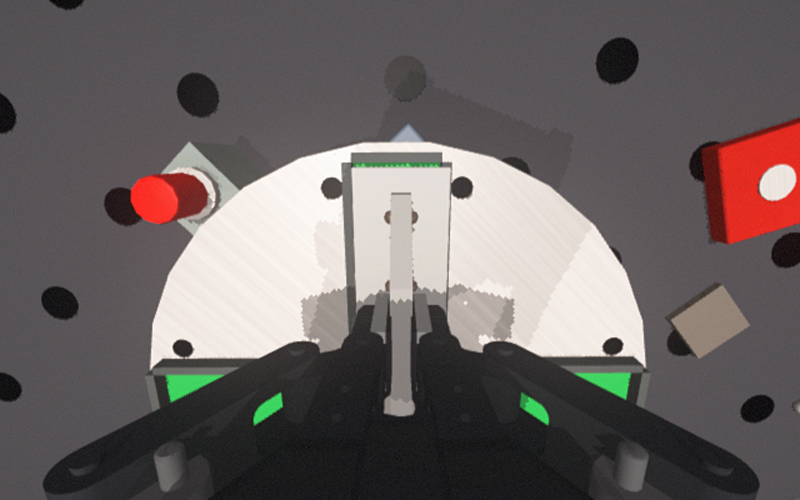

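Emit:
apply_moves --delta_pos '[[0.015,-0.0009,0.0024],[0.03,-0.0009,0.0024],[0.03,-0.0009,0.0024],[0.03,-0.0009,0.0024],[0.03,-0.0009,0.0024]]' --dr '[[0,-0.0056,-0.0024],[0,-0.0056,-0.0024],[0,-0.0056,-0.0024],[0,-0.0056,-0.0024],[0,-0.0056,-0.0024]]' --jaw '[-1,-1,-1,-1,-1]'

```text
time_s: 14.05
tcp_pos: [0.6056, 0.2263, 0.1035]
ee_rot: [1.804, 0.672, -1.812]
force: [0.6, 0.0, -3.0]
finger_gap: 0.0068
```

```bash
python3 -c "
from h import *
st();im,C,s=snap('wrist');crop(im,240,90,400,330,2.4,'w12.png');tgt([.6073,.2260,.0926],-49.3)
inhand(C,s,((353-.5)/1.25,(168)/1.25),((450)/1.25,168/1.25),1,0,0,s['tcp_pos'][2]-.0186)"
```

```text
t 14.05 tcp [0.6056, 0.2263, 0.1035] psi -49.25 down [-0.004, -0.001, -1.0] F [0.6, 0.0, -3.0] gap 0.0068 q [0.36, 0.54, 1.69, 0.0, 0.92, 1.21]
dp [0.0111, 0.0013, -0.001] dr [0.001, 0.0037, 0.0014] |dp| 0.011 |dr| 0.2deg rows>=1
end [[0.6389, 0.279], [0.6641, 0.2496]]
end mid in tool y,z: [ 0.0012 -0.0596] wid 0.0387 edge dir vs tool y deg 0.04
```

View pics/w12.png

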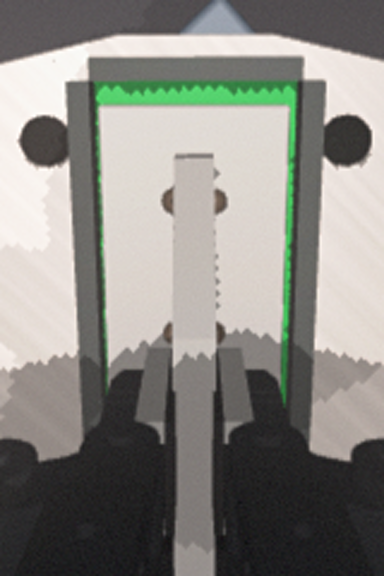

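Emit:
apply_moves --delta_pos '[[0.003,0.0011,-0.001],[0.006,0.0011,-0.001],[0.009,0.0011,-0.001],[0.0115,0.0011,-0.001],[0.0115,0.0011,-0.001]]' --dr '[[0,0.0037,0.0014],[0,0.0037,0.0014],[0,0.0037,0.0014],[0,0.0037,0.0014],[0,0.0037,0.0014]]' --jaw '[-1,-1,-1,-1,-1]'

```text
time_s: 14.6
tcp_pos: [0.6071, 0.226, 0.0927]
ee_rot: [1.808, 0.672, -1.808]
force: [-2.7, -0.9, 4.7]
finger_gap: 0.0069
```

Emit:
apply_moves --delta_pos '[[0,0,0],[0,0,0]]' --dr '[[0,0,0],[0,0,0]]' --jaw '[-1,-1]'

```text
time_s: 14.8
tcp_pos: [0.6071, 0.226, 0.0927]
ee_rot: [1.808, 0.672, -1.808]
force: [-2.1, -1.7, 4.8]
finger_gap: 0.0072
```

```bash
python3 -c "
from h import *
st();im,C,s=snap('wrist');crop(im,240,90,400,330,2.4,'w13.png');tgt([.6073,.2260,.0926],-49.3)"
```

```text
t 14.80 tcp [0.6071, 0.226, 0.0927] psi -49.25 down [0.0, 0.0, -1.0] F [-2.1, -1.7, 4.8] gap 0.0072 q [0.35, 0.56, 1.69, -0.0, 0.89, 1.21]
dp [0.0, 0.0002, -0.0002] dr [0.0009, 0.0, 0.0] |dp| 0.000 |dr| 0.0deg rows>=1
```

View pics/w13.png

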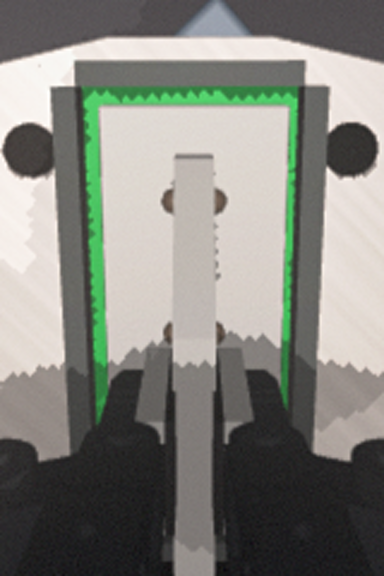

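Emit:
apply_moves --delta_pos '[[0,0,0],[0,0,0],[0,0,0],[-0.02,0,0],[-0.06,0,0]]' --dr '[[0,0,0],[0,0,0],[0,0,0],[0,0,0],[0,0,0]]' --jaw '[-0.6,-0.6,-0.6,-0.6,-0.6]'

```text
time_s: 15.35
tcp_pos: [0.6051, 0.2253, 0.1495]
ee_rot: [1.803, 0.672, -1.814]
force: [0.2, 0.4, 0.2]
finger_gap: 0.0171
```

Emit:
apply_moves --delta_pos '[[-0.05,0,0],[-0.1,0,0],[-0.12,0,0],[-0.12,0,0],[-0.12,0,0]]' --dr '[[0,0,0],[0,0,0],[0,0,0],[0,0,0],[0,0,0]]' --jaw '[0.1,0.1,0.1,0.1,0.1]'

```text
time_s: 15.85
tcp_pos: [0.607, 0.226, 0.2719]
ee_rot: [1.809, 0.672, -1.808]
force: [0.6, 0.3, -0.9]
finger_gap: 0.0468
```

```bash
python3 -c "
from h import *
st();im,C,s=snap('wrist');crop(im,0,0,640,400,1.25,'w14.png');im,C,s=snap('top');crop(im,160,140,380,270,3.5,'t14.png')"
```

```text
t 15.85 tcp [0.607, 0.226, 0.2719] psi -49.25 down [0.0, 0.0, -1.0] F [0.6, 0.3, -0.9] gap 0.0468 q [0.35, 0.37, 1.55, 0.0, 1.22, 1.21]
```

View pics/w14.png

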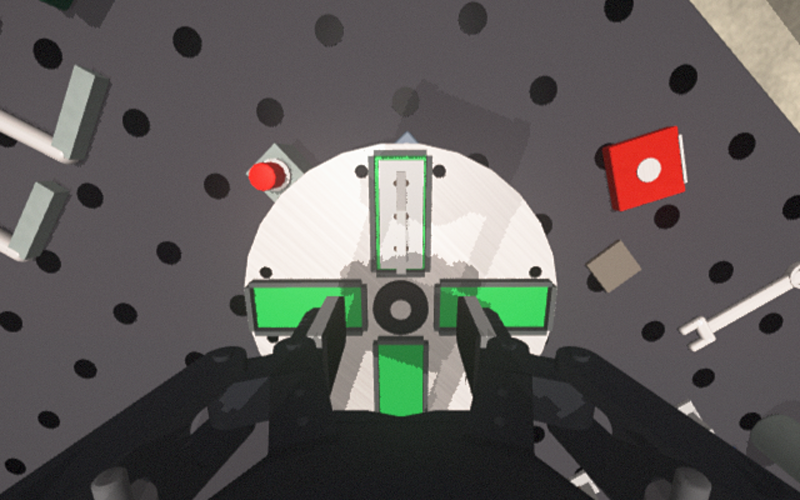

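View pics/t14.png

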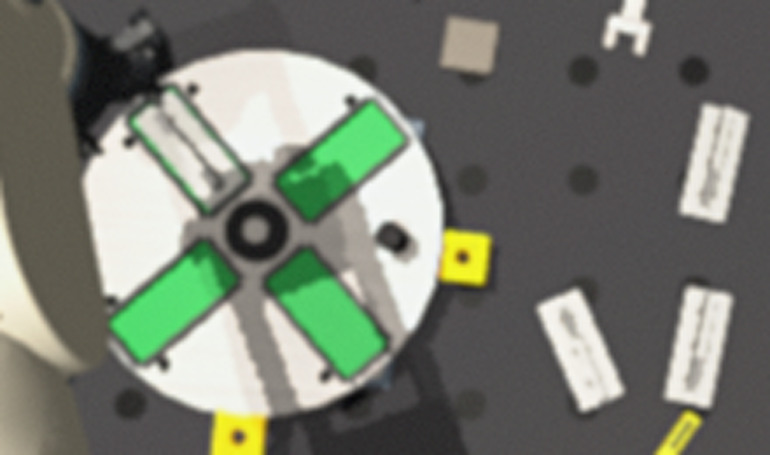

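```bash
python3 -c "
from h import *
tgt([.53,.06,.24],-58);tgt([.449,-.099,.18],-67)"
```

```text
dp [0.0306, 0.0758, 0.1659] dr [0.1527, 0.0025, 0.0008] |dp| 0.185 |dr| 8.8deg rows>=4
dp [0.0909, 0.1435, 0.3309] dr [0.3098, 0.0025, 0.0006] |dp| 0.372 |dr| 17.8deg rows>=8
```

Emit:
apply_moves --delta_pos '[[0.0306,0.0758,0.1659],[0.0306,0.0758,0.1659],[0.0306,0.0758,0.1659],[0.0306,0.0758,0.1659],[0.04,0.093,0.205]]' --dr '[[0.15,0,0],[0.15,0,0],[0.15,0,0],[0.15,0,0],[0.15,0,0]]' --jaw '[0.1,0.1,0.1,0.1,0.1]'

```text
time_s: 16.45
tcp_pos: [0.5113, 0.0207, 0.2305]
ee_rot: [1.902, 0.549, -1.905]
force: [0.7, -0.3, -0.5]
finger_gap: 0.0469
```

```bash
python3 -c "
from h import *
tgt([.449,-.099,.18],-67)"
```

```text
dp [0.0506, 0.0682, 0.1164] dr [0.16, 0.0012, 0.0008] |dp| 0.144 |dr| 9.2deg rows>=3
```

Emit:
apply_moves --delta_pos '[[0.0,0.06,0.09],[0.03,0.0682,0.1164],[0.05,0.0682,0.1164],[0.05,0.0682,0.1164],[0.05,0.0682,0.1164]]' --dr '[[0.16,0,0],[0.16,0,0],[0.16,0,0],[0.16,0,0],[0.16,0,0]]' --jaw '[0.1,0.1,0.1,0.1,0.1]'

```text
time_s: 16.95
tcp_pos: [0.449, -0.0982, 0.1806]
ee_rot: [2.0, 0.407, -2.006]
force: [0.5, 0.7, -0.6]
finger_gap: 0.047
```

Emit:
apply_moves --delta_pos '[[0,0,0],[0,0,0]]' --dr '[[0,0,0],[0,0,0]]' --jaw '[0.1,0.1]'

```text
time_s: 17.15
tcp_pos: [0.4513, -0.0971, 0.1825]
ee_rot: [2.001, 0.408, -1.999]
force: [0.3, -0.1, 0.4]
finger_gap: 0.0468
```

```bash
python3 -c "
from h import *
st();im,C,s=snap('wrist');crop(im,210,80,430,280,3.5,'w15.png');st()"
```

```text
t 17.15 tcp [0.4513, -0.0971, 0.1825] psi -66.94 down [0.001, 0.0, -1.0] F [0.3, -0.1, 0.4] gap 0.0468 q [-0.22, 0.18, 2.03, 0.0, 0.93, 0.95]
t 17.20 tcp [0.4513, -0.0971, 0.1825] psi -66.93 down [0.001, -0.0, -1.0] F [-0.2, -0.3, -0.6] gap 0.0469 q [-0.22, 0.18, 2.03, 0.0, 0.93, 0.95]
```

View pics/w15.png

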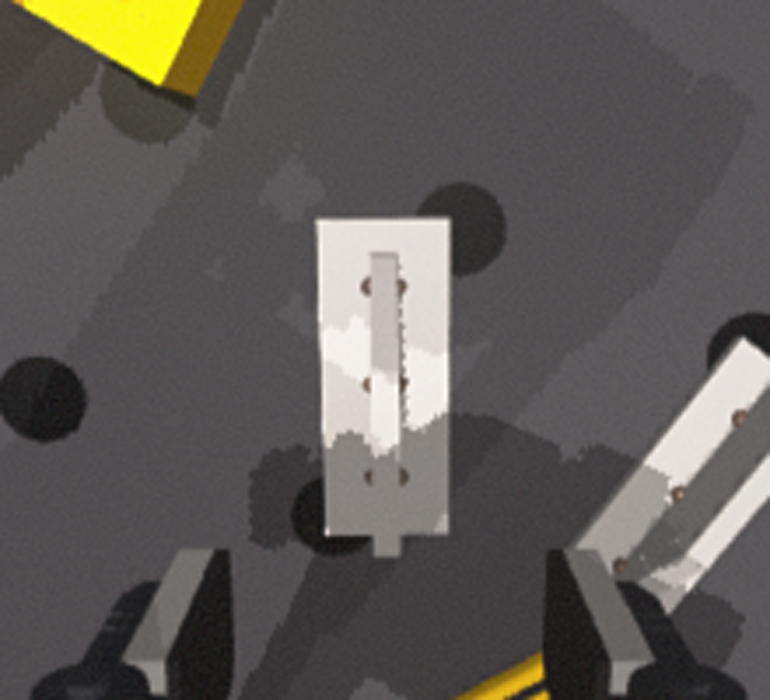

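```bash
python3 - <<'E'
from h import *
C=cam('wrist')
c,d=br(C,[(317,219),(451,219),(449,533.5),(326.5,535)],3.5,210,80)
p=c+.01*d
# camera y-bias: keep as measured
tgt([*p,.026],np.degrees(np.arctan2(d[1],d[0]))+90); print(p)
E
```

```text
corners [[0.4862, -0.0609], [0.5017, -0.0974], [0.4106, -0.1372], [0.3947, -0.1011]]
centre [ 0.4483 -0.0992] len 0.0997 wid 0.0397 0.0395 yaw -156.34
dp [0.1565, 0.0007, 0.0137] dr [-0.0103, -0.0012, -0.0005] |dp| 0.157 |dr| 0.6deg rows>=4
[ 0.4391673  -0.10318961]
```

Emit:
apply_moves --delta_pos '[[0.03,-0.0005,0.0137],[0.075,-0.0005,0.0137],[0.12,-0.0005,0.0137],[0.15,-0.0005,0.0137],[0.153,-0.0005,0.0137]]' --dr '[[-0.01,0,0],[-0.01,0,0],[-0.01,0,0],[-0.01,0,0],[-0.01,0,0]]' --jaw '[0.1,0.1,0.1,0.1,0.1]'

```text
time_s: 17.7
tcp_pos: [0.4359, -0.1017, 0.0265]
ee_rot: [1.991, 0.42, -2.0]
force: [0.0, -0.1, 1.0]
finger_gap: 0.0472
```

Emit:
apply_moves --delta_pos '[[0.0,0,0],[0,0,0],[0,0,0]]' --dr '[[0,0,0],[0,0,0],[0,0,0]]' --jaw '[0.1,0.1,0.1]'

```text
time_s: 18.0
tcp_pos: [0.4389, -0.1029, 0.0306]
ee_rot: [1.997, 0.415, -1.991]
force: [-0.1, 0.0, 0.3]
finger_gap: 0.0472
```

```bash
python3 -c "
from h import *
st();tgt([.4392,-.1032,.025],-66.35)"
```

```text
t 18.00 tcp [0.4389, -0.1029, 0.0306] psi -66.42 down [0.003, -0.001, -1.0] F [-0.1, 0.0, 0.3] gap 0.0472 q [-0.23, 0.43, 2.15, 0.0, 0.55, 0.93]
dp [0.0056, 0.0004, -0.0002] dr [-0.0013, -0.0026, -0.0018] |dp| 0.006 |dr| 0.2deg rows>=1
```

Emit:
apply_moves --delta_pos '[[0.0055,0,0],[0.0055,0,0],[0.0055,0,0],[0.0055,0,0],[0.0055,0,0]]' --dr '[[0,0,0],[0,-0.002,-0.001],[0,-0.002,-0.001],[0,-0.002,-0.001],[0,-0.002,-0.001]]' --jaw '[0.1,-0.5,-1,-1,-1]'

```text
time_s: 18.5
tcp_pos: [0.4376, -0.1028, 0.0237]
ee_rot: [1.993, 0.417, -1.997]
force: [-0.8, 0.5, 4.9]
finger_gap: 0.0068
```

Emit:
apply_moves --delta_pos '[[0,0,0],[0,0,0],[0,0,0]]' --dr '[[0,0,0],[0,0,0],[0,0,0]]' --jaw '[-1,-1,-1]'

```text
time_s: 18.8
tcp_pos: [0.4376, -0.1028, 0.0237]
ee_rot: [1.993, 0.417, -1.997]
force: [-1.5, 0.8, 6.8]
finger_gap: 0.0068
```

```bash
python3 -c "
from h import *
s=st();im,C,s=snap('wrist');crop(im,210,80,430,350,2.2,'w16.png')
tgt([.48,-.02,.22],-100)"
```

```text
t 18.80 tcp [0.4376, -0.1028, 0.0237] psi -66.44 down [-0.002, 0.0, -1.0] F [-1.5, 0.8, 6.8] gap 0.0068 q [-0.23, 0.45, 2.15, -0.0, 0.54, 0.93]
dp [-0.1963, -0.0591, -0.0716] dr [0.5857, 0.0019, 0.0003] |dp| 0.217 |dr| 33.6deg rows>=5
```

View pics/w16.png

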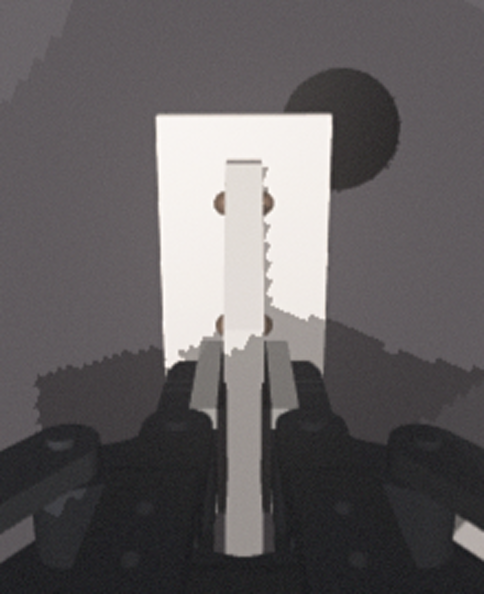

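```bash
python3 - <<'E'
from h import *
s=r.observe();C=cam('wrist',s)
inhand(C,s,(156,114.5),(332,114.5),2.2,210,80,.006)
E
```

```text
end [[0.4864, -0.0614], [0.5022, -0.0976]]
end mid in tool y,z: [ 0.0013 -0.0613] wid 0.0394 edge dir vs tool y deg 0.04
```

Emit:
apply_moves --delta_pos '[[-0.04,0,0],[-0.09,0,0],[-0.14,-0.02,-0.02],[-0.19,-0.03,-0.04],[-0.2,-0.0591,-0.0716]]' --dr '[[0,0,0],[0.1,0,0],[0.25,0,0],[0.4,0,0],[0.54,0,0]]' --jaw '[-1,-1,-1,-1,-1]'

```text
time_s: 19.35
tcp_pos: [0.4796, -0.0247, 0.2255]
ee_rot: [-2.158, 0.141, 2.151]
force: [1.6, 0.1, -3.1]
finger_gap: 0.0068
```

```bash
python3 -c "
from h import *
s=st();tgt([.58,.06,.24],-139.3)"
```

```text
t 19.35 tcp [0.4796, -0.0247, 0.2255] psi -97.46 down [0.003, -0.001, -1.0] F [1.6, 0.1, -3.1] gap 0.0068 q [-0.05, 0.15, 1.96, -0.0, 1.03, 1.65]
dp [-0.0142, -0.097, -0.0886] dr [0.7302, -0.003, 0.0005] |dp| 0.132 |dr| 41.8deg rows>=5
```

Emit:
apply_moves --delta_pos '[[-0.0142,-0.097,-0.0886],[-0.0142,-0.097,-0.0886],[-0.0142,-0.097,-0.0886],[-0.0142,-0.097,-0.0886],[-0.0142,-0.097,-0.0886]]' --dr '[[0.73,0,0],[0.73,0,0],[0.73,0,0],[0.73,0,0],[0.73,0,0]]' --jaw '[-1,-1,-1,-1,-1]'

```text
time_s: 19.85
tcp_pos: [0.578, 0.0624, 0.2345]
ee_rot: [-1.71, 0.784, 1.717]
force: [0.1, -0.5, -3.2]
finger_gap: 0.0072
```

```bash
python3 -c "
from h import *
s=st();tgt([.5999,.1130,.108],-139.3)"
```

```text
t 19.85 tcp [0.578, 0.0624, 0.2345] psi -139.08 down [-0.004, 0.0, -1.0] F [0.1, -0.5, -3.2] gap 0.0072 q [0.1, 0.3, 1.74, 0.0, 1.11, 2.53]
dp [0.1264, -0.0501, 0.0235] dr [0.0038, 0.0026, -0.0029] |dp| 0.138 |dr| 0.3deg rows>=3
```

Emit:
apply_moves --delta_pos '[[0,-0.035,0.017],[0.03,-0.0501,0.0235],[0.075,-0.0501,0.0235],[0.11,-0.0501,0.0235],[0.122,-0.0501,0.0235]]' --dr '[[0.0038,0.0026,-0.0029],[0.0038,0.0026,-0.0029],[0.0038,0.0026,-0.0029],[0.0038,0.0026,-0.0029],[0.0038,0.0026,-0.0029]]' --jaw '[-1,-1,-1,-1,-1]'

```text
time_s: 20.35
tcp_pos: [0.5968, 0.1118, 0.1091]
ee_rot: [-1.71, 0.785, 1.719]
force: [-0.6, -0.1, -3.6]
finger_gap: 0.0067
```

Emit:
apply_moves --delta_pos '[[0,0,0],[0,0,0],[0,0,0]]' --dr '[[0,0,0],[0,0,0],[0,0,0]]' --jaw '[-1,-1,-1]'

```text
time_s: 20.65
tcp_pos: [0.6014, 0.1123, 0.1156]
ee_rot: [-1.716, 0.779, 1.708]
force: [0.1, 0.0, -1.9]
finger_gap: 0.0066
```

```bash
python3 -c "
from h import *
st();im,C,s=snap('wrist');crop(im,240,90,400,330,2.4,'w17.png');tgt([.5999,.1130,.0917],-139.3)"
```

```text
t 20.65 tcp [0.6014, 0.1123, 0.1156] psi -139.05 down [0.005, 0.001, -1.0] F [0.1, 0.0, -1.9] gap 0.0066 q [0.18, 0.48, 1.77, -0.0, 0.89, 2.61]
dp [0.0238, 0.0007, 0.0015] dr [0.0044, -0.0027, 0.0043] |dp| 0.024 |dr| 0.4deg rows>=1
```

View pics/w17.png

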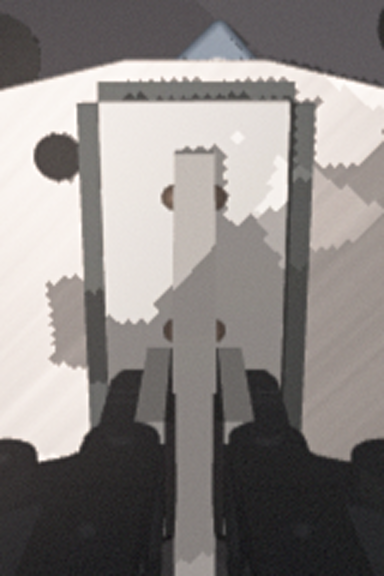

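Emit:
apply_moves --delta_pos '[[0.006,0.0007,0.0015],[0.0125,0.0007,0.0015],[0.0125,0.0007,0.0015],[0.0125,0.0007,0.0015],[0.0125,0.0007,0.0015]]' --dr '[[0.0044,-0.0027,0.003],[0.0044,-0.0027,0.003],[0.0044,-0.0027,0.003],[0.0044,-0.0027,0.003],[0.0044,-0.0027,0.003]]' --jaw '[-1,-1,-1,-1,-1]'

```text
time_s: 21.2
tcp_pos: [0.5985, 0.1129, 0.101]
ee_rot: [-1.709, 0.785, 1.713]
force: [-0.2, 0.6, -2.9]
finger_gap: 0.0068
```

```bash
python3 -c "
from h import *
st();im,C,s=snap('wrist');crop(im,240,90,400,330,2.4,'w18.png');tgt([.5999,.1130,.0917],-139.3)"
```

```text
t 21.20 tcp [0.5985, 0.1129, 0.101] psi -139.29 down [-0.002, 0.0, -1.0] F [-0.2, 0.6, -2.9] gap 0.0068 q [0.18, 0.5, 1.78, 0.0, 0.87, 2.61]
dp [0.0094, -0.0011, -0.0008] dr [0.0002, 0.0016, -0.0014] |dp| 0.009 |dr| 0.1deg rows>=1
```

View pics/w18.png

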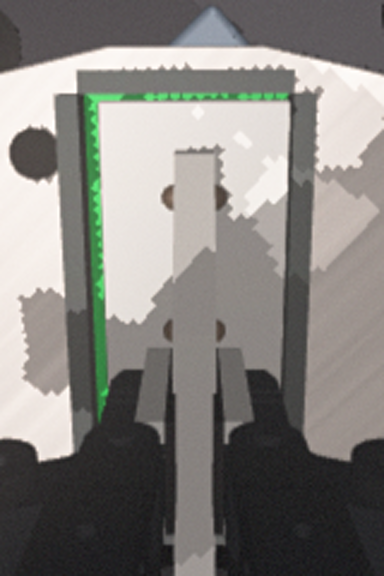

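```bash
python3 - <<'E'
from h import *
s=r.observe();C=cam('wrist',s);k=dict(k=2.4,x0=240,y0=90)
M=R.from_rotvec(s['ee_rot']).as_matrix()
def t(n,p,z):
    q=ws(C,n,p,z,**k)-s['tcp_pos'][:2]; print(np.round(np.c_[q,0*q[:,0]]@M[:,1:],4).tolist())
t('base end L R',[(98,101),(289,101)],.101-.0177)
t('wall inner top far-L far-R, L,R low',[(84,95),(291,95),(98,400),(285,400)],.078)
t('wall outer top far',[(78,71),(295,71)],.078)
E
```

```text
base end L R [[0.6537, 0.0774], [0.624, 0.0518]]
[[-0.0186, -0.0629], [0.0206, -0.0629]]
wall inner top far-L far-R, L,R low [[0.6572, 0.0789], [0.6239, 0.0503], [0.6108, 0.1324], [0.5768, 0.1032]]
[[-0.0223, -0.064], [0.0217, -0.064], [-0.0219, 0.0068], [0.0228, 0.0069]]
wall outer top far [[0.6612, 0.0759], [0.6266, 0.0461]]
[[-0.0233, -0.0689], [0.0223, -0.0689]]
```

```bash
python3 - <<'E'
from h import *
s=st();C=cam('wrist',s)
inhand(C,s,(98,101),(289,101),2.4,240,90,s['tcp_pos'][2]-.0177)
inhand(C,s,(156,114.5),(332,114.5),2.2,210,80,s['tcp_pos'][2]-.0177)
E
```

```text
t 21.25 tcp [0.5986, 0.1129, 0.1011] psi -139.29 down [-0.002, 0.0, -1.0] F [-0.6, -0.7, -3.4] gap 0.0066 q [0.18, 0.5, 1.78, 0.0, 0.87, 2.61]
end [[0.6537, 0.0774], [0.624, 0.0518]]
end mid in tool y,z: [ 0.001  -0.0629] wid 0.0392 edge dir vs tool y deg 0.05
end [[0.6537, 0.0773], [0.6238, 0.0517]]
end mid in tool y,z: [ 0.0011 -0.0629] wid 0.0394 edge dir vs tool y deg 0.05
```

```bash
cat >> h.py <<'E'
def tool_ray(uv,x):
    """pixel (full-res) -> point on plane tool x = x, tool coords"""
    c=r.get_calibration('wrist');T=np.array(c['T_tool_cam']);K=c['mtx']
    d=np.linalg.inv(K)@[uv[0],uv[1],1.]; d=T[:3,:3]@(d*[1,-1,-1]); o=T[:3,3]; return o+d*(x-o[0])/d[0]
E
python3 - <<'E'
from h import *
print(tool_ray((300,131.78),.0177),tool_ray((300,131.78),.0157),tool_ray((300,131.78),.02))
E
```

```text
[ 0.0177     -0.00908339 -0.06294005] [ 0.0157     -0.0089458  -0.06299763] [ 0.02       -0.00924162 -0.06287384]
```

Emit:
apply_moves --delta_pos '[[0.0,-0.001,0.0018],[0.002,-0.001,0.0018],[0.006,-0.001,0.0018],[0.0095,-0.001,0.0018],[0.0095,-0.001,0.0018]]' --dr '[[0,0.001,-0.001],[0,0.001,-0.001],[0,0.001,-0.001],[0,0.001,-0.001],[0,0.001,-0.001]]' --jaw '[-1,-1,-1,-1,-1]'

```text
time_s: 21.75
tcp_pos: [0.5982, 0.115, 0.0918]
ee_rot: [-1.71, 0.785, 1.711]
force: [-0.9, 0.3, 1.6]
finger_gap: 0.007
```

Emit:
apply_moves --delta_pos '[[0,0,0],[0,0,0]]' --dr '[[0,0,0],[0,0,0]]' --jaw '[-1,-1]'

```text
time_s: 21.95
tcp_pos: [0.5982, 0.115, 0.0918]
ee_rot: [-1.71, 0.785, 1.711]
force: [-1.3, -0.4, 4.4]
finger_gap: 0.007
```

```bash
python3 -c "
from h import *
st();im,C,s=snap('wrist');crop(im,240,90,400,330,2.4,'w19.png')"
```

```text
t 21.95 tcp [0.5982, 0.115, 0.0918] psi -139.29 down [-0.0, 0.0, -1.0] F [-1.3, -0.4, 4.4] gap 0.0070 q [0.19, 0.51, 1.78, 0.0, 0.85, 2.62]
```

View pics/w19.png

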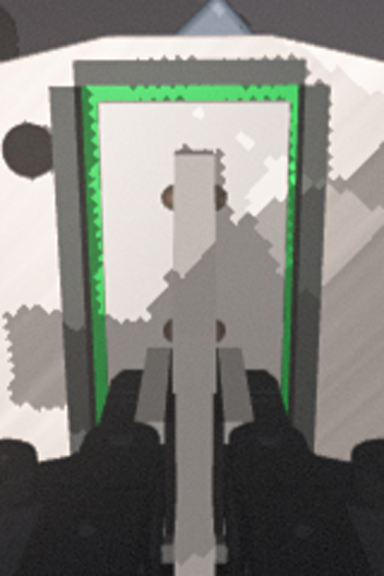

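Emit:
apply_moves --delta_pos '[[0,0,0],[0,0,0],[0,0,0],[-0.02,0,0],[-0.06,0,0]]' --dr '[[0,0,0],[0,0,0],[0,0,0],[0,0,0],[0,0,0]]' --jaw '[-0.6,-0.6,-0.6,-0.6,-0.6]'

```text
time_s: 22.5
tcp_pos: [0.5959, 0.1145, 0.1491]
ee_rot: [-1.706, 0.789, 1.717]
force: [0.6, -0.0, 0.7]
finger_gap: 0.0173
```

Emit:
apply_moves --delta_pos '[[-0.05,0,0],[-0.1,0,0],[-0.1,0,0],[-0.1,0,0]]' --dr '[[0,0,0],[0,0,0],[-0.15,0,0],[-0.3,0,0]]' --jaw '[0.1,0.1,0.1,0.1]'

```text
time_s: 22.9
tcp_pos: [0.5992, 0.115, 0.2537]
ee_rot: [-1.91, 0.541, 1.904]
force: [0.2, 0.1, -1.0]
finger_gap: 0.0469
```

```bash
python3 -c "
from h import *
st();im,C,s=snap('wrist');crop(im,0,0,640,400,1.25,'w20.png')
im,C,s=snap('top');crop(im,160,140,460,300,2.6,'t20.png')
tgt([.607,-.05,.22],-110);tgt([.6146,-.2205,.18],-104)"
```

```text
t 22.90 tcp [0.5992, 0.115, 0.2537] psi -121.76 down [0.003, 0.001, -1.0] F [0.2, 0.1, -1.0] gap 0.0469 q [0.19, 0.32, 1.66, 0.0, 1.16, 2.31]
dp [0.0318, 0.1352, -0.0947] dr [-0.2088, 0.0002, 0.0001] |dp| 0.168 |dr| 12.0deg rows>=4
dp [0.0718, 0.2758, -0.1915] dr [-0.3136, 0.0002, 0.0001] |dp| 0.343 |dr| 18.0deg rows>=7
```

View pics/t20.png

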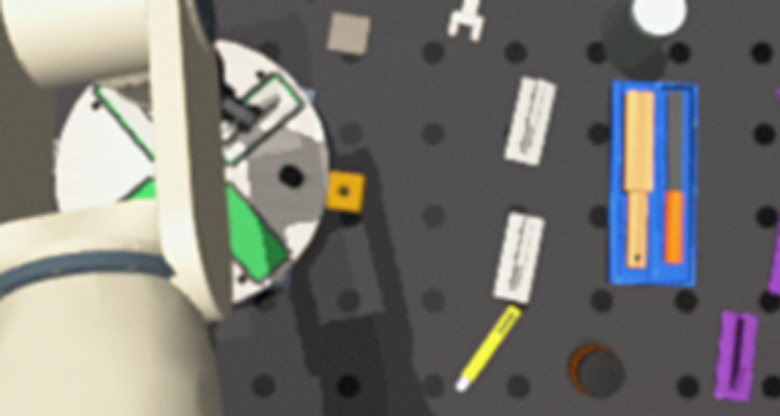

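View pics/w20.png

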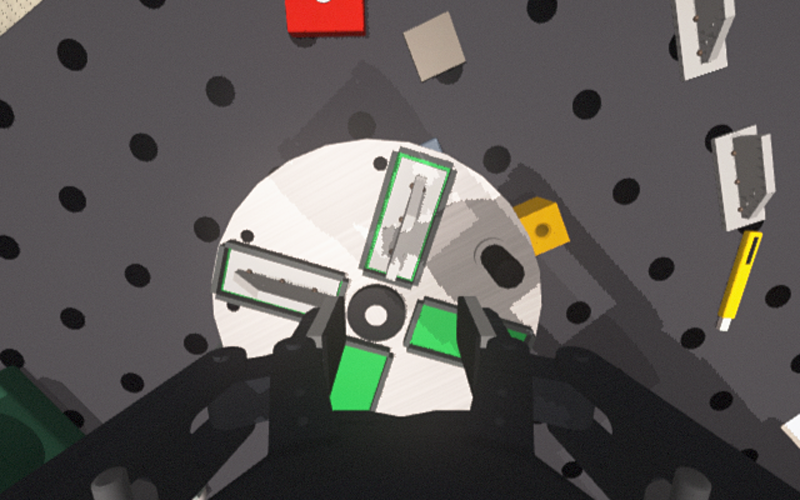

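Emit:
apply_moves --delta_pos '[[0,0.035,-0.025],[0.0,0.075,-0.055],[0.015,0.115,-0.08],[0.032,0.15,-0.105],[0.04,0.19,-0.13]]' --dr '[[-0.1,0,0],[-0.2,0,0],[-0.3,0,0],[-0.3136,0,0],[-0.3136,0,0]]' --jaw '[0.1,0.1,0.1,0.1,0.1]'

```text
time_s: 23.5
tcp_pos: [0.6064, -0.1165, 0.2095]
ee_rot: [-2.085, 0.263, 2.091]
force: [0.9, 0.5, 0.0]
finger_gap: 0.0471
```

```bash
python3 -c "
from h import *
st();tgt([.6146,-.2205,.18],-104)"
```

```text
t 23.50 tcp [0.6064, -0.1165, 0.2095] psi -104.37 down [-0.003, 0.001, -1.0] F [0.9, 0.5, 0.0] gap 0.0471 q [-0.19, 0.38, 1.68, 0.0, 1.08, 1.63]
dp [0.0294, 0.0987, -0.0338] dr [-0.0065, 0.003, -0.0001] |dp| 0.108 |dr| 0.4deg rows>=3
```

Emit:
apply_moves --delta_pos '[[0.01,0.0487,-0.017],[0.02,0.0987,-0.0338],[0.0294,0.0987,-0.0338],[0.0294,0.0987,-0.0338],[0.0294,0.0987,-0.0338]]' --dr '[[-0.006,0.003,0],[-0.006,0.003,0],[-0.006,0.003,0],[-0.006,0.003,0],[-0.006,0.003,0]]' --jaw '[0.1,0.1,0.1,0.1,0.1]'

```text
time_s: 24.0
tcp_pos: [0.6155, -0.2181, 0.1815]
ee_rot: [-2.093, 0.255, 2.092]
force: [0.2, 0.6, 1.2]
finger_gap: 0.0469
```

Emit:
apply_moves --delta_pos '[[0,0,0],[0,0,0]]' --dr '[[0,0,0],[0,0,0]]' --jaw '[0.1,0.1]'

```text
time_s: 24.2
tcp_pos: [0.6164, -0.2177, 0.1827]
ee_rot: [-2.097, 0.252, 2.091]
force: [-0.2, 0.9, -0.2]
finger_gap: 0.047
```

```bash
python3 -c "
from h import *
st();im,C,s=snap('wrist');crop(im,210,80,430,280,3.5,'w21.png');st()"
```

```text
t 24.20 tcp [0.6164, -0.2177, 0.1827] psi -103.72 down [0.003, -0.001, -1.0] F [-0.2, 0.9, -0.2] gap 0.0470 q [-0.34, 0.46, 1.63, 0.0, 1.06, 1.47]
t 24.25 tcp [0.6164, -0.2179, 0.1827] psi -103.72 down [0.003, -0.001, -1.0] F [-0.4, 0.4, 0.1] gap 0.0468 q [-0.34, 0.46, 1.63, 0.0, 1.06, 1.47]
```

View pics/w21.png

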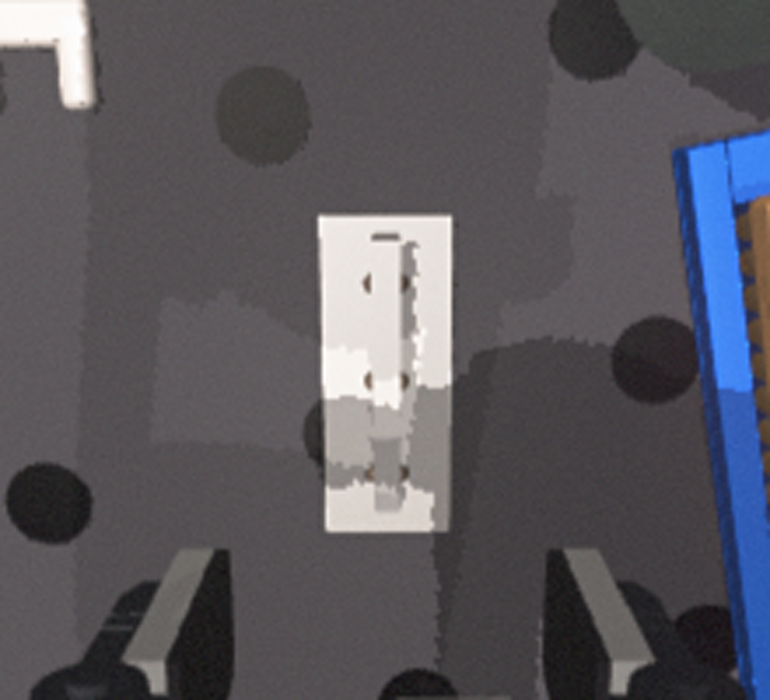

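```bash
python3 - <<'E'
from h import *
C=cam('wrist')
c,d=br(C,[(326,531),(449,531),(452,215),(318,215)],3.5,210,80)
p=c+.008*d
tgt([*p,.026],np.degrees(np.arctan2(d[1],d[0]))-90); print(p)
E
```

```text
corners [[0.5713, -0.1877], [0.5618, -0.2262], [0.6589, -0.2493], [0.6683, -0.2107]]
centre [ 0.6151 -0.2185] len 0.0997 wid 0.0396 0.0397 yaw -13.35
dp [0.1567, 0.0008, -0.0064] dr [-0.0066, -0.003, -0.0001] |dp| 0.157 |dr| 0.4deg rows>=4
[ 0.62284264 -0.22033357]
```

Emit:
apply_moves --delta_pos '[[0.03,-0.0004,-0.0064],[0.075,-0.0004,-0.0064],[0.12,-0.0004,-0.0064],[0.15,-0.0004,-0.0064],[0.153,-0.0004,-0.0064]]' --dr '[[-0.006,0,0],[-0.006,-0.001,0],[-0.006,-0.001,0],[-0.006,-0.001,0],[-0.006,-0.001,0]]' --jaw '[0.1,0.1,0.1,0.1,0.1]'

```text
time_s: 24.75
tcp_pos: [0.62, -0.2187, 0.0254]
ee_rot: [-2.091, 0.245, 2.102]
force: [-0.6, 0.5, -0.2]
finger_gap: 0.0468
```

Emit:
apply_moves --delta_pos '[[0.0,0,0],[0,0,0],[0,0,0]]' --dr '[[0,0,0],[0,0,0],[0,0,0]]' --jaw '[0.1,0.1,0.1]'

```text
time_s: 25.05
tcp_pos: [0.6241, -0.2207, 0.0314]
ee_rot: [-2.102, 0.248, 2.093]
force: [-0.3, 0.5, 0.1]
finger_gap: 0.047
```

```bash
python3 -c "
from h import *
st();tgt([.6228,-.2203,.0255],-103.35)"
```

```text
t 25.05 tcp [0.6241, -0.2207, 0.0314] psi -103.44 down [0.004, -0.002, -1.0] F [-0.3, 0.5, 0.1] gap 0.0470 q [-0.34, 0.65, 1.68, 0.0, 0.8, 1.46]
dp [0.0059, -0.0001, 0.0014] dr [-0.0015, -0.0047, -0.0005] |dp| 0.006 |dr| 0.3deg rows>=1
```

Emit:
apply_moves --delta_pos '[[0.0055,0,0.001],[0.0055,0,0.001],[0.0055,0,0.001],[0.0055,0,0.001],[0.0055,0,0.001]]' --dr '[[0,-0.002,0],[0,-0.003,0],[0,-0.003,0],[0,-0.003,0],[0,-0.003,0]]' --jaw '[0.1,-0.5,-1,-1,-1]'

```text
time_s: 25.55
tcp_pos: [0.6218, -0.2202, 0.0238]
ee_rot: [-2.095, 0.247, 2.098]
force: [-0.6, -0.4, 3.2]
finger_gap: 0.007
```

Emit:
apply_moves --delta_pos '[[0,0,0],[0,0,0],[0,0,0]]' --dr '[[0,0,0],[0,0,0],[0,0,0]]' --jaw '[-1,-1,-1]'

```text
time_s: 25.85
tcp_pos: [0.6218, -0.2202, 0.0238]
ee_rot: [-2.095, 0.247, 2.098]
force: [0.3, 0.1, 5.2]
finger_gap: 0.0069
```

```bash
python3 -c "
from h import *
s=st();im,C,s=snap('wrist');crop(im,210,80,430,350,2.2,'w22.png')
tgt([.57,-.08,.22],-70)"
```

```text
t 25.85 tcp [0.6218, -0.2202, 0.0238] psi -103.45 down [-0.001, 0.0, -1.0] F [0.3, 0.1, 5.2] gap 0.0069 q [-0.34, 0.66, 1.69, -0.0, 0.79, 1.46]
dp [-0.196, -0.1243, 0.0833] dr [-0.5837, 0.0013, 0.0003] |dp| 0.247 |dr| 33.4deg rows>=5
```

View pics/w22.png

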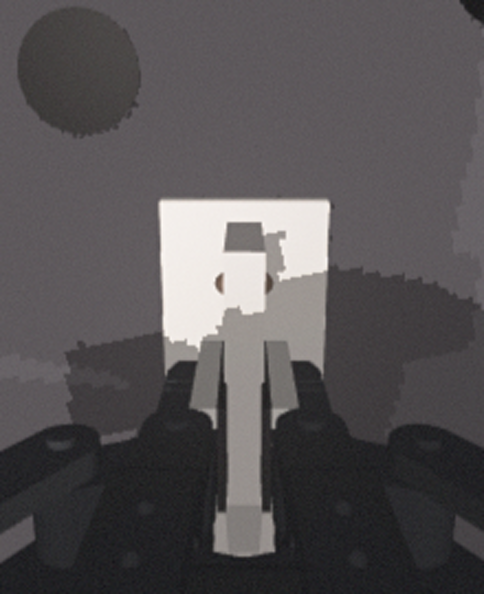

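```bash
python3 - <<'E'
from h import *
e=tool_ray(((244.5+.5)/2.2-.5+210,170.4),.0178); print(e)
oy,oz=.0012,e[2]+.05
a=np.radians(-49.3);Y=np.array([np.cos(a),np.sin(a)]);Z=np.array([np.sin(a),-np.cos(a)])
N=np.array([.547,.1726])+.091*np.array([np.cos(np.radians(220.7)),np.sin(np.radians(220.7))])
print(N,oz,'TCP',N-oy*Y-oz*Z)
E
```

```text
[ 0.0178      0.00155926 -0.04296905]
[0.47800978 0.11325905] 0.007030947058380449 TCP [0.48255766 0.11875368]
```

Emit:
apply_moves --delta_pos '[[-0.04,0,0],[-0.09,0,0],[-0.14,-0.03,0.02],[-0.18,-0.06,0.04],[-0.2,-0.1,0.065]]' --dr '[[0,0,0],[-0.1,0,0],[-0.25,0,0],[-0.4,0,0],[-0.54,0,0]]' --jaw '[-1,-1,-1,-1,-1]'

```text
time_s: 26.4
tcp_pos: [0.5867, -0.1207, 0.2185]
ee_rot: [2.055, 0.32, -2.053]
force: [1.6, -0.3, -1.6]
finger_gap: 0.007
```

```bash
python3 -c "
from h import *
s=st();tgt([.50,.07,.24],-49.3)"
```

```text
t 26.40 tcp [0.5867, -0.1207, 0.2185] psi -72.24 down [0.001, -0.001, -1.0] F [1.6, -0.3, -1.6] gap 0.0070 q [-0.21, 0.34, 1.72, -0.0, 1.08, 1.06]
dp [-0.0217, -0.2081, 0.0244] dr [-0.4004, -0.0004, -0.0008] |dp| 0.211 |dr| 22.9deg rows>=5
```

Emit:
apply_moves --delta_pos '[[-0.0217,-0.2081,0.0244],[-0.0217,-0.2081,0.0244],[-0.0217,-0.2081,0.0244],[-0.0217,-0.2081,0.0244],[-0.0217,-0.2081,0.0244]]' --dr '[[-0.4,0,0],[-0.4,0,0],[-0.4,0,0],[-0.4,0,0],[-0.4,0,0]]' --jaw '[-1,-1,-1,-1,-1]'

```text
time_s: 26.9
tcp_pos: [0.4979, 0.0739, 0.2379]
ee_rot: [1.808, 0.672, -1.814]
force: [0.4, -0.6, -2.9]
finger_gap: 0.0069
```

```bash
python3 -c "
from h import *
s=st();im,C,s=snap('wrist');crop(im,0,0,640,400,1.25,'w23.png');tgt([.4825,.1187,.12],-49.3)"
```

```text
t 26.90 tcp [0.4979, 0.0739, 0.2379] psi -49.43 down [-0.004, 0.001, -1.0] F [0.4, -0.6, -2.9] gap 0.0069 q [0.14, 0.17, 1.89, 0.0, 1.08, 1.0]
dp [0.1181, -0.0444, -0.0174] dr [-0.002, 0.0016, 0.0029] |dp| 0.127 |dr| 0.2deg rows>=3
```

View pics/w23.png

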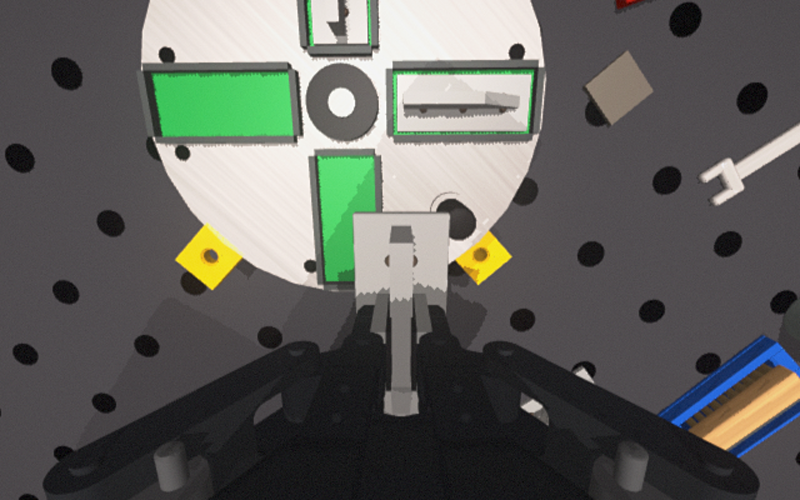

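Emit:
apply_moves --delta_pos '[[0,-0.0444,-0.0174],[0.03,-0.0444,-0.0174],[0.075,-0.0444,-0.0174],[0.11,-0.0444,-0.0174],[0.125,-0.0444,-0.0174]]' --dr '[[0,0.0016,0.0029],[0,0.0016,0.0029],[0,0.0016,0.0029],[0,0.0016,0.0029],[0,0.0016,0.0029]]' --jaw '[-1,-1,-1,-1,-1]'

```text
time_s: 27.45
tcp_pos: [0.4828, 0.1144, 0.1095]
ee_rot: [1.808, 0.666, -1.816]
force: [-0.3, -0.1, -2.4]
finger_gap: 0.0065
```

Emit:
apply_moves --delta_pos '[[0.0,0,0],[0,0,0],[0,0,0]]' --dr '[[0,0,0],[0,0,0],[0,0,0]]' --jaw '[-1,-1,-1]'

```text
time_s: 27.75
tcp_pos: [0.4859, 0.1155, 0.1141]
ee_rot: [1.814, 0.665, -1.809]
force: [0.0, 0.8, -2.5]
finger_gap: 0.0068
```

```bash
python3 -c "
from h import *
st();im,C,s=snap('wrist');crop(im,240,90,400,330,2.4,'w24.png');tgt([.4825,.1187,.102],-49.3)"
```

```text
t 27.75 tcp [0.4859, 0.1155, 0.1141] psi -49.61 down [0.003, -0.001, -1.0] F [0.0, 0.8, -2.5] gap 0.0068 q [0.23, 0.33, 2.01, -0.0, 0.79, 1.1]
dp [0.0123, -0.0046, 0.0006] dr [-0.0054, -0.0023, -0.0025] |dp| 0.013 |dr| 0.4deg rows>=1
```

View pics/w24.png

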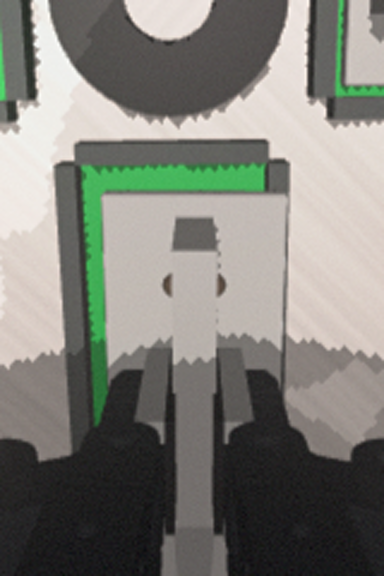

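Emit:
apply_moves --delta_pos '[[0.0,-0.0046,0.0006],[0.004,-0.0046,0.0006],[0.0115,-0.0046,0.0006],[0.0115,-0.0046,0.0006],[0.0115,-0.0046,0.0006]]' --dr '[[-0.005,-0.0023,-0.0025],[-0.005,-0.0023,-0.0025],[-0.005,-0.0023,-0.0025],[-0.005,-0.0023,-0.0025],[-0.005,-0.0023,-0.0025]]' --jaw '[-1,-1,-1,-1,-1]'

```text
time_s: 28.3
tcp_pos: [0.4812, 0.1187, 0.1013]
ee_rot: [1.806, 0.671, -1.812]
force: [-0.8, 0.8, -2.7]
finger_gap: 0.007
```

```bash
python3 -c "
from h import *
st();im,C,s=snap('wrist');crop(im,240,90,400,330,2.4,'w25.png');tgt([.4825,.1187,.0918],-49.3)"
```

```text
t 28.30 tcp [0.4812, 0.1187, 0.1013] psi -49.29 down [-0.003, -0.001, -1.0] F [-0.8, 0.8, -2.7] gap 0.0070 q [0.24, 0.35, 2.02, 0.0, 0.77, 1.1]
dp [0.0096, 0.0009, -0.0009] dr [0.0001, 0.0023, 0.0012] |dp| 0.010 |dr| 0.1deg rows>=1
```

View pics/w25.png

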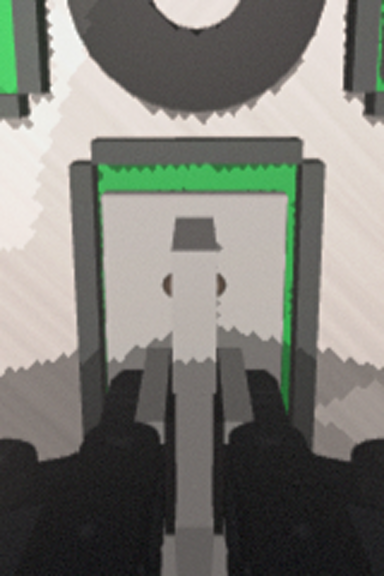

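```bash
cat >> h.py <<'E'
def tr(p,x,k,x0,y0):
    return np.round(tool_ray(((p[0]+.5)/k-.5+x0,(p[1]+.5)/k-.5+y0),x)[1:]*1000,1).tolist()
E
python3 - <<'E'
from h import *
k=(2.4,240,90); zt=.1013
for p in [(103,193),(287,193)]: print('base',tr(p,.0178,*k))
for p in [(98,165),(298,165),(105,380),(290,380)]: print('wall',tr(p,zt-.078,*k))
E
```

```text
base [-18.4, -41.9]
base [20.8, -41.9]
wall [-20.0, -47.2]
wall [23.7, -47.2]
wall [-20.2, 3.7]
wall [23.8, 3.7]
```

Emit:
apply_moves --delta_pos '[[0.0,0.0007,-0.0017],[0.003,0.0007,-0.0017],[0.006,0.0007,-0.0017],[0.0095,0.0007,-0.0017],[0.0095,0.0007,-0.0017]]' --dr '[[0,0.0023,0.0012],[0,0.0023,0.0012],[0,0.0023,0.0012],[0,0.0023,0.0012],[0,0.0023,0.0012]]' --jaw '[-1,-1,-1,-1,-1]'

```text
time_s: 28.85
tcp_pos: [0.4831, 0.1193, 0.0919]
ee_rot: [1.809, 0.671, -1.809]
force: [0.3, -0.1, -1.4]
finger_gap: 0.007
```

Emit:
apply_moves --delta_pos '[[0.0005,0,0],[0.0005,0,0]]' --dr '[[0,0,0],[0,0,0]]' --jaw '[-1,-1]'

```text
time_s: 29.05
tcp_pos: [0.4832, 0.1193, 0.0918]
ee_rot: [1.809, 0.671, -1.808]
force: [-0.9, -0.3, 3.4]
finger_gap: 0.0066
```

```bash
python3 -c "
from h import *
st();im,C,s=snap('wrist');crop(im,240,90,400,330,2.4,'w26.png')"
```

```text
t 29.05 tcp [0.4832, 0.1193, 0.0918] psi -49.30 down [0.001, 0.0, -1.0] F [-0.9, -0.3, 3.4] gap 0.0066 q [0.24, 0.37, 2.03, 0.0, 0.74, 1.1]
```

View pics/w26.png

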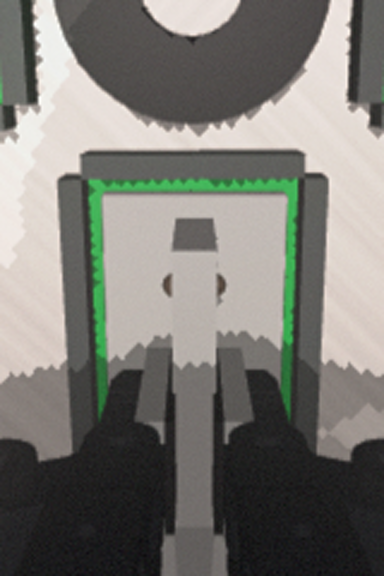

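Emit:
apply_moves --delta_pos '[[0,0,0],[0,0,0],[0,0,0],[-0.02,0,0],[-0.06,0,0]]' --dr '[[0,0,0],[0,0,0],[0,0,0],[0,0,0],[0,0,0]]' --jaw '[-0.6,-0.6,-0.6,-0.6,-0.6]'

```text
time_s: 29.6
tcp_pos: [0.4811, 0.1188, 0.1499]
ee_rot: [1.804, 0.672, -1.814]
force: [0.3, -1.0, 0.2]
finger_gap: 0.0173
```

Emit:
apply_moves --delta_pos '[[-0.05,0,0],[-0.1,0,0],[-0.1,0.03,0.02],[-0.1,0.06,0.04],[-0.1,0.1,0.06]]' --dr '[[0,0,0],[-0.15,0,0],[-0.3,0,0],[-0.45,0,0],[-0.6,0,0]]' --jaw '[0.1,0.1,0.1,0.1,0.1]'

```text
time_s: 30.1
tcp_pos: [0.5018, 0.0073, 0.2522]
ee_rot: [1.406, 1.069, -1.404]
force: [0.7, 0.7, 0.3]
finger_gap: 0.0472
```

```bash
python3 -c "
from h import *
st();im,C,s=snap('top');crop(im,160,140,460,300,2.6,'t26.png');
tgt([.46,-.1,.2],25);tgt([.4521,-.2028,.18],80)"
```

```text
t 30.10 tcp [0.5018, 0.0073, 0.2522] psi -15.44 down [0.002, 0.0, -1.0] F [0.7, 0.7, 0.3] gap 0.0472 q [0.01, 0.15, 1.89, 0.0, 1.1, 0.28]
dp [0.0524, -0.0164, 0.1098] dr [-0.6916, 0.0032, -0.0024] |dp| 0.123 |dr| 39.6deg rows>=5
dp [0.0726, 0.0019, 0.2112] dr [-1.6516, 0.0043, -0.0007] |dp| 0.223 |dr| 94.6deg rows>=12
```

View pics/t26.png

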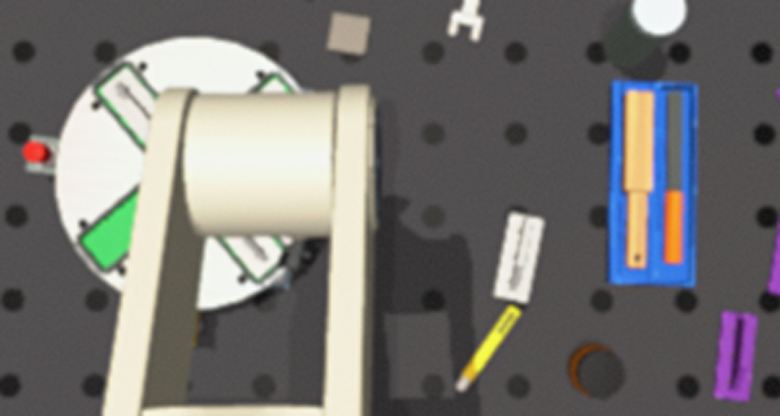

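Emit:
apply_moves --delta_pos '[[0.02,-0.0164,0.1098],[0.04,-0.0164,0.1098],[0.0524,-0.0164,0.1098],[0.0524,-0.0164,0.1098],[0.0524,-0.0164,0.1098]]' --dr '[[-0.692,0,0],[-0.692,0,0],[-0.692,0,0],[-0.692,0,0],[-0.692,0,0]]' --jaw '[0.1,0.1,0.1,0.1,0.1]'

```text
time_s: 30.65
tcp_pos: [0.4553, -0.0939, 0.1983]
ee_rot: [0.895, 1.38, -0.896]
force: [0.6, 0.1, 0.1]
finger_gap: 0.0468
```

```bash
python3 -c "
from h import *
st();tgt([.4521,-.2028,.18],62)"
```

```text
t 30.65 tcp [0.4553, -0.0939, 0.1983] psi 23.99 down [-0.001, 0.0, -1.0] F [0.6, 0.1, 0.1] gap 0.0468 q [-0.21, 0.16, 2.01, 0.0, 0.97, -0.63]
dp [0.0183, -0.0472, 0.0982] dr [-0.6633, -0.0012, 0.0006] |dp| 0.111 |dr| 38.0deg rows>=5
```

Emit:
apply_moves --delta_pos '[[0.0,-0.0472,0.0982],[0.01,-0.0472,0.0982],[0.0183,-0.0472,0.0982],[0.0183,-0.0472,0.0982],[0.0183,-0.0472,0.0982]]' --dr '[[-0.663,0,0],[-0.663,0,0],[-0.663,0,0],[-0.663,0,0],[-0.663,0,0]]' --jaw '[0.1,0.1,0.1,0.1,0.1]'

```text
time_s: 31.15
tcp_pos: [0.4522, -0.2028, 0.1803]
ee_rot: [0.384, 1.537, -0.383]
force: [0.0, 0.9, 0.9]
finger_gap: 0.0472
```

```bash
python3 -c "
from h import *
st();tgt([.4521,-.2028,.18],80)"
```

```text
t 31.15 tcp [0.4522, -0.2028, 0.1803] psi 61.99 down [-0.0, 0.001, -1.0] F [0.0, 0.9, 0.9] gap 0.0472 q [-0.42, 0.23, 1.97, 0.0, 0.94, -1.51]
dp [0.0003, -0.0001, -0.0001] dr [-0.3144, -0.0006, -0.0004] |dp| 0.000 |dr| 18.0deg rows>=3
```

Emit:
apply_moves --delta_pos '[[0,0,0],[0,0,0],[0,0,0],[0,0,0],[0,0,0]]' --dr '[[-0.314,0,0],[-0.314,0,0],[-0.314,0,0],[-0.314,0,0],[-0.314,0,0]]' --jaw '[0.1,0.1,0.1,0.1,0.1]'

```text
time_s: 31.65
tcp_pos: [0.4526, -0.202, 0.1808]
ee_rot: [0.143, 1.566, -0.143]
force: [-0.0, -0.6, 0.4]
finger_gap: 0.0467
```

```bash
python3 -c "
from h import *
st();im,C,s=snap('wrist');crop(im,210,80,430,280,3.5,'w27.png')"
```

```text
t 31.65 tcp [0.4526, -0.202, 0.1808] psi 79.56 down [0.0, 0.0, -1.0] F [-0.0, -0.6, 0.4] gap 0.0467 q [-0.42, 0.23, 1.97, 0.0, 0.94, -1.81]
```

View pics/w27.png

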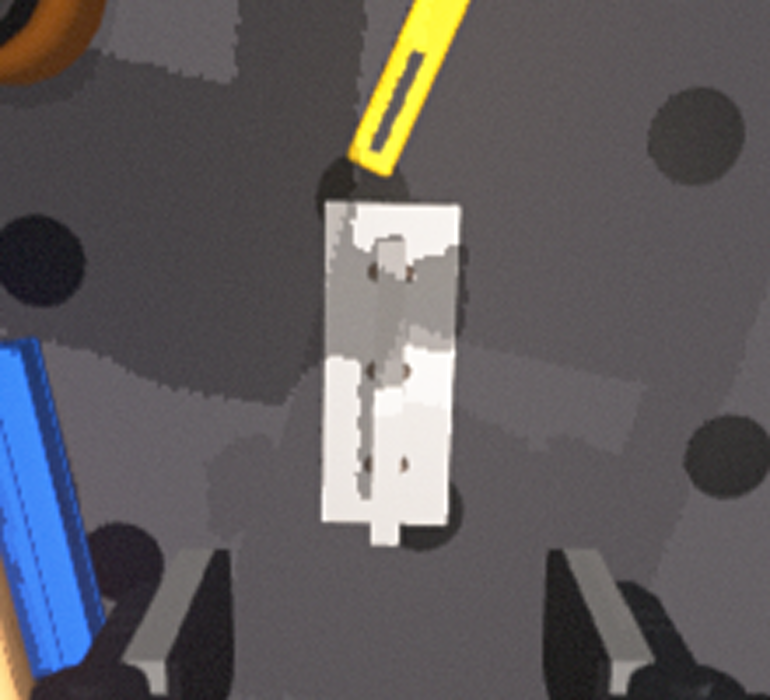

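```bash
python3 - <<'E'
from h import *
C=cam('wrist')
c,d=br(C,[(326,202),(461,206),(447,525),(321.5,522)],3.5,210,80)
p=c+.01*d
tgt([*p,.026],np.degrees(np.arctan2(d[1],d[0]))+90); print(p)
E
```

```text
corners [[0.3984, -0.212], [0.4067, -0.1732], [0.5043, -0.1938], [0.496, -0.2331]]
centre [ 0.4513 -0.203 ] len 0.0999 wid 0.0396 0.0401 yaw -12.06
dp [0.1549, -0.0015, 0.0088] dr [0.0289, 0.0004, -0.0002] |dp| 0.155 |dr| 1.7deg rows>=4
[ 0.46112368 -0.20509522]
```

Emit:
apply_moves --delta_pos '[[0.03,-0.0025,0.0088],[0.075,-0.0025,0.0088],[0.12,-0.0025,0.0088],[0.15,-0.0025,0.0088],[0.152,-0.0025,0.0088]]' --dr '[[0.029,0,0],[0.029,0,0],[0.029,0,0],[0.029,0,0],[0.029,0,0]]' --jaw '[0.1,0.1,0.1,0.1,0.1]'

```text
time_s: 32.2
tcp_pos: [0.4584, -0.2049, 0.0256]
ee_rot: [0.166, 1.57, -0.163]
force: [0.1, -0.6, 0.4]
finger_gap: 0.0468
```

Emit:
apply_moves --delta_pos '[[0.0,0,0],[0,0,0],[0,0,0]]' --dr '[[0,0,0],[0,0,0],[0,0,0]]' --jaw '[0.1,0.1,0.1]'

```text
time_s: 32.5
tcp_pos: [0.4622, -0.2066, 0.0306]
ee_rot: [0.163, 1.561, -0.164]
force: [-0.2, -0.4, -0.1]
finger_gap: 0.0469
```

```bash
python3 -c "
from h import *
st();tgt([.461,-.206,.0255],77.94)"
```

```text
t 32.50 tcp [0.4622, -0.2066, 0.0306] psi 78.08 down [0.003, -0.001, -1.0] F [-0.2, -0.4, -0.1] gap 0.0469 q [-0.42, 0.49, 2.04, 0.0, 0.62, -1.79]
dp [0.0051, 0.0003, -0.0013] dr [0.0024, 0.0035, 0.0004] |dp| 0.005 |dr| 0.2deg rows>=1
```

Emit:
apply_moves --delta_pos '[[0.005,0,-0.001],[0.005,0,-0.001],[0.005,0,-0.001],[0.005,0,-0.001],[0.005,0,-0.001]]' --dr '[[0.002,0.002,0],[0.002,0.002,0],[0.002,0.002,0],[0.002,0.002,0],[0.002,0.002,0]]' --jaw '[0.1,-0.5,-1,-1,-1]'

```text
time_s: 33.0
tcp_pos: [0.4601, -0.2058, 0.0242]
ee_rot: [0.165, 1.566, -0.165]
force: [-0.9, 0.4, 5.7]
finger_gap: 0.0073
```

Emit:
apply_moves --delta_pos '[[0,0,0],[0,0,0],[0,0,0]]' --dr '[[0,0,0],[0,0,0],[0,0,0]]' --jaw '[-1,-1,-1]'

```text
time_s: 33.3
tcp_pos: [0.4601, -0.2058, 0.0242]
ee_rot: [0.165, 1.566, -0.164]
force: [-0.8, 1.8, 5.8]
finger_gap: 0.0071
```

```bash
python3 -c "
from h import *
s=st();im,C,s=snap('wrist');crop(im,210,80,430,350,2.2,'w28.png')
tgt([.46,-.1,.23],65)"
```

```text
t 33.30 tcp [0.4601, -0.2058, 0.0242] psi 77.98 down [-0.001, 0.001, -1.0] F [-0.8, 1.8, 5.8] gap 0.0071 q [-0.42, 0.5, 2.04, -0.0, 0.61, -1.78]
dp [-0.2058, 0.1035, -0.0224] dr [0.2265, -0.0013, -0.0001] |dp| 0.231 |dr| 13.0deg rows>=5
```

View pics/w28.png

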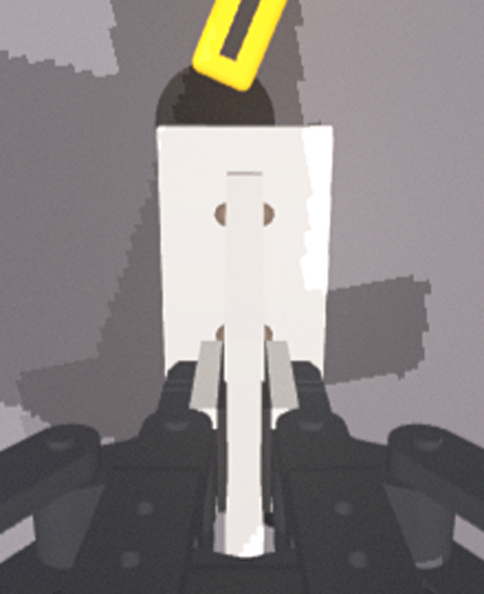

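```bash
python3 - <<'E'
from h import *
e=tool_ray(((244.5+.5)/2.2-.5+210,(126.5)/2.2-.5+80),.0182); print(e)
oy,oz=.0012,e[2]+.05
a=np.radians(40.7);Y=np.array([np.cos(a),np.sin(a)]);Z=np.array([np.sin(a),-np.cos(a)])
N=np.array([.547,.1726])+.091*np.array([np.cos(np.radians(130.7)),np.sin(np.radians(130.7))])
print(N,oz,'TCP',N-oy*Y-oz*Z)
E
```

```text
[ 0.0182     -0.00120189 -0.05929917]
[0.48765905 0.24159022] -0.009299169590265603 TCP [0.49281326 0.23375769]
```

Emit:
apply_moves --delta_pos '[[-0.04,0,0],[-0.09,0,0],[-0.14,0.03,-0.007],[-0.18,0.06,-0.015],[-0.2,0.1,-0.022]]' --dr '[[0,0,0],[0.05,0,0],[0.1,0,0],[0.2,0,0],[0.3,0,0]]' --jaw '[-1,-1,-1,-1,-1]'

```text
time_s: 33.85
tcp_pos: [0.4599, -0.1068, 0.2247]
ee_rot: [0.404, 1.531, -0.404]
force: [0.8, 1.0, -2.4]
finger_gap: 0.0071
```

```bash
python3 -c "
from h import *
s=st();tgt([.46,.10,.24],40.7)"
```

```text
t 33.85 tcp [0.4599, -0.1068, 0.2247] psi 60.45 down [0.001, -0.001, -1.0] F [0.8, 1.0, -2.4] gap 0.0071 q [-0.23, 0.14, 1.97, -0.0, 1.03, -1.29]
dp [-0.0154, 0.1799, -0.1019] dr [0.3447, 0.0014, -0.0005] |dp| 0.207 |dr| 19.7deg rows>=5
```

```bash
python3 - <<'E'
from h import *
for i in range(2):
    c=r.get_calibration('wrist'); print(c['T_tool_cam'].round(4).tolist(),c['mtx'][0,2])
for i in range(2):print(tool_ray((320.86,137),.0182),tool_ray((320.86,170),.0182))
c=r.get_calibration('top');print(c['origin'],c['orientation'])
E
```

```text
[[0.0003, 0.2625, -0.9649, -0.1288], [1.0, 0.0006, 0.0005, -0.0012], [0.0008, -0.9649, -0.2625, -0.0658], [0.0, 0.0, 0.0, 1.0]] 320.4822630784796
[[0.0003, 0.2625, -0.9649, -0.1288], [1.0, 0.0006, 0.0005, -0.0012], [0.0008, -0.9649, -0.2625, -0.0658], [0.0, 0.0, 0.0, 1.0]] 320.4822630784796
[ 0.0182     -0.00109664 -0.05888779] [ 0.0182     -0.00110342 -0.04237831]
[ 0.0182     -0.00109664 -0.05888779] [ 0.0182     -0.00110342 -0.04237831]
[ 0.44008354 -0.08305026  1.16449311] [ 0.07996033 -0.07921397 -1.56758757]
```

Emit:
apply_moves --delta_pos '[[-0.0154,0.1799,-0.1019],[-0.0154,0.1799,-0.1019],[-0.0154,0.1799,-0.1019],[-0.0154,0.1799,-0.1019],[-0.0154,0.1799,-0.1019]]' --dr '[[0.345,0,0],[0.345,0,0],[0.345,0,0],[0.345,0,0],[0.345,0,0]]' --jaw '[-1,-1,-1,-1,-1]'

```text
time_s: 34.35
tcp_pos: [0.4578, 0.1034, 0.2377]
ee_rot: [0.667, 1.468, -0.666]
force: [0.8, -1.0, -3.0]
finger_gap: 0.0072
```

```bash
python3 -c "
from h import *
s=st();tgt([.4941,.2357,.115],40.7)"
```

```text
t 34.35 tcp [0.4578, 0.1034, 0.2377] psi 41.13 down [-0.001, 0.002, -1.0] F [0.8, -1.0, -3.0] gap 0.0072 q [0.22, 0.12, 1.96, 0.0, 1.06, -0.5]
dp [0.1228, 0.1144, -0.0755] dr [0.0075, -0.0021, 0.0001] |dp| 0.184 |dr| 0.4deg rows>=4
```

Emit:
apply_moves --delta_pos '[[0,0.04,-0.026],[0.0,0.08,-0.052],[0.03,0.1144,-0.0755],[0.08,0.1144,-0.0755],[0.12,0.1144,-0.0755]]' --dr '[[0.0075,0,0],[0.0075,0,0],[0.0075,0,0],[0.0075,0,0],[0.0075,0,0]]' --jaw '[-1,-1,-1,-1,-1]'

```text
time_s: 34.85
tcp_pos: [0.4943, 0.2333, 0.1154]
ee_rot: [0.671, 1.466, -0.672]
force: [-1.1, 0.2, -3.3]
finger_gap: 0.0066
```

Emit:
apply_moves --delta_pos '[[0.0,0,0],[0,0,0],[0,0,0]]' --dr '[[0,0,0],[0,0,0],[0,0,0]]' --jaw '[-1,-1,-1]'

```text
time_s: 35.15
tcp_pos: [0.4963, 0.2325, 0.1197]
ee_rot: [0.675, 1.463, -0.672]
force: [0.8, 0.1, -1.0]
finger_gap: 0.0072
```

```bash
python3 -c "
from h import *
st();im,C,s=snap('wrist');crop(im,240,90,400,330,2.4,'w29.png');tgt([.4941,.2357,.102],40.7)"
```

```text
t 35.15 tcp [0.4963, 0.2325, 0.1197] psi 40.57 down [0.001, 0.002, -1.0] F [0.8, 0.1, -1.0] gap 0.0072 q [0.43, 0.39, 1.9, 0.0, 0.85, -0.27]
dp [0.018, 0.0002, -0.0039] dr [-0.0023, -0.0004, -0.003] |dp| 0.018 |dr| 0.2deg rows>=1
```

View pics/w29.png

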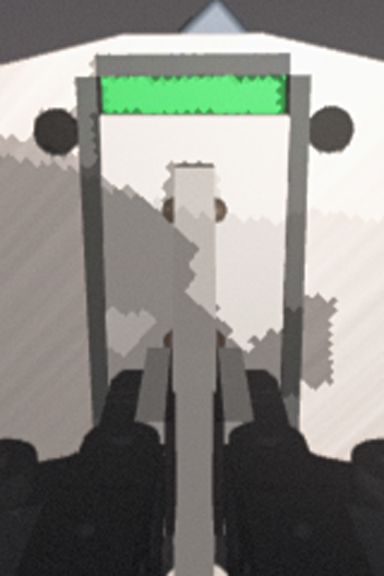

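Emit:
apply_moves --delta_pos '[[0.0,0.0002,-0.0039],[0.008,0.0002,-0.0039],[0.016,0.0002,-0.0039],[0.016,0.0002,-0.0039],[0.016,0.0002,-0.0039]]' --dr '[[-0.002,0,-0.002],[-0.002,0,-0.002],[-0.002,0,-0.002],[-0.002,0,-0.002],[-0.002,0,-0.002]]' --jaw '[-1,-1,-1,-1,-1]'

```text
time_s: 35.7
tcp_pos: [0.4922, 0.2351, 0.1011]
ee_rot: [0.67, 1.468, -0.674]
force: [0.4, -0.1, -2.5]
finger_gap: 0.0069
```

```bash
python3 -c "
from h import *
st();im,C,s=snap('wrist');crop(im,240,90,400,330,2.4,'w30.png');tgt([.4941,.2357,.0922],40.7)"
```

```text
t 35.70 tcp [0.4922, 0.2351, 0.1011] psi 40.71 down [-0.004, -0.001, -1.0] F [0.4, -0.1, -2.5] gap 0.0069 q [0.44, 0.42, 1.92, 0.0, 0.81, -0.27]
dp [0.0091, 0.0017, 0.0007] dr [0.0001, -0.0016, 0.0033] |dp| 0.009 |dr| 0.2deg rows>=1
```

View pics/w30.png

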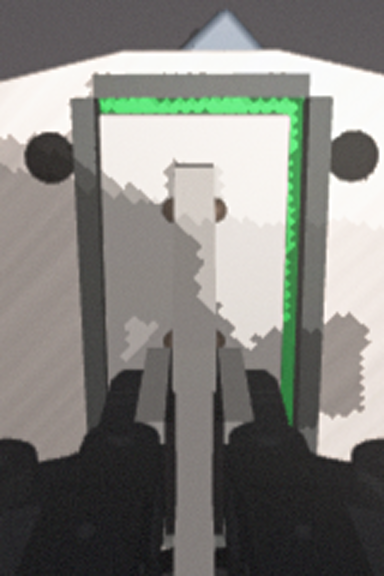

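```bash
python3 - <<'E'
from h import *
k=(2.4,240,90); zt=.1011
for p in [(101,114),(288,114)]: print('base',tr(p,.0182,*k))
for p in [(99,98),(303,98),(105,380),(296,380)]: print('wall',tr(p,zt-.078,*k))
E
```

```text
base [-20.3, -58.4]
base [18.5, -58.4]
wall [-21.2, -61.5]
wall [22.2, -61.5]
wall [-22.2, 3.5]
wall [23.2, 3.6]
```

Emit:
apply_moves --delta_pos '[[0.0,0.0015,0.0],[0.003,0.0015,0.0],[0.006,0.0015,0.0],[0.0092,0.0015,0.0],[0.0094,0.0015,0.0]]' --dr '[[0,-0.001,0.0025],[0,-0.001,0.0025],[0,-0.001,0.0025],[0,-0.001,0.0025],[0,-0.001,0.0025]]' --jaw '[-1,-1,-1,-1,-1]'

```text
time_s: 36.25
tcp_pos: [0.4937, 0.2363, 0.0922]
ee_rot: [0.672, 1.465, -0.672]
force: [-1.3, -0.4, 4.5]
finger_gap: 0.0069
```

Emit:
apply_moves --delta_pos '[[0,0,0],[0,0,0]]' --dr '[[0,0,0],[0,0,0]]' --jaw '[-1,-1]'

```text
time_s: 36.45
tcp_pos: [0.4936, 0.2362, 0.0922]
ee_rot: [0.672, 1.465, -0.672]
force: [-0.8, 0.4, 0.6]
finger_gap: 0.0071
```

```bash
python3 -c "
from h import *
st();im,C,s=snap('wrist');crop(im,240,90,400,330,2.4,'w31.png')"
```

```text
t 36.45 tcp [0.4936, 0.2362, 0.0922] psi 40.71 down [-0.0, 0.0, -1.0] F [-0.8, 0.4, 0.6] gap 0.0071 q [0.44, 0.43, 1.92, 0.0, 0.79, -0.27]
```

View pics/w31.png

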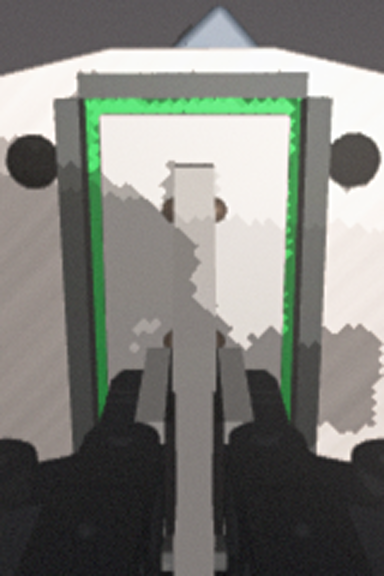

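Emit:
apply_moves --delta_pos '[[0,0,0],[0,0,0],[0,0,0],[-0.02,0,0],[-0.06,0,0]]' --dr '[[0,0,0],[0,0,0],[0,0,0],[0,0,0],[0,0,0]]' --jaw '[-0.6,-0.6,-0.6,-0.6,-0.6]'

```text
time_s: 37.0
tcp_pos: [0.4917, 0.2353, 0.1503]
ee_rot: [0.669, 1.469, -0.676]
force: [0.6, -0.5, 0.3]
finger_gap: 0.0173
```

Emit:
apply_moves --delta_pos '[[-0.05,0,0],[-0.1,0,0],[-0.12,-0.02,0.04],[-0.14,-0.04,0.08],[-0.14,-0.06,0.12]]' --dr '[[0,0,0],[0,0,0],[0.15,0,0],[0.3,0,0],[0.4,0,0]]' --jaw '[0.1,0.1,0.1,0.1,0.1]'

```text
time_s: 37.5
tcp_pos: [0.5281, 0.1052, 0.2955]
ee_rot: [0.984, 1.335, -0.977]
force: [-0.1, 0.2, -0.1]
finger_gap: 0.0467
```

```bash
python3 -c "
from h import *
st();im,C,s=snap('wrist');crop(im,0,0,640,400,1.25,'w32.png');im,C,s=snap('scene');crop(im,220,130,460,330,3.3,'s32.png');
tgt([.538,.0566,.28],-4.3)"
```

```text
t 37.50 tcp [0.5281, 0.1052, 0.2955] psi 17.53 down [0.005, 0.001, -1.0] F [-0.1, 0.2, -0.1] gap 0.0467 q [0.19, 0.17, 1.76, 0.0, 1.2, -0.11]
dp [0.0132, -0.0037, 0.0463] dr [0.3786, 0.0013, -0.0017] |dp| 0.048 |dr| 21.7deg rows>=3
```

View pics/w32.png

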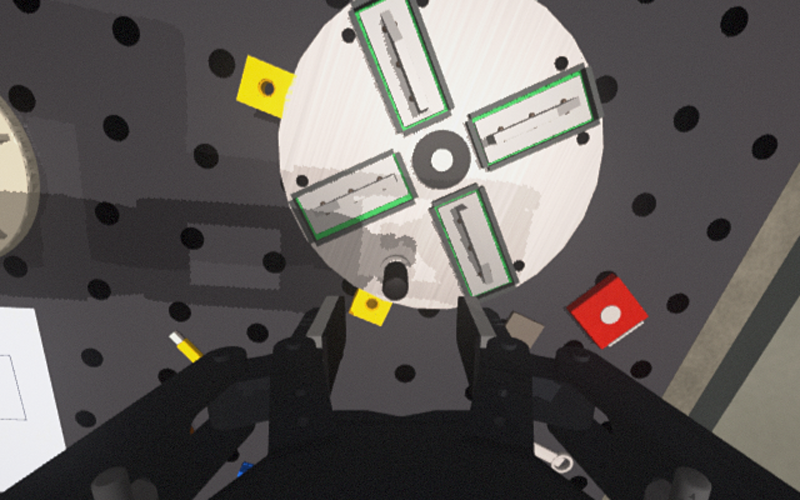

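View pics/s32.png

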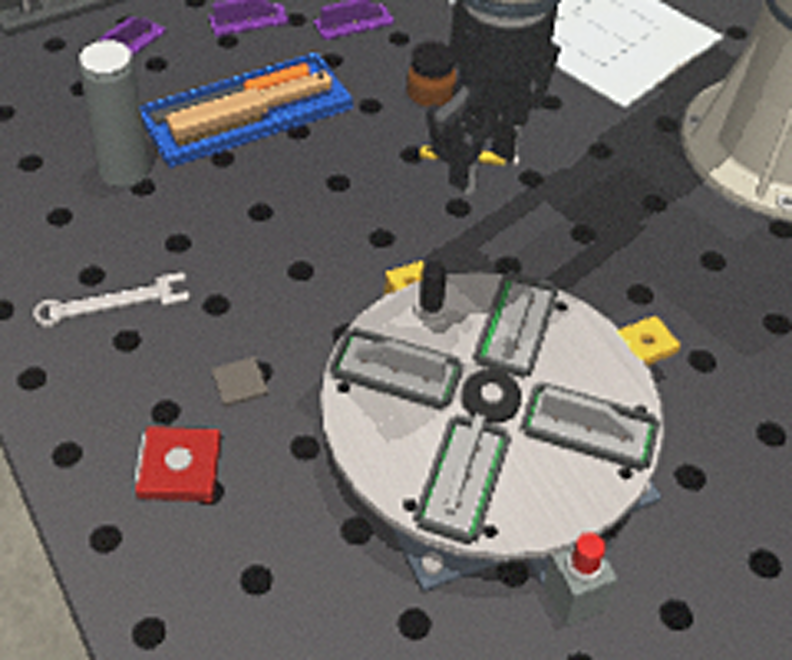

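Emit:
apply_moves --delta_pos '[[0.0132,-0.0037,0.0463],[0.0132,-0.0037,0.0463],[0.04,-0.0037,0.0463],[0.07,-0.0037,0.0463],[0.09,-0.0037,0.0463]]' --dr '[[0.3786,0,0],[0.3786,0,0],[0.3786,0,0],[0.3786,0,0],[0.3786,0,0]]' --jaw '[0.1,0.1,0.1,0.1,0.1]'

```text
time_s: 38.1
tcp_pos: [0.5361, 0.0611, 0.2002]
ee_rot: [1.258, 1.178, -1.261]
force: [-0.9, -0.2, 0.3]
finger_gap: 0.0467
```

Emit:
apply_moves --delta_pos '[[0,0,0],[0,0,0]]' --dr '[[0,0,0],[0,0,0]]' --jaw '[0.1,0.1]'

```text
time_s: 38.3
tcp_pos: [0.5371, 0.0612, 0.2023]
ee_rot: [1.258, 1.177, -1.259]
force: [-0.2, -0.1, -0.0]
finger_gap: 0.0469
```

```bash
python3 -c "
from h import *
st();im,C,s=snap('wrist');crop(im,0,0,640,400,1.25,'w33.png')
tgt([.538,.0566,.105],-4.3)"
```

```text
t 38.30 tcp [0.5371, 0.0612, 0.2023] psi -3.86 down [-0.001, 0.0, -1.0] F [-0.2, -0.1, -0.0] gap 0.0469 q [0.11, 0.27, 1.86, 0.0, 1.02, 0.18]
dp [0.098, 0.0007, 0.0046] dr [0.0075, -0.0004, -0.0004] |dp| 0.098 |dr| 0.4deg rows>=2
```

View pics/w33.png

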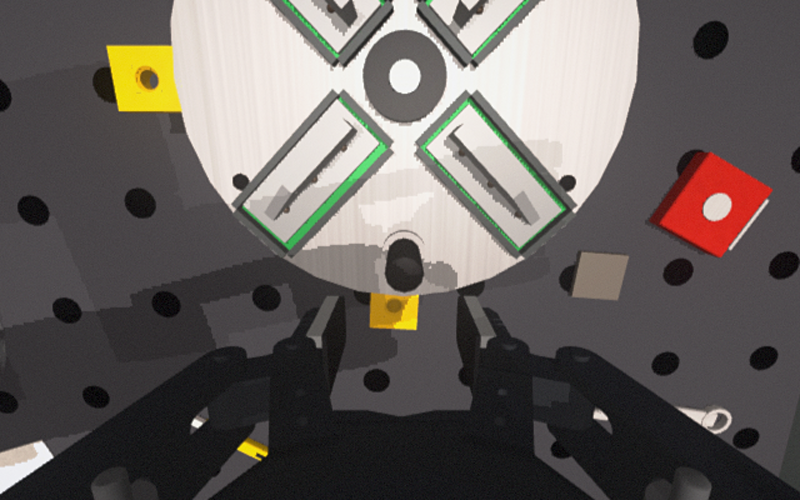

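Emit:
apply_moves --delta_pos '[[0.03,0.0007,0.0046],[0.06,0.0007,0.0046],[0.085,0.0007,0.0046],[0.097,0.0007,0.0046],[0.097,0.0007,0.0046]]' --dr '[[0.0075,0,0],[0.0075,0,0],[0.0075,0,0],[0.0075,0,0],[0.0075,0,0]]' --jaw '[0.1,0.1,0.1,0.1,0.1]'

```text
time_s: 38.85
tcp_pos: [0.5372, 0.0564, 0.1048]
ee_rot: [1.264, 1.174, -1.266]
force: [0.2, 0.1, 0.5]
finger_gap: 0.0467
```

Emit:
apply_moves --delta_pos '[[0,0,0],[0,0,0],[0,0,0],[0,0,0]]' --dr '[[0,0,0],[0,0,0],[0,0,0],[0,0,0]]' --jaw '[-0.3,-0.3,-0.3,-0.3]'

```text
time_s: 39.25
tcp_pos: [0.5379, 0.0563, 0.1059]
ee_rot: [1.265, 1.172, -1.264]
force: [0.2, 0.2, -1.1]
finger_gap: 0.0301
```

```bash
python3 -c "
from h import *
st();im,C,s=snap('wrist');crop(im,0,0,640,400,1.25,'w34.png')"
```

```text
t 39.25 tcp [0.5379, 0.0563, 0.1059] psi -4.33 down [0.001, 0.0, -1.0] F [0.2, 0.2, -1.1] gap 0.0301 q [0.1, 0.4, 1.93, 0.0, 0.81, 0.18]
```

View pics/w34.png

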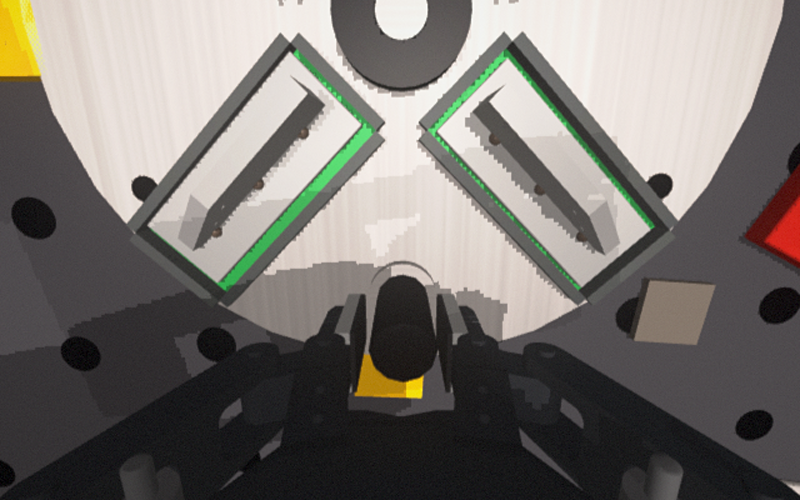

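Emit:
apply_moves --delta_pos '[[0,0.00823,-0.0003],[0,0.01642,-0.00115],[0,0.02453,-0.00258],[0,0.03253,-0.00457],[0,0.04036,-0.00712]]' --dr '[[-0.0698,0,0],[-0.1396,0,0],[-0.2094,0,0],[-0.2793,0,0],[-0.3491,0,0]]' --jaw '[-0.3,-0.3,-0.3,-0.3,-0.3]'

```text
time_s: 39.8
tcp_pos: [0.5764, 0.0597, 0.1049]
ee_rot: [1.0, 1.331, -1.007]
force: [-7.0, -4.0, 4.6]
finger_gap: 0.0298
```

Emit:
apply_moves --delta_pos '[[0,0.00823,-0.0003],[0,0.01642,-0.00115],[0,0.02453,-0.00258],[0,0.03253,-0.00457],[0,0.04036,-0.00712]]' --dr '[[-0.0698,0,0],[-0.1396,0,0],[-0.2094,0,0],[-0.2793,0,0],[-0.3491,0,0]]' --jaw '[-0.3,-0.3,-0.3,-0.3,-0.3]'

```text
time_s: 40.3
tcp_pos: [0.6139, 0.0768, 0.1049]
ee_rot: [0.734, 1.445, -0.74]
force: [-5.1, -7.4, 3.0]
finger_gap: 0.0301
```

```bash
python3 -c "
from h import *
s=st();d=s['tcp_pos'][:2]-np.array([.5469,.1743]);print(np.linalg.norm(d),np.degrees(np.arctan2(d[1],d[0])));im,C,s=snap('wrist');crop(im,0,0,640,400,1.25,'w35.png')"
```

```text
t 40.30 tcp [0.6139, 0.0768, 0.1049] psi 35.87 down [-0.004, -0.002, -1.0] F [-5.1, -7.4, 3.0] gap 0.0301 q [0.12, 0.5, 1.75, -0.0, 0.89, -0.5]
0.11834164582526273 -55.498122417894756
```

View pics/w35.png

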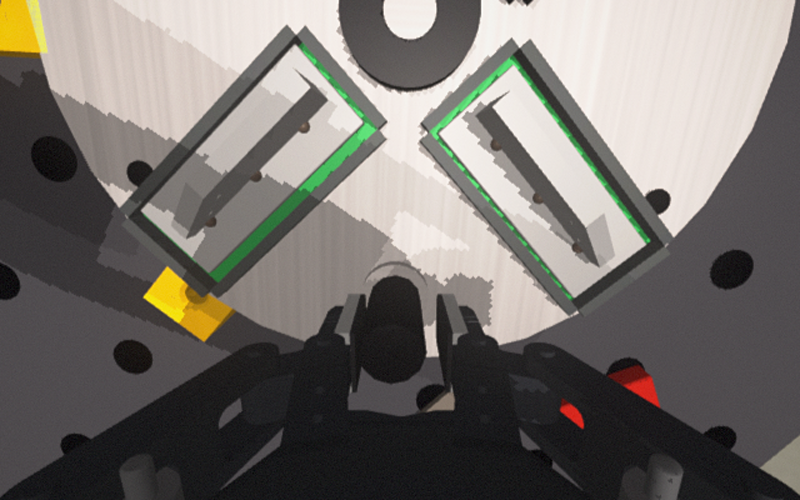

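Emit:
apply_moves --delta_pos '[[0,0.00823,-0.0003],[0,0.01642,-0.00115],[0,0.02453,-0.00258],[0,0.03253,-0.00457],[0,0.04036,-0.00712]]' --dr '[[-0.0698,0,0],[-0.1396,0,0],[-0.2094,0,0],[-0.2793,0,0],[-0.3491,0,0]]' --jaw '[-0.3,-0.3,-0.3,-0.3,-0.3]'

```text
time_s: 40.85
tcp_pos: [0.643, 0.106, 0.1049]
ee_rot: [0.465, 1.522, -0.47]
force: [-1.6, -8.5, 1.8]
finger_gap: 0.0298
```

Emit:
apply_moves --delta_pos '[[0,0.00823,-0.0003],[0,0.01642,-0.00115],[0,0.02453,-0.00258],[0,0.03253,-0.00457],[0,0.04036,-0.00712]]' --dr '[[-0.0698,0,0],[-0.1396,0,0],[-0.2094,0,0],[-0.2793,0,0],[-0.3491,0,0]]' --jaw '[-0.3,-0.3,-0.3,-0.3,-0.3]'

```text
time_s: 41.35
tcp_pos: [0.6608, 0.1432, 0.1049]
ee_rot: [0.193, 1.562, -0.196]
force: [1.5, -7.0, -0.7]
finger_gap: 0.03
```

```bash
python3 -c "
from h import *
s=st();d=s['tcp_pos'][:2]-np.array([.5469,.1743]);print(np.linalg.norm(d),np.degrees(np.arctan2(d[1],d[0])))"
```

```text
t 41.35 tcp [0.6608, 0.1432, 0.1049] psi 75.81 down [-0.0, -0.002, -1.0] F [1.5, -7.0, -0.7] gap 0.0300 q [0.21, 0.58, 1.62, -0.0, 0.95, -1.11]
0.11811884508362194 -15.269492947500604
```

Emit:
apply_moves --delta_pos '[[0,0.00412,-0.0001],[0,0.00823,-0.0003],[0,0.01233,-0.00065],[0,0.01642,-0.00115],[0,0.02049,-0.0018]]' --dr '[[-0.0349,0,0],[-0.0698,0,0],[-0.1047,0,0],[-0.1396,0,0],[-0.1745,0,0]]' --jaw '[-0.3,-0.3,-0.3,-0.3,-0.3]'

```text
time_s: 41.85
tcp_pos: [0.6644, 0.1639, 0.1051]
ee_rot: [0.058, 1.57, -0.06]
force: [2.8, -7.1, -1.1]
finger_gap: 0.0302
```

Emit:
apply_moves --delta_pos '[[0,0.001,0],[0,0.001,0]]' --dr '[[0,0,0],[0,0,0]]' --jaw '[-0.3,-0.3]'

```text
time_s: 42.05
tcp_pos: [0.6645, 0.1644, 0.105]
ee_rot: [0.058, 1.57, -0.061]
force: [3.2, -9.1, -1.1]
finger_gap: 0.0297
```

```bash
python3 -c "
from h import *
s=st();d=s['tcp_pos'][:2]-np.array([.5469,.1743]);print(np.linalg.norm(d),np.degrees(np.arctan2(d[1],d[0])))
im,C,s=snap('wrist');crop(im,0,0,640,400,1.25,'w36.png');im,C,s=snap('top');crop(im,150,135,310,285,5,'t36.png')"
```

```text
t 42.05 tcp [0.6645, 0.1644, 0.105] psi 85.65 down [0.0, -0.002, -1.0] F [3.2, -9.1, -1.1] gap 0.0297 q [0.24, 0.59, 1.6, -0.0, 0.96, -1.25]
0.11798919016538015 -4.825764584294103
```

View pics/w36.png

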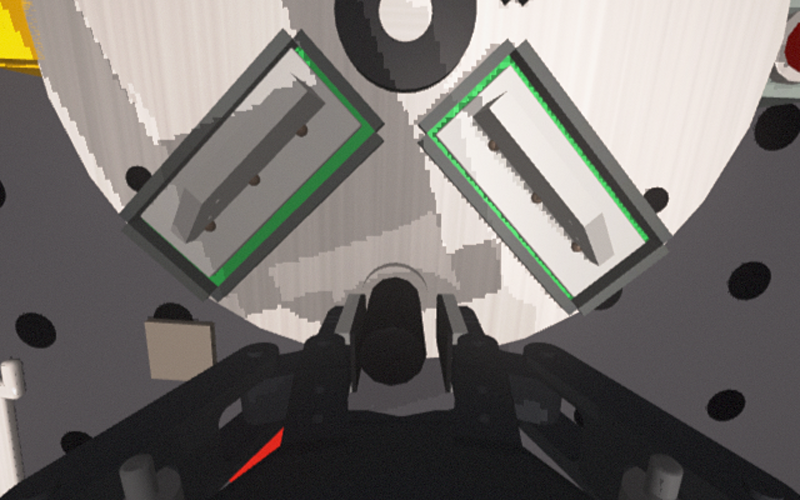

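View pics/t36.png

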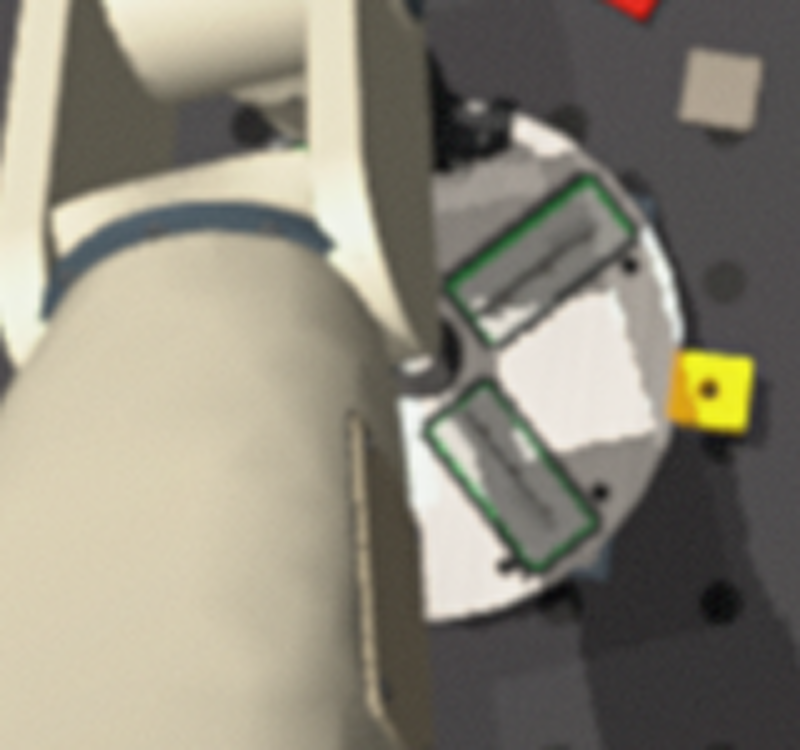

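Emit:
apply_moves --delta_pos '[[0,0.001,0],[0,0.002,0],[0,0.003,0],[0,0.004,-0.0001],[0,0.004,-0.0001]]' --dr '[[-0.0085,0,0],[-0.017,0,0],[-0.0255,0,0],[-0.034,0,0],[-0.034,0,0]]' --jaw '[-0.3,-0.3,-0.3,-0.3,-0.3]'

```text
time_s: 42.65
tcp_pos: [0.664, 0.1647, 0.1049]
ee_rot: [0.027, 1.572, -0.038]
force: [1.2, -25.5, 2.9]
finger_gap: 0.0299
```

Emit:
apply_moves --delta_pos '[[0,-0.004,0],[0,-0.0065,0],[0,-0.0065,0],[0,-0.0065,0]]' --dr '[[0,0,0],[0.017,0,0],[0.017,0,0],[0.017,0,0]]' --jaw '[-0.3,-0.3,-0.2,-0.2]'

```text
time_s: 43.05
tcp_pos: [0.6639, 0.164, 0.1052]
ee_rot: [0.046, 1.571, -0.046]
force: [0.3, 0.4, 0.5]
finger_gap: 0.0343
```

```bash
python3 -c "
from h import *
s=st()
im,C,s=snap('wrist');crop(im,0,0,640,400,1.25,'w37.png')"
```

```text
t 43.05 tcp [0.6639, 0.164, 0.1052] psi 86.64 down [-0.0, 0.001, -1.0] F [0.3, 0.4, 0.5] gap 0.0343 q [0.24, 0.59, 1.6, 0.0, 0.95, -1.27]
```

View pics/w37.png

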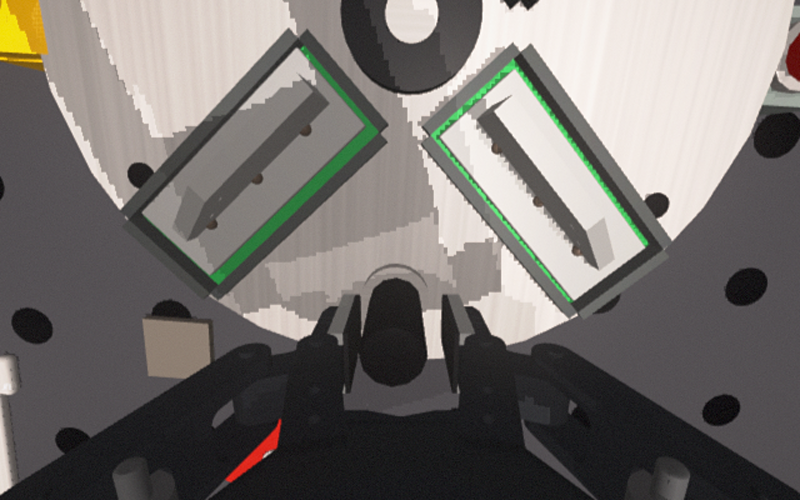

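Emit:
apply_moves --delta_pos '[[-0.03,0,0],[-0.07,0,0],[-0.12,0,0],[-0.16,0,0],[-0.18,0,0]]' --dr '[[0,0,0],[0,0,0],[0,0,0],[0,0,0],[0,0,0]]' --jaw '[-0.1,0,0.1,0.1,0.1]'

```text
time_s: 43.6
tcp_pos: [0.6653, 0.1645, 0.2898]
ee_rot: [0.047, 1.565, -0.044]
force: [1.3, -0.3, -0.2]
finger_gap: 0.0471
```

```bash
python3 -c "
from h import *
s=st()
im,C,s=snap('wrist');crop(im,0,0,640,400,1.25,'w38.png');im,C,s=snap('scene');crop(im,220,130,460,330,3.3,'s38.png')
tgt([.60,.25,.27],20);tgt([.56,.34,.24],-7)"
```

```text
t 43.60 tcp [0.6653, 0.1645, 0.2898] psi 86.68 down [0.005, 0.002, -1.0] F [1.3, -0.3, -0.2] gap 0.0471 q [0.24, 0.41, 1.45, 0.0, 1.28, -1.27]
dp [0.0191, 0.0815, -0.0706] dr [1.1638, 0.0039, -0.0055] |dp| 0.110 |dr| 66.7deg rows>=8
dp [0.049, 0.169, -0.1159] dr [1.635, 0.0026, -0.0066] |dp| 0.211 |dr| 93.7deg rows>=11
```

View pics/w38.png

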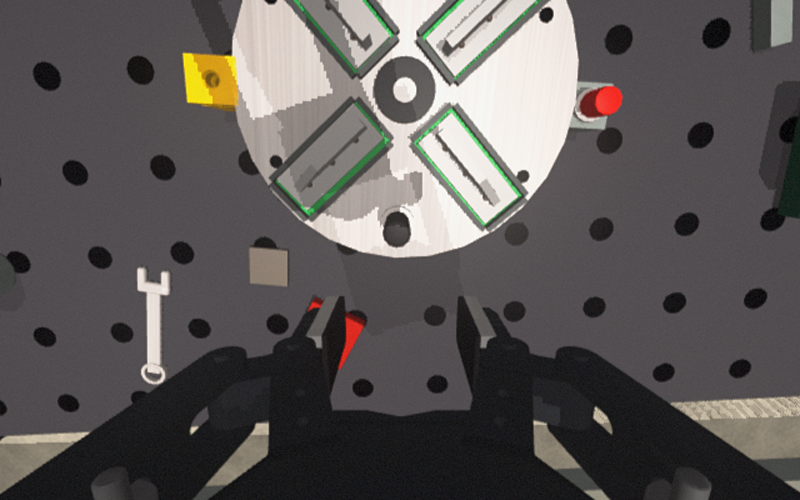

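View pics/s38.png

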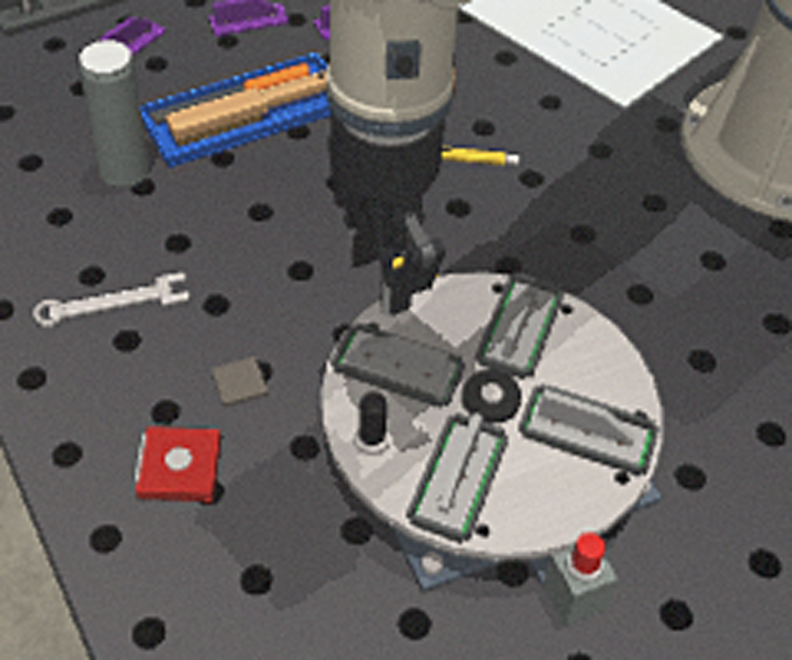

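```bash
python3 - <<'E'
from h import *
im=cv2.imread('pics/w38.png')[:,:,::-1]
crop(im,170,40,250,120,5,'w38e.png'); crop(im,560,60,640,140,5,'w38p.png')
C=cam('wrist')
h=ws(C,'hub',[(404.5,90)],.078);e=ws(C,'ear hole',[(211,79)],.068);p=ws(C,'knob',[(611,101)],.092)
for q in (e,p):
    d=q[0]-h[0];print(np.linalg.norm(d),np.degrees(np.arctan2(d[1],d[0])), np.array([.5469,.1743])+d)
E
```

```text
hub [[0.5477, 0.1737]]
ear hole [[0.5272, 0.0032]]
knob [[0.5684, 0.3459]]
0.17167920884532706 -96.85234805719496 [0.52641676 0.00384711]
0.17352026261408185 83.14219715307252 [0.5676193  0.34657882]
```

View pics/w38e.png

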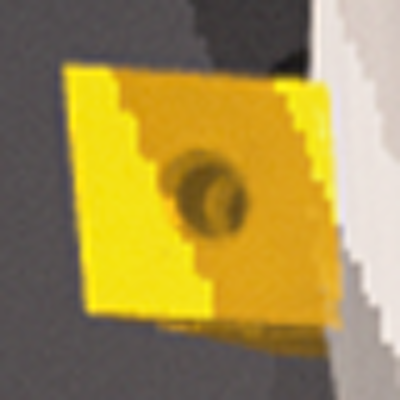

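Emit:
apply_moves --delta_pos '[[0.0,0.03,-0.025],[0.0,0.06,-0.05],[0.0191,0.0815,-0.0706],[0.0191,0.0815,-0.0706],[0.0191,0.0815,-0.0706]]' --dr '[[0.14,0,0],[0.28,0,0],[0.42,0,0],[0.56,0,0],[0.7,0,0]]' --jaw '[0.1,0.1,0.1,0.1,0.1]'

```text
time_s: 44.2
tcp_pos: [0.5965, 0.25, 0.2636]
ee_rot: [0.594, 1.49, -0.598]
force: [0.0, -0.7, -0.1]
finger_gap: 0.0469
```

```bash
python3 -c "
from h import *
s=st();tgt([.5675,.3455,.20],-7)"
```

```text
t 44.20 tcp [0.5965, 0.25, 0.2636] psi 46.33 down [-0.004, -0.001, -1.0] F [0.0, -0.7, -0.1] gap 0.0469 q [0.39, 0.37, 1.56, 0.0, 1.21, -0.41]
dp [0.0636, 0.0493, -0.0868] dr [0.9308, -0.0003, 0.0039] |dp| 0.118 |dr| 53.3deg rows>=7
```

Emit:
apply_moves --delta_pos '[[0.0,0.0493,-0.0868],[0.0,0.0493,-0.0868],[0.03,0.0493,-0.0868],[0.06,0.0493,-0.0868],[0.06,0.0493,-0.0868]]' --dr '[[0.14,0,0.001],[0.28,0,0.002],[0.42,0,0.003],[0.56,0,0.003],[0.7,0,0.004]]' --jaw '[0.1,0.1,0.1,0.1,0.1]'

```text
time_s: 44.7
tcp_pos: [0.5657, 0.3437, 0.1996]
ee_rot: [1.125, 1.26, -1.134]
force: [-0.2, -0.9, 0.5]
finger_gap: 0.0469
```

```bash
python3 -c "
from h import *
s=st();tgt([.5675,.3455,.20],-7)"
```

```text
t 44.70 tcp [0.5657, 0.3437, 0.1996] psi 6.19 down [-0.005, -0.003, -1.0] F [-0.2, -0.9, 0.5] gap 0.0469 q [0.54, 0.45, 1.59, 0.0, 1.11, 0.44]
dp [-0.0004, 0.002, -0.0016] dr [0.2302, 0.0028, 0.0049] |dp| 0.003 |dr| 13.2deg rows>=2
```

Emit:
apply_moves --delta_pos '[[0.0,0.001,-0.0016],[0.0,0.001,-0.0016],[0.0,0.001,-0.0016],[0.0,0.001,-0.0016],[0.0,0.001,-0.0016]]' --dr '[[0.12,0,0],[0.23,0,0],[0.23,0.0,0],[0.23,0.0,0],[0.23,0,0]]' --jaw '[0.1,0.1,0.1,0.1,0.1]'

```text
time_s: 45.2
tcp_pos: [0.5697, 0.3461, 0.2055]
ee_rot: [1.296, 1.152, -1.291]
force: [0.6, -0.6, 0.3]
finger_gap: 0.0472
```

```bash
python3 -c "
from h import *
s=st();im,C,s=snap('wrist');crop(im,220,100,420,330,2.6,'w39.png');s=st()"
```

```text
t 45.20 tcp [0.5697, 0.3461, 0.2055] psi -6.60 down [0.002, 0.002, -1.0] F [0.6, -0.6, 0.3] gap 0.0472 q [0.54, 0.45, 1.58, 0.0, 1.11, 0.66]
t 45.25 tcp [0.5698, 0.3461, 0.2057] psi -6.63 down [0.003, 0.002, -1.0] F [0.3, -0.4, 0.1] gap 0.0471 q [0.54, 0.45, 1.58, 0.0, 1.11, 0.66]
```

View pics/w39.png

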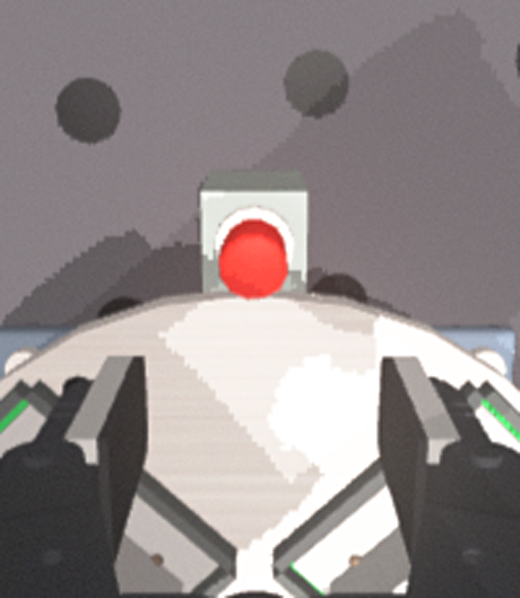

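```bash
python3 - <<'E'
from h import *
s=r.observe();C=cam('wrist',s)
print(np.array(r.get_calibration('wrist')['T_tool_cam'])[:3,3])
p=ws(C,'knob',[(254,264)],.092,2.6,220,100); tgt([*p[0],.083],-6.85)
ws(C,'collar centre',[(254,240)],.062,2.6,220,100)
E
```

```text
[-1.28777410e-01 -1.79666013e-05 -6.49338963e-02]
knob [[0.5673, 0.3457]]
dp [0.1227, -0.0027, 0.001] dr [0.0039, -0.0019, -0.0024] |dp| 0.123 |dr| 0.3deg rows>=3
collar centre [[0.5672, 0.3468]]
```

Emit:
apply_moves --delta_pos '[[0.03,-0.0025,0.001],[0.07,-0.0025,0.001],[0.1,-0.0025,0.001],[0.118,-0.0025,0.001],[0.12,-0.0025,0.001]]' --dr '[[0.004,0,0],[0.004,-0.002,-0.002],[0.004,-0.002,-0.002],[0.004,-0.002,-0.002],[0.004,-0.002,-0.002]]' --jaw '[0.1,0.1,0.1,0.1,0.1]'

```text
time_s: 45.75
tcp_pos: [0.5662, 0.3447, 0.0832]
ee_rot: [1.294, 1.15, -1.301]
force: [-0.2, -0.4, 0.0]
finger_gap: 0.0469
```

Emit:
apply_moves --delta_pos '[[0.0,0,0],[0.0,0,0],[0.0,0,0]]' --dr '[[0,0,0],[0,0,0],[0,0,0]]' --jaw '[0.1,0.1,0.1]'

```text
time_s: 46.05
tcp_pos: [0.5686, 0.3462, 0.0876]
ee_rot: [1.301, 1.148, -1.295]
force: [-0.8, 0.0, -0.2]
finger_gap: 0.0471
```

```bash
python3 -c "
from h import *
s=st();im,C,s=snap('wrist');crop(im,220,100,420,330,2.6,'w40.png');tgt([.5673,.3457,.083],-6.85)"
```

```text
t 46.05 tcp [0.5686, 0.3462, 0.0876] psi -6.96 down [0.003, 0.001, -1.0] F [-0.8, 0.0, -0.2] gap 0.0471 q [0.54, 0.58, 1.66, -0.0, 0.9, 0.67]
dp [0.0044, -0.0011, 0.0006] dr [-0.002, -0.0016, -0.0025] |dp| 0.005 |dr| 0.2deg rows>=1
```

View pics/w40.png

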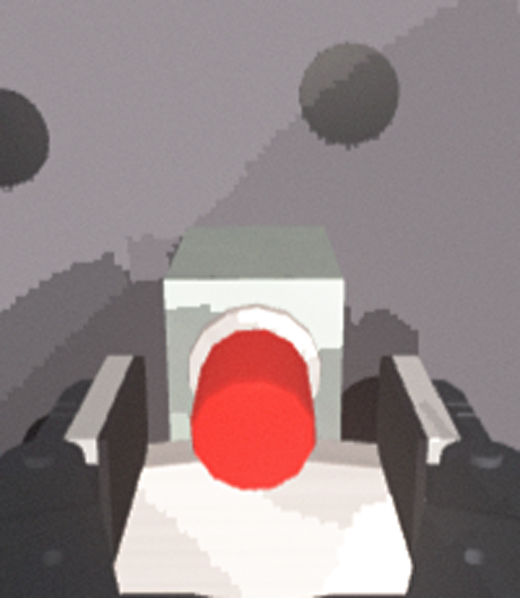

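Emit:
apply_moves --delta_pos '[[0.0044,-0.0013,0.0006],[0.0044,-0.0013,0.0006],[0.0044,-0.0013,0.0006],[0.0044,-0.0013,0.0006],[0.0044,-0.0013,0.0006]]' --dr '[[0,-0.0016,-0.0025],[0,-0.0016,-0.0025],[0,-0.0016,-0.0025],[0,-0.0016,-0.0025],[0,-0.0016,-0.0025]]' --jaw '[0.1,0.1,-0.3,-1,-1]'

```text
time_s: 46.6
tcp_pos: [0.5666, 0.3454, 0.0819]
ee_rot: [1.297, 1.15, -1.3]
force: [-1.3, 1.5, 2.9]
finger_gap: 0.022
```

Emit:
apply_moves --delta_pos '[[0.0,0,0],[0.0,0,0],[0.0,0,0]]' --dr '[[0,0,0],[0,0,0],[0,0,0]]' --jaw '[-1,-1,-1]'

```text
time_s: 46.9
tcp_pos: [0.5666, 0.3454, 0.0819]
ee_rot: [1.297, 1.15, -1.3]
force: [-0.0, -0.0, 3.8]
finger_gap: 0.0219
```

```bash
python3 -c "
from h import *
s=st();im,C,s=snap('wrist');crop(im,220,100,420,330,2.6,'w41.png')"
```

```text
t 46.90 tcp [0.5666, 0.3454, 0.0819] psi -6.97 down [-0.002, -0.001, -1.0] F [-0.0, -0.0, 3.8] gap 0.0219 q [0.55, 0.59, 1.66, 0.0, 0.89, 0.67]
```

View pics/w41.png

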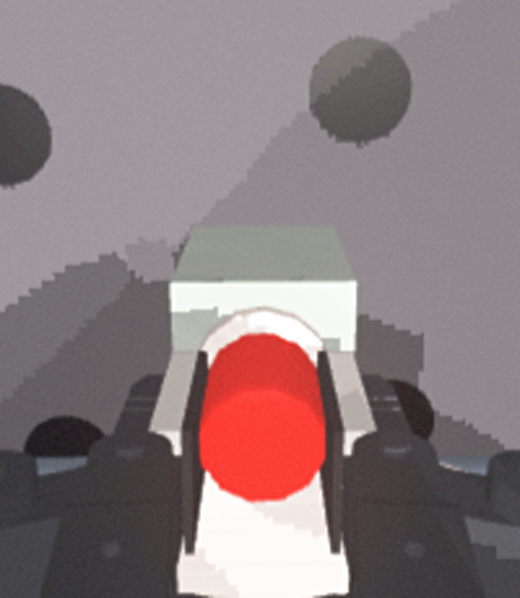

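Emit:
apply_moves --delta_pos '[[-0.01,0,0],[-0.025,0,0],[-0.04,0,0],[-0.055,0,0],[-0.07,0,0]]' --dr '[[0,0.001,0],[0,0.001,0],[0,0.001,0],[0,0.001,0],[0,0.001,0]]' --jaw '[-1,-1,-1,-1,-1]'

```text
time_s: 47.45
tcp_pos: [0.5667, 0.3455, 0.1535]
ee_rot: [1.298, 1.15, -1.299]
force: [0.2, -0.2, -0.3]
finger_gap: 0.0221
```

Emit:
apply_moves --delta_pos '[[-0.03,0,0],[-0.06,0,0],[-0.09,0,0],[-0.09,0,0],[-0.09,0,0]]' --dr '[[0,0,0],[0,0,0],[0,0,0],[0,0,0],[0,0,0]]' --jaw '[-1,-1,-1,-1,-1]'

```text
time_s: 47.95
tcp_pos: [0.5669, 0.3455, 0.2431]
ee_rot: [1.299, 1.15, -1.298]
force: [-0.3, -0.5, -1.9]
finger_gap: 0.0216
```

```bash
python3 -c "
from h import *
s=st();im,C,s=snap('wrist');crop(im,120,60,520,330,2,'w42.png');tgt([.5268,.0040,.22],-6.9)"
```

```text
t 47.95 tcp [0.5669, 0.3455, 0.2431] psi -6.97 down [-0.0, 0.001, -1.0] F [-0.3, -0.5, -1.9] gap 0.0216 q [0.54, 0.41, 1.55, 0.0, 1.18, 0.67]
dp [0.0219, 0.0022, 0.3434] dr [-0.0012, 0.0005, 0.0019] |dp| 0.344 |dr| 0.1deg rows>=7
```

View pics/w42.png

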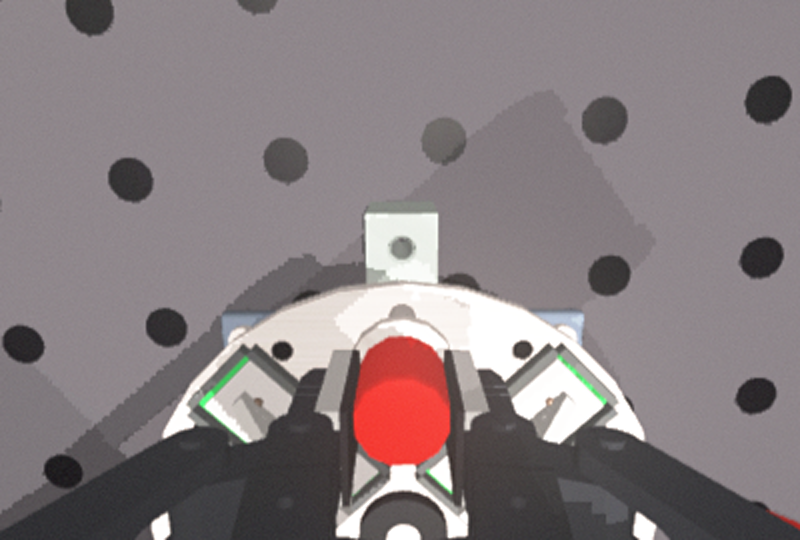

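```bash
python3 -c "
from h import *
im=cv2.imread('pics/w42.png')[:,:,::-1]
crop(im,352,190,452,290,6,'w42h.png')
tgt([.5268,.0040,.2551],-6.9)"
```

```text
dp [-0.0132, 0.0021, 0.3434] dr [-0.0012, 0.0005, 0.0019] |dp| 0.344 |dr| 0.1deg rows>=7
```

View pics/w42h.png

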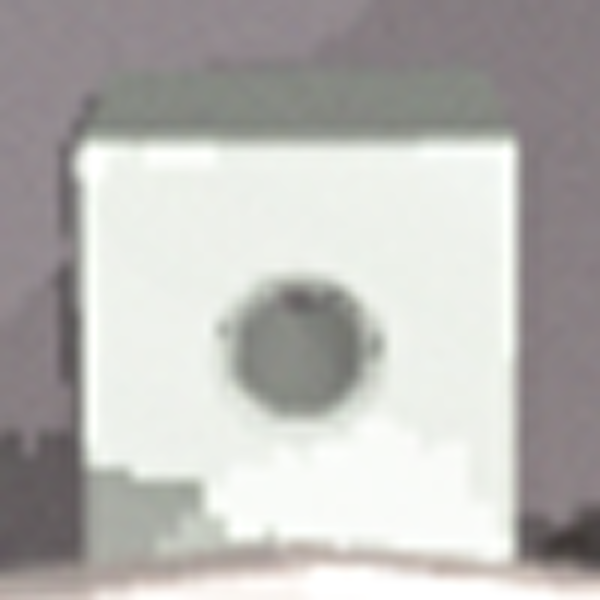

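Emit:
apply_moves --delta_pos '[[-0.01,0.0003,0.04],[-0.012,0.0007,0.09],[-0.012,0.001,0.14],[-0.012,0.0013,0.18],[-0.012,0.0014,0.22]]' --dr '[[0,0,0],[0,0,0],[0,0,0],[0,0,0],[0,0,0]]' --jaw '[-1,-1,-1,-1,-1]'

```text
time_s: 48.5
tcp_pos: [0.5401, 0.1249, 0.2524]
ee_rot: [1.296, 1.151, -1.302]
force: [0.2, -0.5, -0.8]
finger_gap: 0.0221
```

```bash
python3 -c "
from h import *
s=st();tgt([.5268,.0040,.2551],-6.97)"
```

```text
t 48.50 tcp [0.5401, 0.1249, 0.2524] psi -6.98 down [-0.004, -0.001, -1.0] F [0.2, -0.5, -0.8] gap 0.0221 q [0.22, 0.24, 1.78, 0.0, 1.13, 0.35]
dp [-0.0025, 0.0015, 0.1216] dr [-0.0002, 0.0013, 0.004] |dp| 0.122 |dr| 0.2deg rows>=3
```

Emit:
apply_moves --delta_pos '[[-0.001,0.0015,0.04],[-0.002,0.0015,0.08],[-0.0025,0.0015,0.115],[-0.0025,0.0015,0.1216],[-0.0025,0.0015,0.1216]]' --dr '[[0,0,0],[0,0,0],[0,0,0],[0,0,0],[0,0,0]]' --jaw '[-1,-1,-1,-1,-1]'

```text
time_s: 49.0
tcp_pos: [0.5275, 0.0051, 0.2554]
ee_rot: [1.298, 1.15, -1.303]
force: [0.4, 0.1, -0.9]
finger_gap: 0.0223
```

Emit:
apply_moves --delta_pos '[[0,0,0],[0,0,0],[0,0,0],[0,0,0]]' --dr '[[0,0,0],[0,0,0],[0,0,0],[0,0,0]]' --jaw '[-1,-1,-1,-1]'

```text
time_s: 49.4
tcp_pos: [0.5282, 0.0067, 0.2562]
ee_rot: [1.296, 1.151, -1.299]
force: [-0.0, 0.4, -0.9]
finger_gap: 0.0218
```

```bash
python3 -c "
from h import *
s=st();im,C,s=snap('wrist');crop(im,120,60,520,330,2,'w43.png');im=cv2.imread('pics/w43.png')[:,:,::-1]
crop(im,352,190,452,290,6,'w43h.png');tgt([.5268,.0040,.2551],-6.97);"
```

```text
t 49.40 tcp [0.5282, 0.0067, 0.2562] psi -6.91 down [-0.002, -0.0, -1.0] F [-0.0, 0.4, -0.9] gap 0.0218 q [0.01, 0.19, 1.83, -0.0, 1.12, 0.13]
dp [0.0011, -0.0011, 0.0027] dr [0.001, 0.0004, 0.0019] |dp| 0.003 |dr| 0.1deg rows>=1
```

View pics/w43.png

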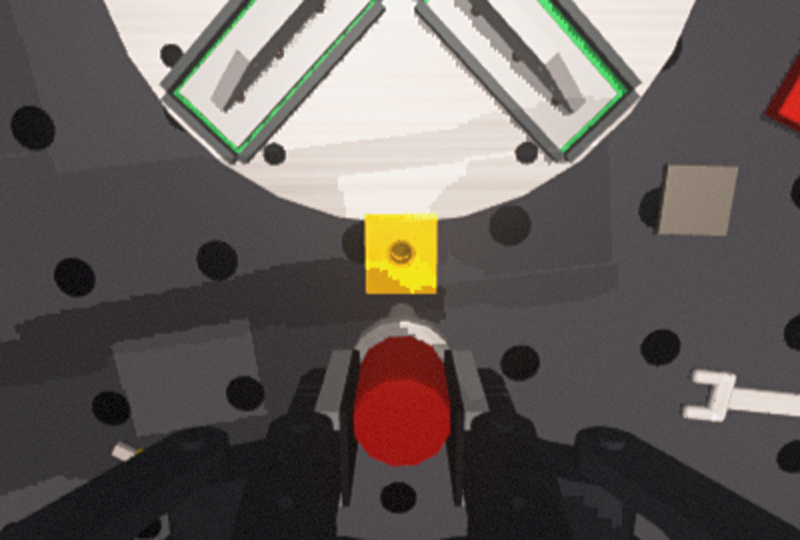

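View pics/w43h.png

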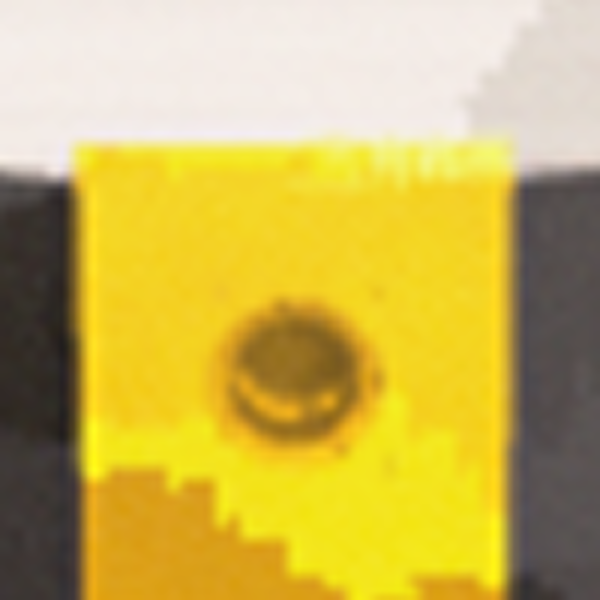

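Emit:
apply_moves --delta_pos '[[0.02,-0.0006,0.0026],[0.05,-0.0006,0.0026],[0.08,-0.0006,0.0026],[0.1,-0.0006,0.0026],[0.1,-0.0006,0.0026]]' --dr '[[0,0,0.002],[0,0,0.002],[0,0,0.002],[0,0,0.002],[0,0,0.002]]' --jaw '[-1,-1,-1,-1,-1]'

```text
time_s: 49.95
tcp_pos: [0.5252, 0.0037, 0.1538]
ee_rot: [1.295, 1.152, -1.302]
force: [0.1, -0.5, -1.3]
finger_gap: 0.0221
```

Emit:
apply_moves --delta_pos '[[0,0,0],[0,0,0],[0,0,0],[0,0,0]]' --dr '[[0,0,0],[0,0,0],[0,0,0],[0,0,0]]' --jaw '[-1,-1,-1,-1]'

```text
time_s: 50.35
tcp_pos: [0.5276, 0.0035, 0.1572]
ee_rot: [1.299, 1.148, -1.297]
force: [0.7, -0.1, -0.9]
finger_gap: 0.0222
```

```bash
python3 -c "
from h import *
s=st();im,C,s=snap('wrist');crop(im,240,120,400,300,3.3,'w44.png')
tgt([.5267,.0042,.154],-6.97);"
```

```text
t 50.35 tcp [0.5276, 0.0035, 0.1572] psi -6.97 down [0.002, -0.0, -1.0] F [0.7, -0.1, -0.9] gap 0.0222 q [0.0, 0.31, 1.92, -0.0, 0.91, 0.13]
dp [0.003, -0.0009, -0.0007] dr [-0.0, 0.0002, -0.0016] |dp| 0.003 |dr| 0.1deg rows>=1
```

View pics/w44.png

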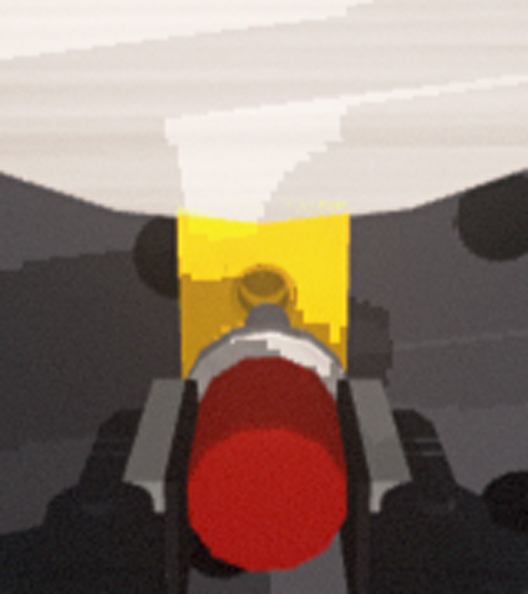

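```bash
python3 - <<'E'
from h import *
print('T',np.array(r.get_calibration('wrist')['T_tool_cam'])[:3,3])
print('ref',tr((401.75,247.25),.1871,2,120,60))
print('w43',tr((352+297.5/6-.5,190+372.5/6-.5),.2562-.068,2,120,60))
print('now',tr((265,287),.1572-.068,3.3,240,120))
im=cv2.imread('pics/w44.png')[:,:,::-1]; crop(im,170,190,360,390,3.8,'w44h.png')
E
```

```text
T [-1.28774522e-01 -1.01077679e-05 -6.49334324e-02]
ref [0.2, 0.3]
w43 [-0.2, 3.0]
now [-0.4, -1.3]
```

View pics/w44h.png

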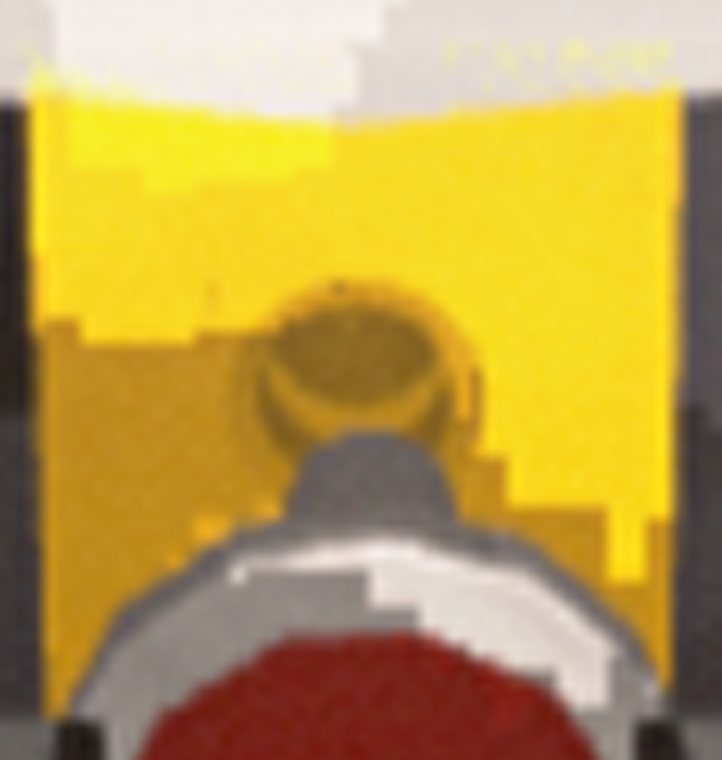

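Emit:
apply_moves --delta_pos '[[0.0,-0.0008,-0.0007],[0.003,-0.0008,-0.0007],[0.008,-0.0008,-0.0007],[0.012,-0.0008,-0.0007],[0.016,-0.0008,-0.0007]]' --dr '[[0,0,-0.0012],[0,0,-0.0012],[0,0,-0.0012],[0,0,-0.0012],[0,0,-0.0012]]' --jaw '[-1,-1,-1,-1,-1]'

```text
time_s: 50.9
tcp_pos: [0.5261, 0.0042, 0.1396]
ee_rot: [1.297, 1.15, -1.3]
force: [-0.4, 0.0, -1.4]
finger_gap: 0.0221
```

Emit:
apply_moves --delta_pos '[[0,0,0],[0,0,0]]' --dr '[[0,0,0],[0,0,0]]' --jaw '[-1,-1]'

```text
time_s: 51.1
tcp_pos: [0.5263, 0.0042, 0.14]
ee_rot: [1.297, 1.15, -1.3]
force: [0.3, 0.2, -0.4]
finger_gap: 0.022
```

```bash
python3 -c "
from h import *
s=st();im,C,s=snap('wrist');crop(im,240,120,400,300,3.3,'w45.png')
tgt([.5267,.0042,.12],-6.97);"
```

```text
t 51.10 tcp [0.5263, 0.0042, 0.14] psi -6.97 down [-0.001, -0.0, -1.0] F [0.3, 0.2, -0.4] gap 0.0220 q [0.01, 0.33, 1.94, -0.0, 0.87, 0.13]
dp [0.0202, 0.0003, -0.0] dr [0.0, 0.0004, 0.001] |dp| 0.020 |dr| 0.1deg rows>=1
```

View pics/w45.png

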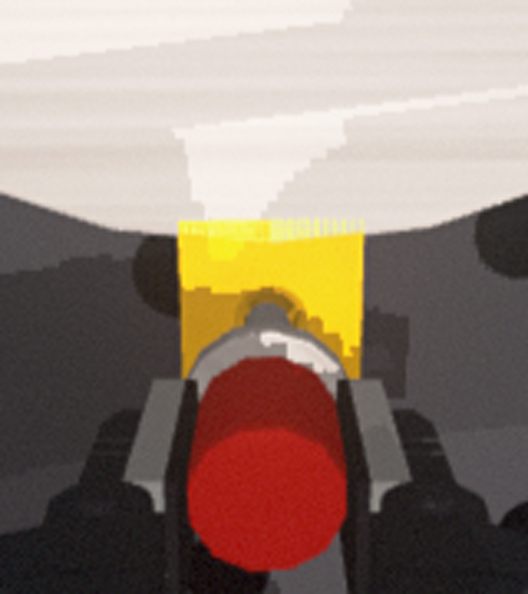

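Emit:
apply_moves --delta_pos '[[0.004,0.0002,0],[0.008,0.0002,0],[0.012,0.0002,0],[0.016,0.0002,0],[0.02,0.0002,0]]' --dr '[[0,0,0.0005],[0,0,0.0005],[0,0,0.0005],[0,0,0.0005],[0,0,0.0005]]' --jaw '[-1,-1,-1,-1,-1]'

```text
time_s: 51.65
tcp_pos: [0.5265, 0.0042, 0.1198]
ee_rot: [1.298, 1.149, -1.299]
force: [0.2, -0.5, -1.7]
finger_gap: 0.022
```

Emit:
apply_moves --delta_pos '[[0.004,0,0],[0.009,0,0],[0.014,0,0],[0.018,0,0],[0.022,0,0]]' --dr '[[0,0,0],[0,0,0],[0,0,0],[0,0,0],[0,0,0]]' --jaw '[-1,-1,-1,-1,-1]'

```text
time_s: 52.15
tcp_pos: [0.5265, 0.0042, 0.0979]
ee_rot: [1.298, 1.149, -1.299]
force: [-0.1, 0.3, -1.4]
finger_gap: 0.0221
```

Emit:
apply_moves --delta_pos '[[0.001,0,0],[0.002,0,0],[0.003,0,0],[0.004,0,0],[0.005,0,0]]' --dr '[[0,0,0],[0,0,0],[0,0,0],[0,0,0],[0,0,0]]' --jaw '[-1,-1,-1,-1,-1]'

```text
time_s: 52.65
tcp_pos: [0.5267, 0.0042, 0.0937]
ee_rot: [1.298, 1.149, -1.298]
force: [-5.0, 0.5, 17.4]
finger_gap: 0.022
```

Emit:
apply_moves --delta_pos '[[0.001,0,0],[0.001,0,0]]' --dr '[[0,0,0],[0,0,0]]' --jaw '[-1,-1]'

```text
time_s: 52.85
tcp_pos: [0.5267, 0.0042, 0.0937]
ee_rot: [1.298, 1.149, -1.298]
force: [-6.7, 0.7, 18.8]
finger_gap: 0.0221
```

Emit:
apply_moves --delta_pos '[[-0.002,0,0],[-0.002,0,0],[-0.002,0,0],[-0.002,0,0],[-0.002,0,0]]' --dr '[[0,0,0],[0,0,0],[0,0,0],[0,0,0],[0,0,0]]' --jaw '[-1,0,0,0,0]'

```text
time_s: 53.35
tcp_pos: [0.5264, 0.0042, 0.0941]
ee_rot: [1.298, 1.149, -1.299]
force: [-0.7, 0.1, 0.6]
finger_gap: 0.0426
```

Emit:
apply_moves --delta_pos '[[-0.02,0,0],[-0.05,0,0],[-0.1,0,0],[-0.15,0,0],[-0.19,0,0]]' --dr '[[0,0,0],[0,0,0],[0,0,0],[0,0,0],[0,0,0]]' --jaw '[0,0,0,0,0]'

```text
time_s: 53.85
tcp_pos: [0.5269, 0.0042, 0.2871]
ee_rot: [1.299, 1.148, -1.297]
force: [0.5, 0.2, -0.4]
finger_gap: 0.0424
```

```bash
python3 -c "
from h import *
s=st();im,C,s=snap('wrist');crop(im,0,0,640,400,1.25,'w46.png');im,C,s=snap('scene');crop(im,220,130,460,330,3.3,'s46.png');im,C,s=snap('top');crop(im,150,100,470,310,2.5,'t46.png')"
```

```text
t 53.85 tcp [0.5269, 0.0042, 0.2871] psi -6.97 down [0.001, -0.0, -1.0] F [0.5, 0.2, -0.4] gap 0.0424 q [0.01, 0.16, 1.8, -0.0, 1.19, 0.13]
```

View pics/w46.png

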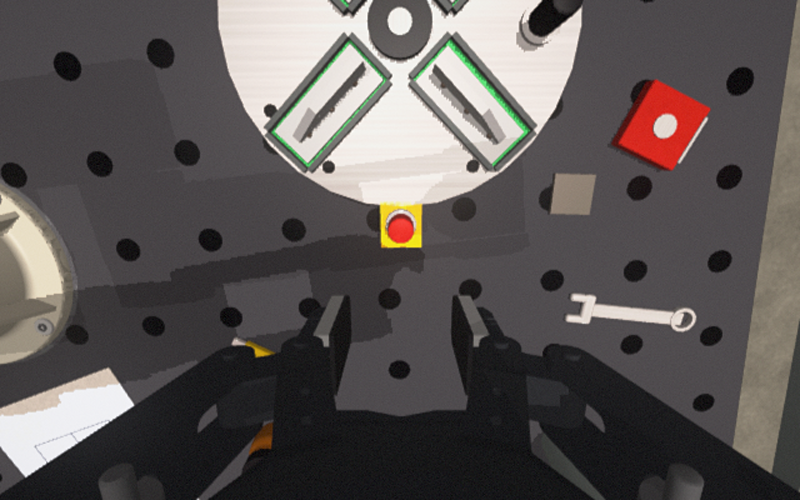

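View pics/s46.png

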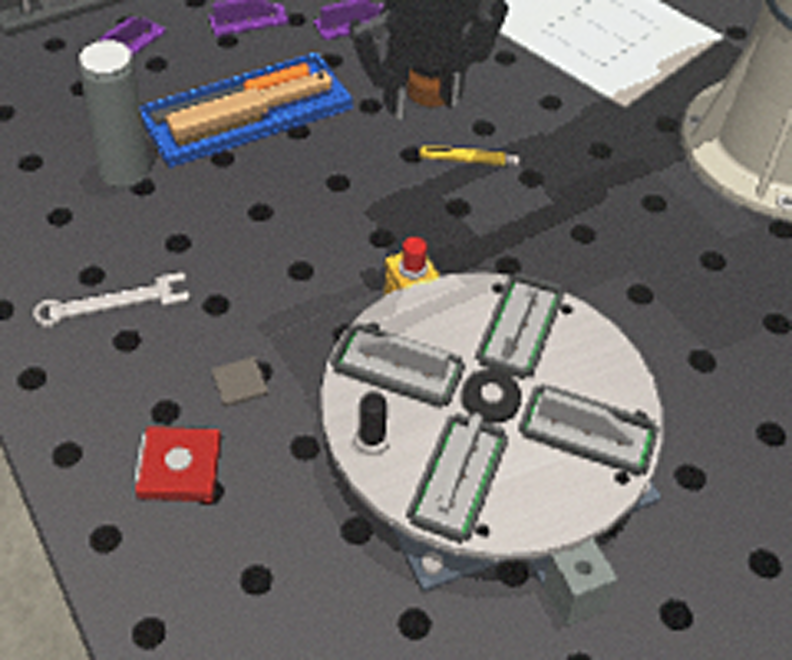

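View pics/t46.png

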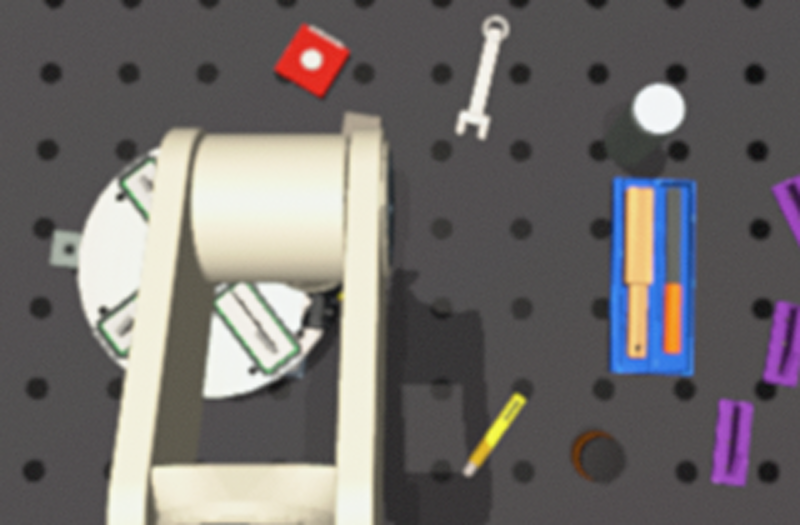

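Emit:
apply_moves --delta_pos '[[0,0,-0.04],[0,0,-0.08],[0.0,0,-0.11],[0.0,0,-0.11],[0.0,0,-0.11]]' --dr '[[0,0,0],[0,0,0],[0,0,0],[0,0,0],[0,0,0]]' --jaw '[0,0,0,0,0]'

```text
time_s: 54.5
tcp_pos: [0.5392, 0.1136, 0.2826]
ee_rot: [1.295, 1.151, -1.3]
force: [-0.2, -0.3, 0.7]
finger_gap: 0.0425
```

```bash
python3 -c "
from h import *
s=st();im,C,s=snap('wrist');crop(im,130,0,510,300,2.1,'w47.png')"
```

```text
t 54.50 tcp [0.5392, 0.1136, 0.2826] psi -6.88 down [-0.003, -0.001, -1.0] F [-0.2, -0.3, 0.7] gap 0.0425 q [0.21, 0.2, 1.75, -0.0, 1.19, 0.33]
```

View pics/w47.png

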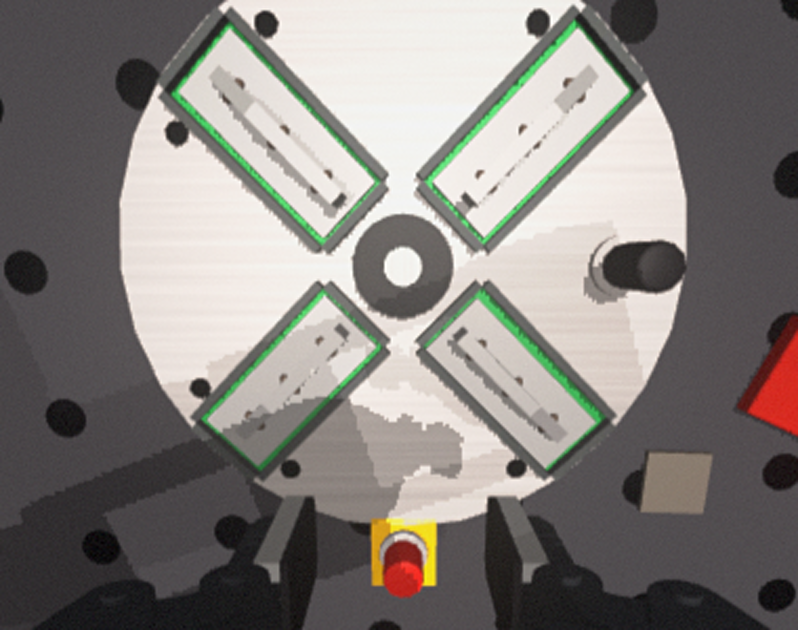

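```bash
python3 -c "
from station import r
print(r.job_done(), r.observe()['time_s'])"
```

```text
the job is handed in; nothing more can be done
the job is handed in; nothing more can be done
```

The turntable is loaded, turned to its stop and locked, and I handed the job in at about 55 s.

- **Brush:** it lies flat in its well with the head the right way. The wrist camera put it within about 1 mm of the slot, with yaw −2.4°.
- **Brackets:** all four were present. Each sits flat in its own nest with the tall end towards the hub. Seated heights matched what I expected to within 0.2 mm, and the last close-up shows green floor around every base.
- **Turntable:** I pushed it anticlockwise by the handle until it stopped moving and the force on the tool rose from about 9 N to 26 N.
- **Pin:** it went through the ear into the bush with almost no resistance. It seated at about 19 N within 0.2 mm of the expected height, with the collar on the ear.

The bystanders look undisturbed in the last pictures, and I saw no bracket knocked aside. At the end the gripper was clear of everything.

The wrist camera's calibration drifted by about 2 mm during the run, so some readings disagreed by that much. I checked each fit against the picture before setting the part down.

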